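# Rub down a mended crack and close the violin

### The job

The glue in the mended crack inside this small violin has set. Lift every brass weight out of the open body into the green-lined tray, then take the burnisher from its block and rub the crack down slowly (about 2 cm a second) and without pressing hard, its tip on the dark line all the way from the neck end to the tail end. Stand the burnisher back in its hole in the block, and close the body without knocking it: set the loose top, arched side up, over the two locating pins so that it lies flat on the ribs all round; leave the other things on the bench where they are.

Things in the scene. Friction and masses are not known exactly. Their poses are not given: they have to be found in the camera images.
- violin: Open body of a small child's violin (200 x 114 mm, waist 62 mm) on its back on a dark cradle board (216 x 122 mm), all fixed. Origin: centre of the board's underside, on the bench; x along the body to its neck end (narrower bout), z up. Inner floor flat, pale, 17.5 mm above the bench; ribs (walls, 2.5 mm inside the outline) stand to 40 mm. A block 15 mm thick is inside each end, level with the ribs.
- crack_1 (a point): Point 1 of 7 on the mended crack, a dark 2 mm line that wanders along the inner floor of the violin body; on the floor's surface, at the crack's neck end.
- crack_2 (a point): Point 2 of 7 on the mended crack, a dark 2 mm line that wanders along the inner floor of the violin body; on the floor's surface, about 21 mm further towards the tail than the one before.
- crack_3 (a point): Point 3 of 7 on the mended crack, a dark 2 mm line that wanders along the inner floor of the violin body; on the floor's surface, about 21 mm further towards the tail than the one before.
- crack_4 (a point): Point 4 of 7 on the mended crack, a dark 2 mm line that wanders along the inner floor of the violin body; on the floor's surface, about 21 mm further towards the tail than the one before.
- crack_5 (a point): Point 5 of 7 on the mended crack, a dark 2 mm line that wanders along the inner floor of the violin body; on the floor's surface, about 21 mm further towards the tail than the one before.
- crack_6 (a point): Point 6 of 7 on the mended crack, a dark 2 mm line that wanders along the inner floor of the violin body; on the floor's surface, about 21 mm further towards the tail than the one before.
- crack_7 (a point): Point 7 of 7 on the mended crack, a dark 2 mm line that wanders along the inner floor of the violin body; on the floor's surface, at the crack's tail end.
- pin_neck (a point): Foot of the brass locating pin (4 mm across, round-nosed, 9 mm high) on the neck block of the violin, level with the rib tops, 40 mm above the bench, on the centre line 87 mm from the middle of the body. A like pin stands on the tail block, 87 mm the other way.
- top_waist (a point): Middle of the waist of the loose violin top (orange-brown plate with f-holes, 200 x 114 mm, 70 g), half-way up its 4.5 mm edge. x to its neck end, z up out of the arched face (arch 9 mm above the edge; underside flat). Here it is 62 mm wide along y with edges parallel for 30 mm. Starts arched side up, underside 31 mm above the bench, on two battens across it 60 mm either way; below the waist is only an 8 mm board.
- hole_neck (a point): Centre, at the underside, of the 7.5 mm square hole at the neck end of the loose top, on its centre line, 84 mm from the middle of the waist. A like hole is at the tail end, 174 mm away. The pins go through them.
- tray: Dark wooden tray lined with green, fixed, 176 (x) x 136 (y) mm outside, walls 7 mm thick and 32 mm high, inner floor 8 mm above the bench. Origin: centre of its underside.
- block_hole (a point): Mouth of the burnisher's 14 mm square through hole in the top of the fixed wooden tool block, 62 mm above the bench. The block is 44 (x) x 140 (y) mm; the hole lies 25 mm from its -y end, and short files, up to 130 mm above the bench, stand from 60 to 110 mm off in +y. Axes: the block's.
- burnisher_tip (a point): Very end of the burnisher's tip. 117 mm long, 90 g; from the tip: bone-white round-nosed shank 8 mm thick to 58 mm, brass collar 26 mm across to 63 mm, blue square handle 16 x 16 mm to 110 mm, pommel 22 mm across. z from tip to pommel; x, y square to the handle's flats. Starts upright in the block's hole, collar resting on the block, tip 4 mm above the bench, free to turn.
- burnisher_grip (a point): Middle of the burnisher's square handle, 87 mm above its tip, on its axis; same axes.
- weight_a_mid (a point): Gluing weight, about 160 g, 62 mm high, nearly all its mass low down: brass base 32 mm across and 21 mm high on a cork sole, dark wooden knob on a thin stem, the knob 26 mm across from 38 mm to the top. This point is on its axis, half-way up (31 mm above its foot); z up its axis. Starts standing on the crack inside the violin, about 38 mm from the next. May be absent.
- weight_b_mid (a point): Gluing weight, about 160 g, 62 mm high, nearly all its mass low down: brass base 32 mm across and 21 mm high on a cork sole, dark wooden knob on a thin stem, the knob 26 mm across from 38 mm to the top. This point is on its axis, half-way up (31 mm above its foot); z up its axis. Starts standing on the crack inside the violin, about 38 mm from the next. May be absent.
- weight_c_mid (a point): Gluing weight, about 160 g, 62 mm high, nearly all its mass low down: brass base 32 mm across and 21 mm high on a cork sole, dark wooden knob on a thin stem, the knob 26 mm across from 38 mm to the top. This point is on its axis, half-way up (31 mm above its foot); z up its axis. Starts standing on the crack inside the violin, about 38 mm from the next. May be absent.
- weight_d_mid (a point): Gluing weight, about 160 g, 62 mm high, nearly all its mass low down: brass base 32 mm across and 21 mm high on a cork sole, dark wooden knob on a thin stem, the knob 26 mm across from 38 mm to the top. This point is on its axis, half-way up (31 mm above its foot); z up its axis. Starts standing on the crack inside the violin, about 38 mm from the next. May be absent.
- jar_amber: Bystander, loose, to be left alone: jar of amber glass, 54 mm across, 75 mm high. Origin: centre of its underside.
- jar_green: Bystander, loose, to be left alone: jar of green glass with a yellow cap, 60 mm across, 70 mm high. Origin: centre of its underside.
- glue_brush: Bystander, loose, to be left alone: glue brush, 200 mm long, lying flat. Origin: centre of its underside.
- spool_clamp: Bystander, loose, to be left alone: wooden spool clamp, 85 mm long, 24 mm thick, lying. Origin: centre of its underside.
- scroll: Bystander, loose, to be left alone: unfinished violin neck and scroll, 190 mm long, lying. Origin: centre of its underside.
Things that resemble listed ones, but are neither listed nor needed, are in the scene too. What is shaped like the part that bears weight_a_mid but purple is not meant.

How it is judged (in metres and radians):
On the way, in this order (a step that is already met when the one before it is completed fails the run):
1. all the weights that are there have been lifted out of the violin body ((x of weight_a_mid in the frame of violin above 0.12 m or x of weight_a_mid in the frame of violin below -0.12 m or y of weight_a_mid in the frame of violin above 0.075 m or y of weight_a_mid in the frame of violin below -0.075 m) and (x of weight_b_mid in the frame of violin above 0.12 m or x of weight_b_mid in the frame of violin below -0.12 m or y of weight_b_mid in the frame of violin above 0.075 m or y of weight_b_mid in the frame of violin below -0.075 m) and (x of weight_c_mid in the frame of violin above 0.12 m or x of weight_c_mid in the frame of violin below -0.12 m or y of weight_c_mid in the frame of violin above 0.075 m or y of weight_c_mid in the frame of violin below -0.075 m) and (x of weight_d_mid in the frame of violin above 0.12 m or x of weight_d_mid in the frame of violin below -0.12 m or y of weight_d_mid in the frame of violin above 0.075 m or y of weight_d_mid in the frame of violin below -0.075 m)), for 0.2 s.
2. the burnisher's tip, held upright and touching the wood, passes slowly over point 1 of 7 of the crack (within 6 mm, under 5 cm/s) (distance between burnisher_tip and crack_1 below 0.006 m and contact force between burnisher and violin above 0.2 N and linear speed of burnisher below 0.05 m/s and angle between burnisher_tip's own z axis and vertical below 0.5 rad), for 0.15 s.
3. the burnisher's tip, held upright and touching the wood, passes slowly over point 2 of 7 of the crack (within 6 mm, under 5 cm/s) (distance between burnisher_tip and crack_2 below 0.006 m and contact force between burnisher and violin above 0.2 N and linear speed of burnisher below 0.05 m/s and angle between burnisher_tip's own z axis and vertical below 0.5 rad), for 0.15 s.
4. the burnisher's tip, held upright and touching the wood, passes slowly over point 3 of 7 of the crack (within 6 mm, under 5 cm/s) (distance between burnisher_tip and crack_3 below 0.006 m and contact force between burnisher and violin above 0.2 N and linear speed of burnisher below 0.05 m/s and angle between burnisher_tip's own z axis and vertical below 0.5 rad), for 0.15 s.
5. the burnisher's tip, held upright and touching the wood, passes slowly over point 4 of 7 of the crack (within 6 mm, under 5 cm/s) (distance between burnisher_tip and crack_4 below 0.006 m and contact force between burnisher and violin above 0.2 N and linear speed of burnisher below 0.05 m/s and angle between burnisher_tip's own z axis and vertical below 0.5 rad), for 0.15 s.
6. the burnisher's tip, held upright and touching the wood, passes slowly over point 5 of 7 of the crack (within 6 mm, under 5 cm/s) (distance between burnisher_tip and crack_5 below 0.006 m and contact force between burnisher and violin above 0.2 N and linear speed of burnisher below 0.05 m/s and angle between burnisher_tip's own z axis and vertical below 0.5 rad), for 0.15 s.
7. the burnisher's tip, held upright and touching the wood, passes slowly over point 6 of 7 of the crack (within 6 mm, under 5 cm/s) (distance between burnisher_tip and crack_6 below 0.006 m and contact force between burnisher and violin above 0.2 N and linear speed of burnisher below 0.05 m/s and angle between burnisher_tip's own z axis and vertical below 0.5 rad), for 0.15 s.
8. the burnisher's tip, held upright and touching the wood, passes slowly over point 7 of 7 of the crack (within 6 mm, under 5 cm/s) (distance between burnisher_tip and crack_7 below 0.006 m and contact force between burnisher and violin above 0.2 N and linear speed of burnisher below 0.05 m/s and angle between burnisher_tip's own z axis and vertical below 0.5 rad), for 0.15 s.
At the end, for the whole second after the job is handed in: Every weight present is on the tray's floor; burnisher in its hole (tip within 7 mm of its axis, under 12 mm above the bench, upright to 0.12 rad); top on the ribs, neck hole within 4 mm of the pin's foot, in line with the body to 0.04 rad, level to 0.03 rad; both at rest (x of weight_a_mid in the frame of tray between -0.081 and 0.081 m and y of weight_a_mid in the frame of tray between -0.061 and 0.061 m and z of each of weight_a_mid, weight_b_mid, weight_c_mid, weight_d_mid in the frame of tray below 0.048 m and x of weight_b_mid in the frame of tray between -0.081 and 0.081 m and y of weight_b_mid in the frame of tray between -0.061 and 0.061 m and x of weight_c_mid in the frame of tray between -0.081 and 0.081 m and y of weight_c_mid in the frame of tray between -0.061 and 0.061 m and x of weight_d_mid in the frame of tray between -0.081 and 0.081 m and y of weight_d_mid in the frame of tray between -0.061 and 0.061 m and horizontal distance between burnisher_tip and block_hole below 0.007 m and height (world z) of burnisher_tip below 0.012 m and angle between burnisher_tip's own z axis and vertical below 0.12 rad and linear speed of each of burnisher, top below 0.02 m/s and distance between hole_neck and pin_neck below 0.004 m and angle between the x axis of top_waist and the x axis of violin, either way round below 0.04 rad and angle between top_waist's own z axis and vertical below 0.03 rad); the robot touches nothing.
It fails at once if the burnisher is pressed on the violin with more than 30 N (contact force between burnisher and violin above 30 N).
It fails at once if a bystander is moved by more than 30 mm (distance of any of jar_amber, jar_green, glue_brush, spool_clamp, scroll from where it was at the start of the episode above 0.03 m).
It fails at once if the gripper strikes the violin body with more than 30 N (contact force between the fingers and violin above 30 N).
Of weight_a, weight_b, weight_c, weight_d only 2 to 4 are there at a start; the rules pass over those that are not, and their reading is None.
At some moment in a run one of weight_a, weight_b, weight_c, weight_d may be knocked a few centimetres aside while the robot is not near it.
Once in a run the grip may slacken for a moment while it holds something.
It also fails if it takes over 210 s, if anything falls off the work surface, if the arm or the gripper's body presses on something with over 40 N, if the wrist force passes 120 N, or if a joint passes its speed limit or range.

### The arm

A 6-joint arm with a two-finger parallel gripper is mounted at the origin on the work surface. World frame = base frame: x ahead of the robot, y to its left, z up, the work surface at z = 0. Lengths are in m, angles in degrees, forces in N, time in s.
With the tool pointing down it reaches from about 0.4 to 0.825 m from the base axis. Payload 7 kg.
Tool frame: the origin (TCP) lies between the finger pads; the fingertips stand ctrl.tip_extent ahead of it and the grasp point (between the pads) lies 2 mm behind it (ctrl.tip_extent is the distance from the TCP to the fingertips, in m); z points along the fingers, y is the direction in which the jaws open and shut (so a half turn about z gives the same grasp; the last joint's range is limited). The gripper opens to 88 mm and grips with 3 to 60 N. Pads are 19 mm wide; open, the fingers measure 130 mm over their backs; the gripper's body (78 mm by 193 mm) begins 47 mm behind the grasp point.
Start: joints at [-53.451, 20.546, 0.682, 0, -70.136, -16.507], TCP at [0.231, -0.634, 0.244] pointing down, gripper open.
Joint ranges: [-176.03, 176.03], [-82.01, 121.73], [-58.28, 71.71], [-173.87, 95.51], [-174.79, -0.11], [-173.66, 173.66]. Speed limits (degrees/s): [136.94, 136.94, 172.46, 180, 180, 180].

### API

Orientations are given as [roll, pitch, yaw] about the fixed x, y, z axes, in that order (R = Rz(yaw) Ry(pitch) Rx(roll)).
In Python, from plant import ctrl gives the robot as it stands.
- The arm moves only by the shell command python3 -m handwheel 'ROWS' [OPENING]. ROWS is JSON, a list of rows, each a list of 6 numbers: the shift along the tool's x, y, z in m, then the turn, a rotation vector about the tool's x, y, z in rad. In form: [[dx, dy, dz, ax, ay, az], ...]. A call has 1 to 8 rows; each row is the pose to reach, as a shift and turn from the pose commanded when the call began, along the tool's axes at that moment; what a row does not reach only later rows make up. A row lasts 1/8 s, in which the tool goes at most 62.5 mm and 10.7 degrees, less where a joint would pass 70% of its speed; a pose out of reach is approached as far as the arm can. A call with a gripper value outside its range is refused whole. OPENING is the closure, from -1 (fully open) to 1 (shut), so that 0 is half open, set as the call begins (- or left out, the last holds). The fingers move at their own pace and stop on an object; the grip force is fixed at half the most. Time passes only in rows, so rows that repeat a pose let the fingers close. It gives the time, the measured TCP pose, the force and the opening at its end, in the units of the state.
- ctrl.get_obs(): the state, without advancing time (a new reading comes with each control period).
- ctrl.snapshot(name): name is "side" or "top"; returns a dict with "img" (480x640x3 uint8, blue, green, red), "fx", "fy", "cx", "cy" (pixels), "R" (3x3) and "t" (3): a world point X has camera coordinates R X + t. Camera axes: x right, y down, z forward; pixel columns grow to the right and rows downward; lengths in m; the calibration is good to about 2 mm. A picture is of the moment at which its call begins. There is no depth.
- ctrl.close_job(): hands the job in, once; it reports no verdict.
The state is a dict: "clock": time; "joint_pos": joint angles; "qvel": joint speeds; "tau": joint torques, N m; "tool_pos": TCP position; "orientation": TCP orientation; "force": force on the tool from outside, world axes, zero at the start; "moment": the same for the moment, N m; "opening": finger opening in m.
Only numpy, scipy, OpenCV 4.12 (cv2) and the standard library are available. Lean on these libraries where they do the work, as an engineer would, in place of code of your own. Each camera call takes 0.05 s, during which the arm holds its last target.

## Working session

There is one attempt and no reset: what is moved stays moved. The work goes in short steps, Python scripts to look and compute and a shell command to move; the robot and the scene stay as the last step left them, time stands still between calls to the robot, and variables do not carry over. Pictures are saved under pics/ and viewed, and the job is handed in when it is done.

```bash
ls -la; mkdir -p pics
python3 - <<'E'
from plant import ctrl
import cv2
print(ctrl.get_obs(), ctrl.tip_extent)
for n in("side","top"):
    s=ctrl.snapshot(n); cv2.imwrite(f"pics/{n}0.png",s["img"]); print(n,s["fx"],s["cx"],s["cy"],s["R"],s["t"])
E
```

```text
total 12
drwxr-xr-x  3 agent agent 4096 Dec  7 16:44 .
drwxr-xr-x 23 root  root  4096 Dec  7 16:44 ..
drwxr-xr-x  2 agent agent 4096 Dec  7 16:44 pics
{'clock': 0.0, 'joint_pos': array([-5.34499202e+01,  2.05898351e+01,  6.33777276e-01, -2.07167981e-02,
       -7.01343992e+01, -1.65062023e+01]), 'qvel': array([ 0.05794777,  0.0516145 ,  0.0453032 , -0.00187188,  0.03187045,
        0.06115255]), 'tau': array([ 8.84177389e-04, -5.82721925e+01,  2.93060660e+01,  6.99704200e+00,
        7.00753473e-03, -1.58020171e-04]), 'tool_pos': array([ 0.23116704, -0.63369641,  0.24263886]), 'orientation': array([ 1.79907737e+02, -7.03056582e-03, -1.59963172e+02]), 'force': array([-1.21879209, -0.09458782, -0.69387696]), 'moment': array([-0.03271047, -0.0756393 , -0.03060697]), 'opening': 0.08761940024751246} 0.017
side 445.9320734267406 313.80225634488875 238.95703766195817 [[-0.9295613  -0.36806627 -0.02104767]
 [-0.1727715   0.48535071 -0.85707916]
 [ 0.32567743 -0.79307119 -0.5147546 ]] [0.53149548 0.16785494 0.74878082]
top 588.2410067331739 322.72270070922985 243.94214876095623 [[-0.0046209  -0.99971966 -0.02322185]
 [-0.98784518  0.00817166 -0.15522605]
 [ 0.15537229  0.02222231 -0.987606  ]] [0.02134752 0.60702004 1.32744342]
```

View pics/side0.png

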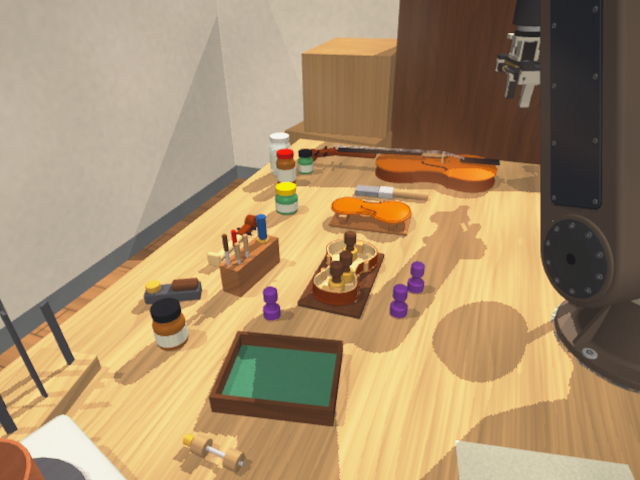

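View pics/top0.png

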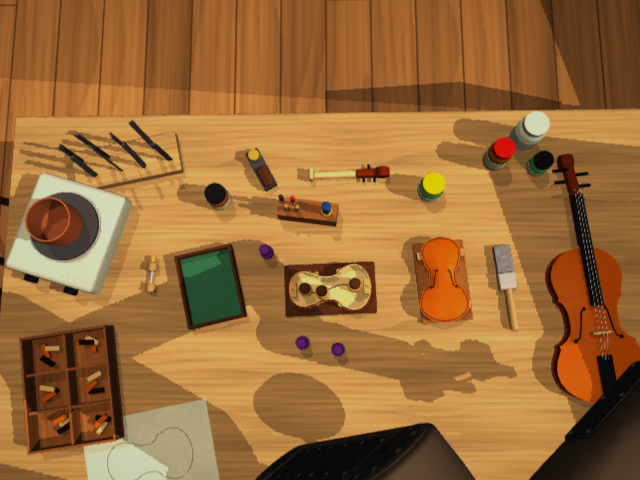

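The side view shows the open body at about (345,275), with dark knobs at (350,238), (346,258) and (337,268). The tray is at (280,375), the tool block at (250,262), the loose top at (370,210) and purple decoys at (271,303), (399,300) and (416,277). In the top view the body is at (331,289), the tray at (211,286), the block at (308,211) and the loose top at (443,280). I'll take close crops next.

```bash
cat > h.py <<'E'
import numpy as np, cv2
from plant import ctrl
def snap(n): return ctrl.snapshot(n)
def crop(s,x0,y0,x1,y1,f,name):
    c=cv2.resize(s["img"][y0:y1,x0:x1],None,fx=f,fy=f,interpolation=cv2.INTER_CUBIC)
    cv2.imwrite("pics/"+name,c)
def ray(s,u,v):
    d=np.array([(u-s["cx"])/s["fx"],(v-s["cy"])/s["fy"],1.0]); R=np.array(s["R"]);t=np.array(s["t"])
    return -R.T@t, R.T@d
def onz(s,u,v,z):
    o,d=ray(s,u,v); return o+d*(z-o[2])/d[2]
def proj(s,X):
    c=np.array(s["R"])@np.array(X)+s["t"]; return np.array([s["fx"]*c[0]/c[2]+s["cx"],s["fy"]*c[1]/c[2]+s["cy"]])
def tri(sa,a,sb,b):
    o1,d1=ray(sa,*a);o2,d2=ray(sb,*b)
    A=np.stack([d1,-d2],1);k=np.linalg.lstsq(A,o2-o1,rcond=None)[0]
    p,q=o1+k[0]*d1,o2+k[1]*d2
    return (p+q)/2,np.linalg.norm(p-q)
E
python3 - <<'E'
from h import *
t=snap("top");s=snap("side")
crop(t,270,180,390,330,4,"t1.png"); crop(t,160,230,260,340,5,"t_tray.png"); crop(t,400,220,490,330,5,"t_top.png")
crop(s,290,220,400,320,7,"s1.png"); crop(s,210,200,300,300,6,"s_block.png")
print(len(t["img"]))
E
```

```text
480
```

View pics/t1.png

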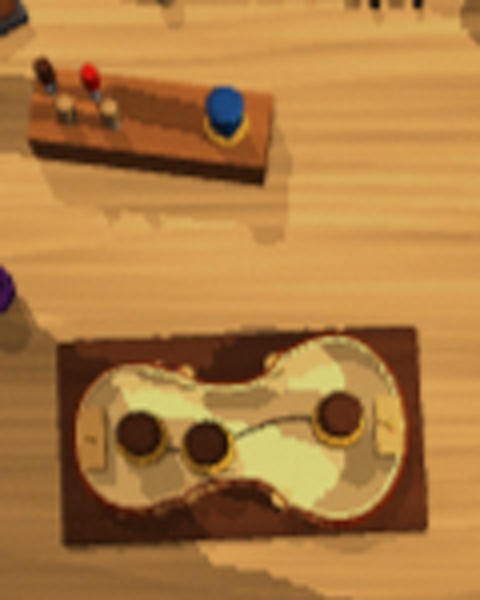

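View pics/s1.png

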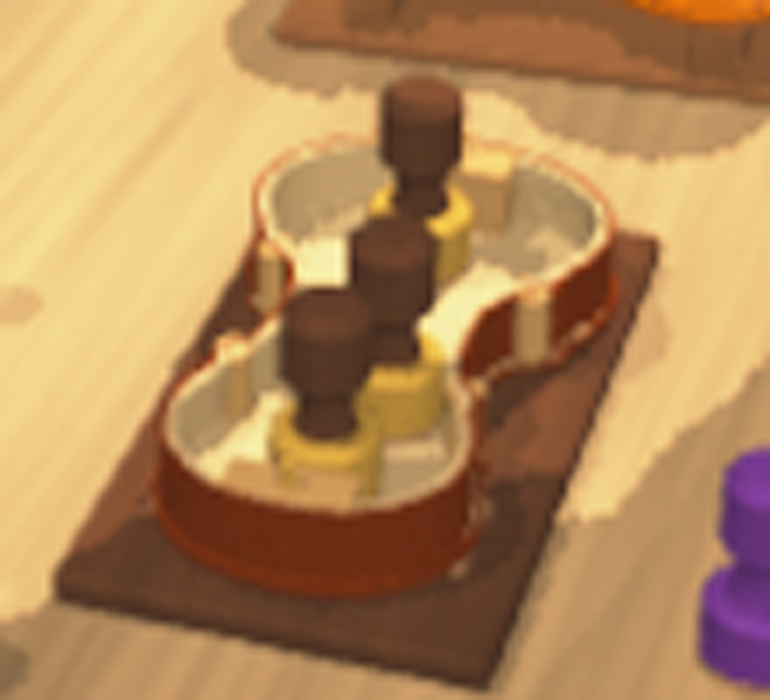

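View pics/s_block.png

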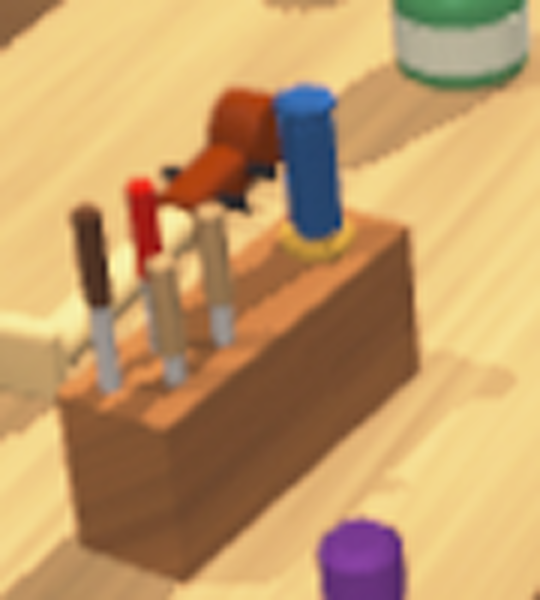

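View pics/t_top.png

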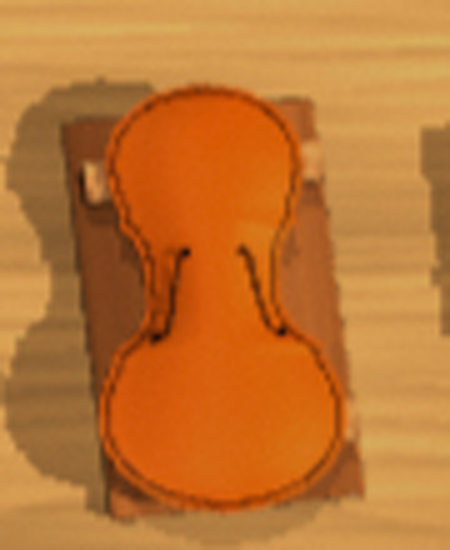

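View pics/t_tray.png

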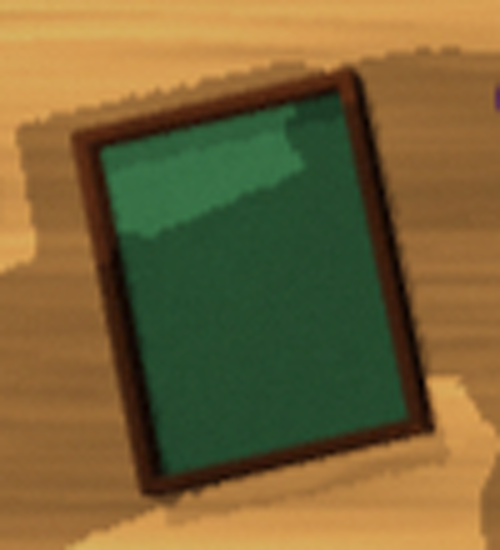

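There are three weights: crop knobs at (140,435), (207,445) and (339,417). In the full top picture these are about (305,289), (322,291) and (355,284). The narrower bout is on the left, so the neck points towards world +y. The burnisher is the blue handle at top crop (225,108). The files are at the left end of the block. The purple pieces are decoys, and so are the full-size violin at (590,320) in the top view and the files. Next I'll measure.

```bash
cat >> h.py <<'E'
def hsv(s): return cv2.cvtColor(s["img"],cv2.COLOR_BGR2HSV)
def blobs(m,amin=20):
    n,l,st,c=cv2.connectedComponentsWithStats(m.astype(np.uint8))
    return [(c[i].round(2),st[i].tolist()) for i in range(1,n) if st[i][4]>=amin],l
E
python3 - <<'E'
from h import *
t=snap("top");s=snap("side")
np.set_printoptions(precision=4,suppress=True)
H=hsv(t)
def P(q): print(q)
for (u,v) in [(140,435),(207,445),(339,417),(225,108),(95,440),(388,425)]:
    P((H[180+v//4,270+u//4]))
# board by crop corners
for z in (0.0,0.012):
    c=[onz(t,270+x/4-.4,180+y/4-.4,z) for x,y in [(58,345),(415,328),(427,528),(65,545)]]
    P(np.array(c)); P([np.linalg.norm(c[i]-c[(i+1)%4]) for i in range(4)])
# tray
for z in (.032,):
    c=[onz(t,160+x/5,230+y/5,z) for x,y in [(75,132),(352,70),(432,430),(147,494)]]
    P(np.array(c)); P([np.linalg.norm(c[i]-c[(i+1)%4]) for i in range(4)]);P(np.mean(c,0))
# block top z .062
c=[onz(t,270+x/4,180+y/4,.062) for x,y in [(32,62),(272,93),(267,167),(32,142)]]
P(np.array(c)); P([np.linalg.norm(c[i]-c[(i+1)%4]) for i in range(4)])
E
```

```text
[ 10 206  62]
[ 10 202  62]
[ 10 196  95]
[107 193 124]
[ 16 177 134]
[ 20 190 183]
[[ 0.562   0.1118  0.    ]
 [ 0.5707 -0.103   0.    ]
 [ 0.4512 -0.108   0.    ]
 [ 0.4423  0.107   0.    ]]
[np.float64(0.21501094769161716), np.float64(0.11962110427672779), np.float64(0.2151368194275108), np.float64(0.11977041078681137)]
[[ 0.5605  0.1108  0.012 ]
 [ 0.5692 -0.1022  0.012 ]
 [ 0.4507 -0.1071  0.012 ]
 [ 0.4419  0.106   0.012 ]]
[np.float64(0.21317548557662416), np.float64(0.1185999469477137), np.float64(0.21330028279605692), np.float64(0.11874797888808013)]
[[0.5826 0.3682 0.032 ]
 [0.6113 0.237  0.032 ]
 [0.4413 0.1962 0.032 ]
 [0.4125 0.3287 0.032 ]]
[np.float64(0.13435981042093031), np.float64(0.17474793609577335), np.float64(0.13555651564135074), np.float64(0.17462842962820702)]
[0.5119 0.2825 0.032 ]
[[ 0.7209  0.1216  0.062 ]
 [ 0.7009 -0.019   0.062 ]
 [ 0.6569 -0.0158  0.062 ]
 [ 0.673   0.1213  0.062 ]]
[np.float64(0.14205462266593863), np.float64(0.04411896802628915), np.float64(0.13795022521778497), np.float64(0.0478971549925773)]
```

Run:
```python
from h import *
np.set_printoptions(precision=4,suppress=True)
t=snap("top");s=snap("side")
H=hsv(t)
dark=(H[...,2]<120)&(H[...,0]<14)&(H[...,1]>150)
b,l=blobs(dark[255:325,275:385],8)
for x in b: print("top dark",x[0]+[275,255],x[1])
Hs=hsv(s)
d2=(Hs[...,2]<110)&(Hs[...,0]<14)
b,l=blobs(d2[220:320,290:400],8)
for x in b: print("side dark",x[0]+[290,220],x[1])
blu=(H[...,0]>98)&(H[...,0]<118)&(H[...,1]>120)
b,l=blobs(blu[190:230,300:350],5)
for x in b: print("top blue",x[0]+[300,190],x[1])
blu=(Hs[...,0]>98)&(Hs[...,0]<118)&(Hs[...,1]>120)
b,l=blobs(blu[200:260,230:290],5)
for x in b: print("side blue",x[0]+[230,200],x[1])
# board
m=np.zeros(H.shape[:2],np.uint8); m[255:325,275:385]=(((H[...,2]<135)&(H[...,0]<14)&(H[...,1]>130)))[255:325,275:385]
c=max(cv2.findContours(m,cv2.RETR_EXTERNAL,cv2.CHAIN_APPROX_NONE)[0],key=cv2.contourArea)
print(cv2.minAreaRect(c)); 
bx=cv2.boxPoints(cv2.minAreaRect(c)); w=np.array([onz(t,u,v,.0) for u,v in bx]); print(w, w.mean(0))
# brown top mask view
cv2.imwrite("pics/m.png",cv2.resize(m[240:340,260:400]*255,None,fx=5,fy=5,interpolation=0))
o=(H[...,0]<18)&(H[...,1]>200)&(H[...,2]>150)
o2=np.zeros_like(m);o2[225:330,405:480]=o[225:330,405:480]
c=max(cv2.findContours(o2,cv2.RETR_EXTERNAL,cv2.CHAIN_APPROX_NONE)[0],key=cv2.contourArea)
print("top plate",cv2.contourArea(c),cv2.minAreaRect(c)); bx=cv2.boxPoints(cv2.minAreaRect(c)); w=np.array([onz(t,u,v,.0335) for u,v in bx]); print(w,w.mean(0),[np.linalg.norm(w[i]-w[i-1]) for i in range(4)])
cv2.imwrite("pics/m2.png",cv2.resize(o2[220:335,400:490]*255,None,fx=5,fy=5,interpolation=0))
```

```text
top dark [325.95 290.75] [9, 7, 93, 54, 1776]
top dark [354.66 283.35] [75, 24, 10, 10, 85]
top dark [304.42 288.1 ] [25, 29, 10, 10, 83]
top dark [321.19 290.48] [42, 31, 10, 10, 81]
side dark [342.94 259.61] [40, 13, 26, 50, 539]
side dark [372.68 261.91] [79, 36, 8, 12, 53]
side dark [322.57 264.43] [28, 39, 9, 12, 37]
side dark [377.94 269.06] [85, 41, 7, 17, 18]
side dark [359.55 268.58] [66, 44, 7, 10, 40]
side dark [365.41 274.23] [69, 46, 18, 16, 70]
side dark [337.44 301.49] [8, 64, 75, 34, 1281]
top blue [325.89 207.12] [22, 12, 9, 12, 73]
side blue [261.33 226.01] [26, 15, 11, 24, 184]
((329.90576171875, 288.7281188964844), (51.068233489990234, 90.9089126586914), 87.43623352050781)
[[ 0.5634  0.1136  0.    ]
 [ 0.5717 -0.105   0.    ]
 [ 0.4497 -0.1082  0.    ]
 [ 0.4413  0.1075  0.    ]] [0.5065 0.002  0.    ]
top plate 2920.0 ((444.8796691894531, 279.5176086425781), (48.97020721435547, 84.98300170898438), 1.1457629203796387)
[[ 0.4265 -0.2047  0.0335]
 [ 0.6251 -0.2146  0.0335]
 [ 0.6218 -0.3293  0.0335]
 [ 0.4237 -0.3168  0.0335]] [ 0.5243 -0.2664  0.0335] [np.float64(0.11219650379209468), np.float64(0.1988407194089984), np.float64(0.11471529397409345), np.float64(0.198480862282915)]
```

View pics/m.png

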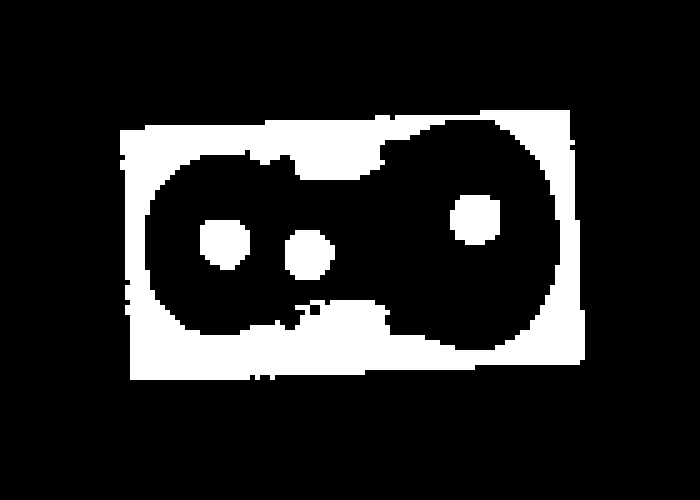

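View pics/m2.png

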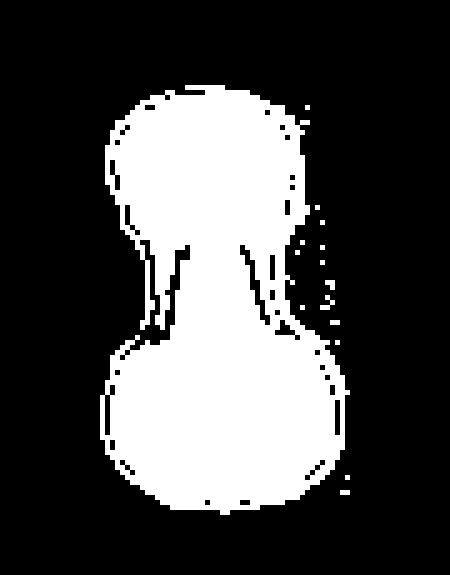

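The mask shows the three knobs cleanly at (304.4,288.1), (321.2,290.5) and (354.7,283.4). The board fit gives 216 x 122, and the loose plate gives 199 x 113 mm against 200 x 114 nominal.

```bash
cat >> h.py <<'E'
from scipy.spatial.transform import Rotation as Ro
def go(x,y,z,yaw=None):
    "shift in tool axes from the present measured pose to a world TCP target; yaw deg"
    o=ctrl.get_obs(); R=Ro.from_euler('xyz',o["orientation"],degrees=True)
    d=R.inv().apply(np.array([x,y,z])-o["tool_pos"])
    y0=o["orientation"][2]; yaw=y0 if yaw is None else yaw
    T=Ro.from_euler('xyz',[180,0,yaw],degrees=True); rv=(R.inv()*T).as_rotvec()
    print("d",d.round(4),"rv",rv.round(4),"| now",o["tool_pos"].round(4),o["orientation"].round(2),"F",o["force"].round(1),"open",round(o["opening"],4),"t",round(o["clock"],2))
E
python3 - <<'E'
from h import *
np.set_printoptions(precision=4,suppress=True)
t=snap("top");s=snap("side")
for p in [(304.42,288.1),(321.19,290.48),(354.66,283.35)]:
    X=onz(t,*p,.077);print(X, proj(s,X))
print("burn",tri(t,(325.89,207.12),s,(261.3,226.0)),[onz(t,325.89,207.12,z) for z in (.11,.121)])
crop(s,325,225,375,290,10,"s2.png")
E
python3 - <<'E'
from h import *
X=0
go(0.502,.063,.25,90)
E
```

```text
[0.5018 0.0587 0.077 ] [336.4061 262.5167]
[0.4961 0.0207 0.077 ] [345.6753 252.6369]
[ 0.5118 -0.055   0.077 ] [349.8923 232.5267]
burn (array([0.6837, 0.0083, 0.094 ]), np.float64(0.0023373469053129905)) [array([0.6812, 0.0085, 0.11  ]), array([0.6788, 0.0083, 0.121 ])]
d [-0.4932  0.5622 -0.0064] rv [ 1.0000e-04 -0.0000e+00  1.9205e+00] | now [ 0.2313 -0.6341  0.2435] [ 180.      0.   -159.96] F [ 0.  -0.3 -0.2] open 0.0873 t 0.5
```

View pics/s2.png

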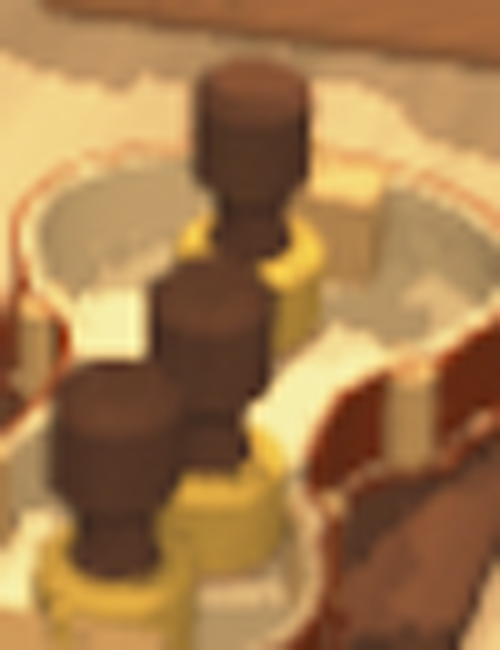

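Run:
```python
from h import *
go(0.502,.059,.2,-88)
```

```text
d [-0.4918  0.5584  0.0436] rv [ 0.000e+00  1.000e-04 -1.256e+00] | now [ 0.2313 -0.6341  0.2435] [ 180.      0.   -159.96] F [ 0.  -0.3 -0.2] open 0.0873 t 0.5
```

```bash
python3 -m handwheel '[[-0.04,0.046,0,0,0,-0.1],[-0.08,0.09,0,0,0,-0.25],[-0.12,0.137,0.005,0,0,-0.4],[-0.16,0.182,0.01,0,0,-0.55],[-0.2,0.227,0.015,0,0,-0.7],[-0.24,0.273,0.02,0,0,-0.85],[-0.28,0.318,0.025,0,0,-1.0],[-0.32,0.363,0.03,0,0,-1.15]]' -- 2>&1 || python3 -m handwheel --help
python3 - <<'E'
from h import *
go(0.502,.059,.15,-88)
E
```

```text
invalid input: not JSON, or not a number
d [-0.4918  0.5584  0.0936] rv [ 0.000e+00  1.000e-04 -1.256e+00] | now [ 0.2313 -0.6341  0.2435] [ 180.      0.   -159.96] F [ 0.  -0.3 -0.2] open 0.0873 t 0.5invalid input: not JSON, or not a number
```

```bash
python3 -m handwheel '[[-0.04,0.046,0,0,0,-0.1],[-0.08,0.09,0,0,0,-0.25],[-0.12,0.137,0.005,0,0,-0.4],[-0.16,0.182,0.01,0,0,-0.55],[-0.2,0.227,0.015,0,0,-0.7],[-0.24,0.273,0.02,0,0,-0.85],[-0.28,0.318,0.025,0,0,-1.0],[-0.32,0.363,0.03,0,0,-1.15]]'
python3 - <<'E'
from h import *
go(0.502,.059,.15,-88)
E
```

```text
clock: 1.5
tool_pos: [0.408, -0.1816, 0.214]
orientation: [-179.9, -0.0, -93.8]
force: [1.0, -0.7, -0.6]
opening: 0.0878
d [-0.2463 -0.0778  0.0641] rv [-1.500e-03 -1.000e-04 -1.009e-01] | now [ 0.408  -0.1816  0.214 ] [-179.91   -0.    -93.78] F [ 1.  -0.7 -0.6] open 0.0878 t 1.5
```

```bash
python3 -m handwheel '[[-0.05,-0.015,0.01,0,0,-0.05],[-0.1,-0.03,0.02,0,0,-0.1],[-0.15,-0.046,0.035,0,0,-0.1],[-0.2,-0.062,0.05,0,0,-0.1],[-0.246,-0.077,0.064,0,0,-0.1],[-0.246,-0.077,0.064,0,0,-0.1],[-0.246,-0.077,0.064,0,0,-0.1]]'
python3 - <<'E'
from h import *
go(0.502,.059,.066,-88)
s=snap("side");crop(s,280,150,420,310,5,"s3.png")
t=snap("top");crop(t,270,240,400,340,6,"t3.png")
E
```

```text
clock: 2.38
tool_pos: [0.5015, 0.0564, 0.1495]
orientation: [180.0, -0.0, -88.3]
force: [-0.3, 0.5, 1.5]
opening: 0.0875
d [-0.0026 -0.0006  0.0835] rv [ 0.0006 -0.0003 -0.0053] | now [0.5015 0.0564 0.1495] [ 1.7997e+02 -2.0000e-02 -8.8300e+01] F [-0.3  0.5  1.5] open 0.0875 t 2.38
```

View pics/s3.png

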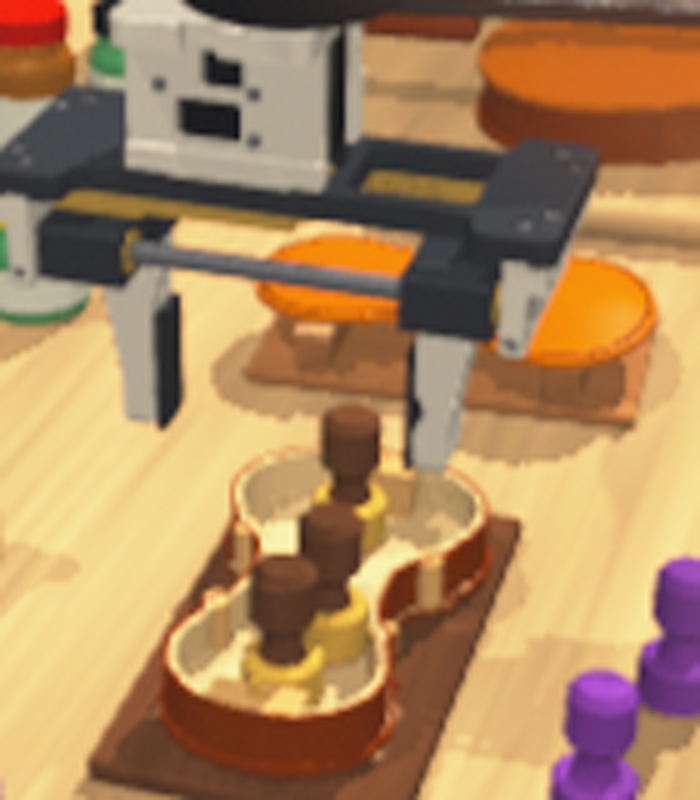

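View pics/t3.png

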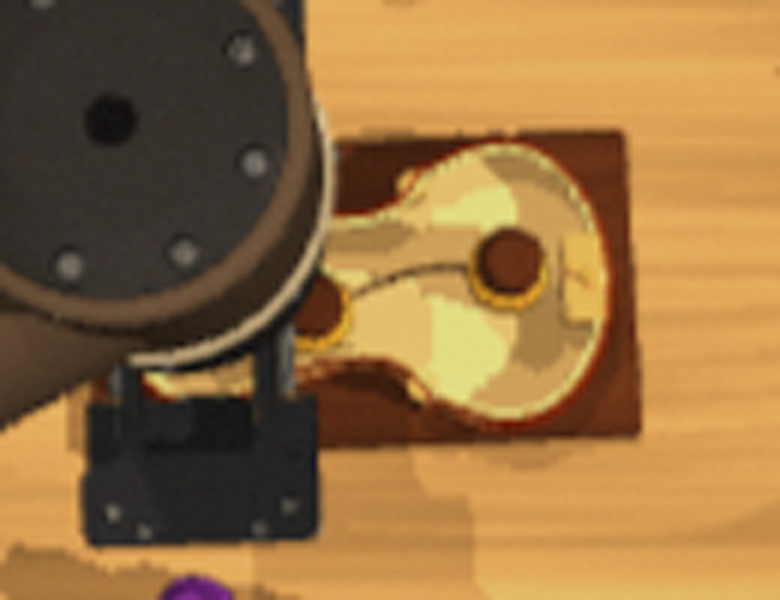

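The gripper sits open above the neck-end weight, with fingertips at side-crop (150,420) and (435,465), on either side of the line of knobs. I'll descend.

```bash
python3 -m handwheel '[[-0.002,-0.0005,0.02,0,0,-0.005],[-0.002,-0.0005,0.04,0,0,-0.005],[-0.002,-0.0005,0.06,0,0,-0.005],[-0.002,-0.0005,0.075,0,0,-0.005],[-0.002,-0.0005,0.083,0,0,-0.005],[-0.002,-0.0005,0.083,0,0,-0.005]]'
python3 - <<'E'
from h import *
go(0.502,.059,.066,-88)
s=snap("side");crop(s,280,200,420,310,5,"s4.png")
E
```

```text
clock: 3.22
tool_pos: [0.5021, 0.0582, 0.0664]
orientation: [180.0, -0.0, -88.1]
force: [-0.3, -0.2, -0.7]
opening: 0.0879
d [-0.0008  0.0001  0.0004] rv [ 0.0004 -0.0003 -0.0012] | now [0.5021 0.0582 0.0664] [ 1.7997e+02 -2.0000e-02 -8.8070e+01] F [-0.3 -0.2 -0.7] open 0.0879 t 3.23
```

View pics/s4.png

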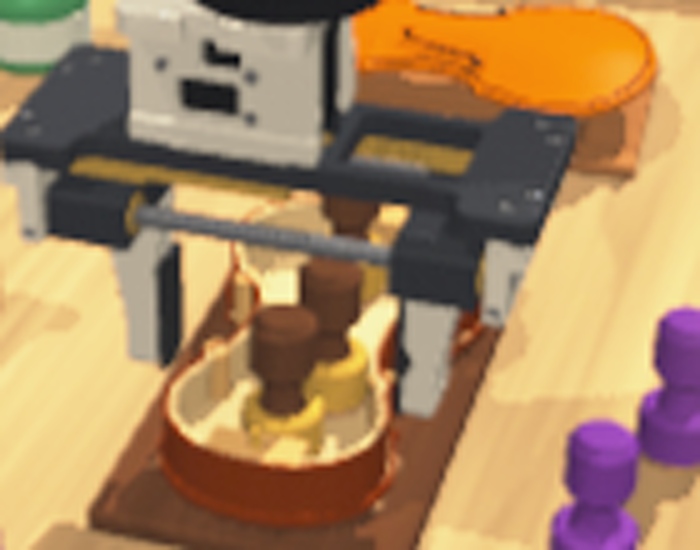

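The knob at crop (285,345) stands midway between the pads. I'll close.

```bash
python3 -m handwheel '[[0,0,0,0,0,0],[0,0,0,0,0,0],[0,0,0,0,0,0],[0,0,0,0,0,0],[0,0,0,0,0,0],[0,0,0,0,0,0]]' 1;  python3 -m handwheel '[[0,0,-0.02,0,0,0],[0,0,-0.04,0,0,0],[0,0,-0.06,0,0,0],[0,0,-0.09,0,0,0],[0,0,-0.09,0,0,0]]'
python3 - <<'E'
from h import *
go(0.502,.272,.157,-76.5)
s=snap("side");crop(s,280,150,420,310,5,"s5.png")
E
```

```text
clock: 4.03
tool_pos: [0.5022, 0.0585, 0.0666]
orientation: [180.0, -0.0, -88.1]
force: [0.4, 0.3, 0.4]
opening: 0.0332
clock: 4.65
tool_pos: [0.5034, 0.059, 0.1585]
orientation: [-179.8, 0.1, -88.0]
force: [0.0, 1.3, -2.0]
opening: 0.0255
d [-0.2129 -0.0059  0.0018] rv [-0.0038  0.0011 -0.2014] | now [0.5034 0.059  0.1585] [-1.7979e+02  8.0000e-02 -8.8040e+01] F [ 0.   1.3 -2. ] open 0.0255 t 4.65
```

View pics/s5.png

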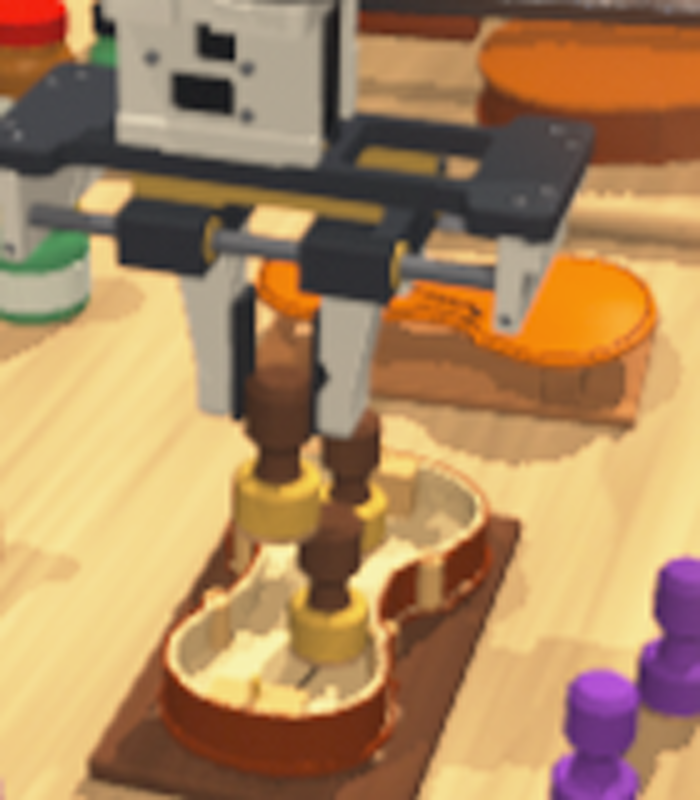

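The weight is held (opening 25.5 mm) and is up out of the body. It sits a few mm low in the pads. I'll take it to the tray.

Run:
```python
from h import *
go(0.465,.307,.15,-76.5)
```

```text
d [-0.2494  0.029   0.0072] rv [-0.0014  0.0008 -0.2018] | now [0.5024 0.0587 0.157 ] [-1.7992e+02  6.0000e-02 -8.8060e+01] F [-0.   0.8 -2.2] open 0.0251 t 4.7
```

```bash
python3 -m handwheel '[[-0.03,0.003,0,0,0,-0.03],[-0.07,0.008,0,0,0,-0.06],[-0.12,0.014,0,0,0,-0.1],[-0.17,0.02,0,0,0,-0.15],[-0.215,0.025,0,0,0,-0.2],[-0.24,0.029,0,0,0,-0.2],[-0.249,0.029,0,0,0,-0.2],[-0.249,0.029,0,0,0,-0.2]]';python3 -m handwheel '[[0,0,0.02,0,0,0],[0,0,0.045,0,0,0],[0,0,0.065,0,0,0],[0,0,0.08,0,0,0],[0,0,0.08,0,0,0],[0,0,0.08,0,0,0]]'
python3 - <<'E'
from h import *
go(0.465,.307,.065,-76.5)
s=snap("side");crop(s,200,280,360,430,5,"s6.png")
E
```

```text
clock: 5.7
tool_pos: [0.4645, 0.3059, 0.1559]
orientation: [179.9, -0.0, -76.6]
force: [0.0, 0.5, -2.5]
opening: 0.0253
clock: 6.45
tool_pos: [0.4652, 0.3064, 0.0772]
orientation: [-180.0, 0.0, -76.6]
force: [1.0, 0.2, -1.3]
opening: 0.0253
d [-0.0006  0.0001  0.0122] rv [-0.0008  0.0004 -0.0018] | now [0.4652 0.3064 0.0772] [-1.7996e+02  2.0000e-02 -7.6610e+01] F [ 1.   0.2 -1.3] open 0.0253 t 6.45
```

View pics/s6.png

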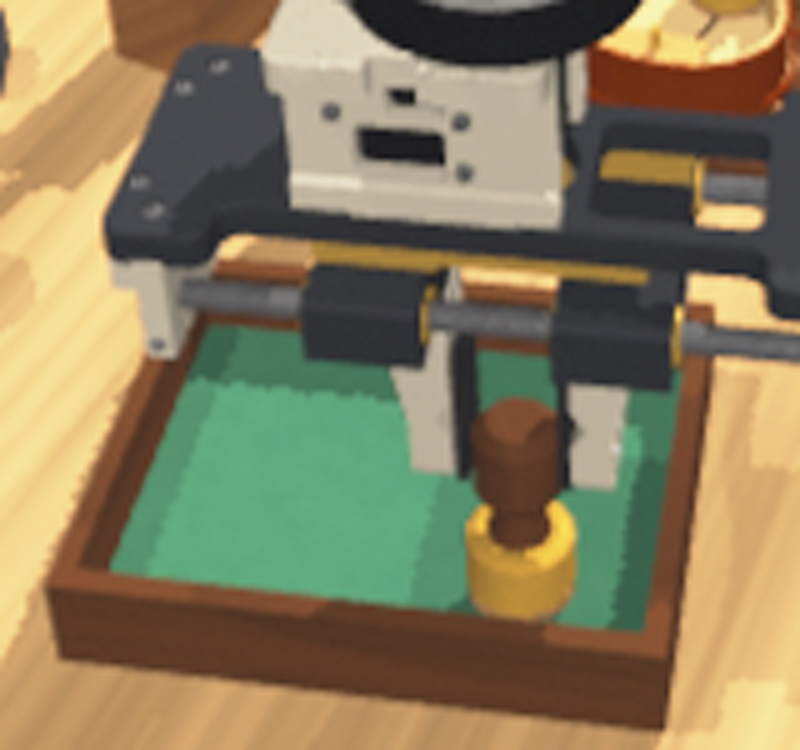

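The weight hangs over the near right part of the tray (crop 520,560). I'll lower it gently.

```bash
python3 -m handwheel '[[0,0,0.003,0,0,0],[0,0,0.006,0,0,0],[0,0,0.009,0,0,0],[0,0,0.009,0,0,0]]';python3 -m handwheel '[[0,0,0.002,0,0,0],[0,0,0.003,0,0,0],[0,0,0.003,0,0,0]]'; python3 -m handwheel '[[0,0,0.002,0,0,0],[0,0,0.003,0,0,0],[0,0,0.003,0,0,0]]'
```

```text
clock: 7.0
tool_pos: [0.4653, 0.3074, 0.069]
orientation: [-179.9, 0.1, -76.5]
force: [-4.2, 1.0, 10.9]
opening: 0.0249
clock: 7.38
tool_pos: [0.466, 0.3086, 0.0683]
orientation: [-179.7, 0.2, -76.5]
force: [-9.3, 0.1, 28.9]
opening: 0.0253
clock: 7.75
tool_pos: [0.4663, 0.3089, 0.0668]
orientation: [-179.7, 0.2, -76.4]
force: [-13.8, -1.9, 42.1]
opening: 0.0252
```

It has touched down at a TCP height of about 0.070. I'll back up to unload, then release.

```bash
python3 -m handwheel '[[0,0,-0.006,0,0,0],[0,0,-0.006,0,0,0]]';python3 -m handwheel '[[0,0,0,0,0,0],[0,0,0,0,0,0],[0,0,0,0,0,0]]' 0;python3 -m handwheel '[[0,0,-0.02,0,0,0],[0,0,-0.05,0,0,0],[0,0,-0.08,0,0,0],[0,0,-0.08,0,0,0]]' -1
python3 - <<'E'
from h import *
go(0.496,.021,.15,-88)
s=snap("side");crop(s,200,220,360,430,4,"s7.png")
t=snap("top");cv2.imwrite("pics/t7.png",t["img"])
E
```

```text
clock: 8.0
tool_pos: [0.4649, 0.3066, 0.0679]
orientation: [-180.0, 0.0, -76.6]
force: [-0.0, 0.5, -2.4]
opening: 0.0251
clock: 8.38
tool_pos: [0.4648, 0.3062, 0.0672]
orientation: [180.0, -0.0, -76.6]
force: [-0.1, 0.2, -0.2]
opening: 0.043
clock: 8.88
tool_pos: [0.4659, 0.3075, 0.1499]
orientation: [-179.8, 0.1, -76.6]
force: [0.5, 1.1, -0.2]
opening: 0.0782
d [ 0.2856  0.0372 -0.0009] rv [-0.0036  0.0029  0.1995] | now [0.4659 0.3075 0.1499] [-1.7978e+02  1.4000e-01 -7.6570e+01] F [ 0.5  1.1 -0.2] open 0.0782 t 8.88
```

View pics/s7.png

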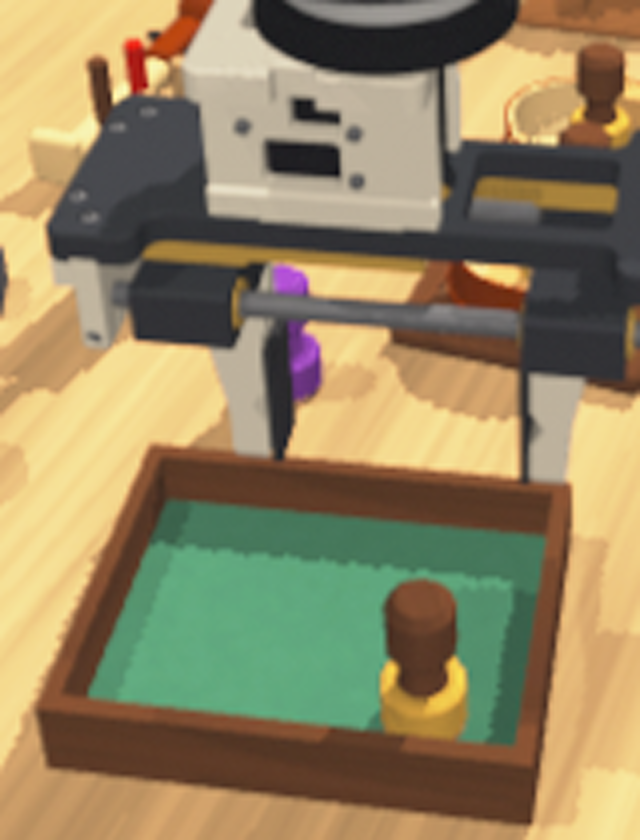

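View pics/t7.png

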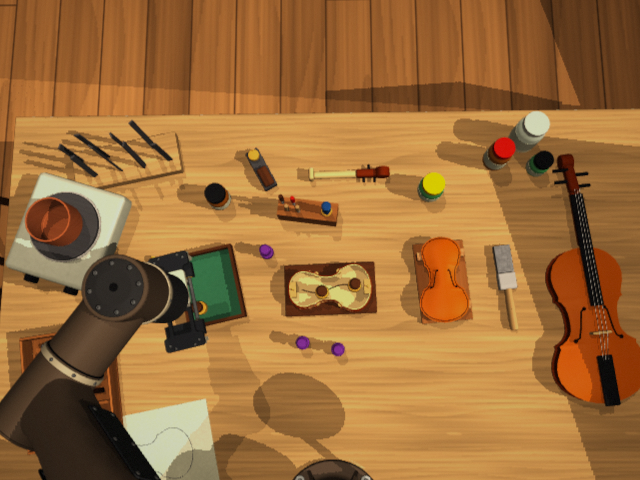

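Weight 1 stands in the tray at side crop (422,670), and the two left in the body haven't moved. Next is the middle weight.

```bash
python3 -m handwheel '[[0.04,0.005,0,0,0,0.03],[0.09,0.012,0,0,0,0.08],[0.14,0.019,0,0,0,0.13],[0.19,0.025,0,0,0,0.17],[0.24,0.031,0,0,0,0.2],[0.275,0.036,0,0,0,0.2],[0.286,0.037,0,0,0,0.2],[0.286,0.037,0,0,0,0.2]]';python3 - <<'E'
from h import *
go(0.496,.021,.066,-88)
t=snap("top")
crop(t,270,240,400,340,6,"t8.png")
E
```

```text
clock: 9.98
tool_pos: [0.4948, 0.0191, 0.1469]
orientation: [179.9, -0.0, -88.1]
force: [-0.7, 0.5, 0.6]
opening: 0.0872
d [-0.0019 -0.0013  0.0809] rv [ 0.0012 -0.0004 -0.0023] | now [0.4948 0.0191 0.1469] [ 1.7993e+02 -2.0000e-02 -8.8130e+01] F [-0.7  0.5  0.6] open 0.0872 t 9.97
```

View pics/t8.png

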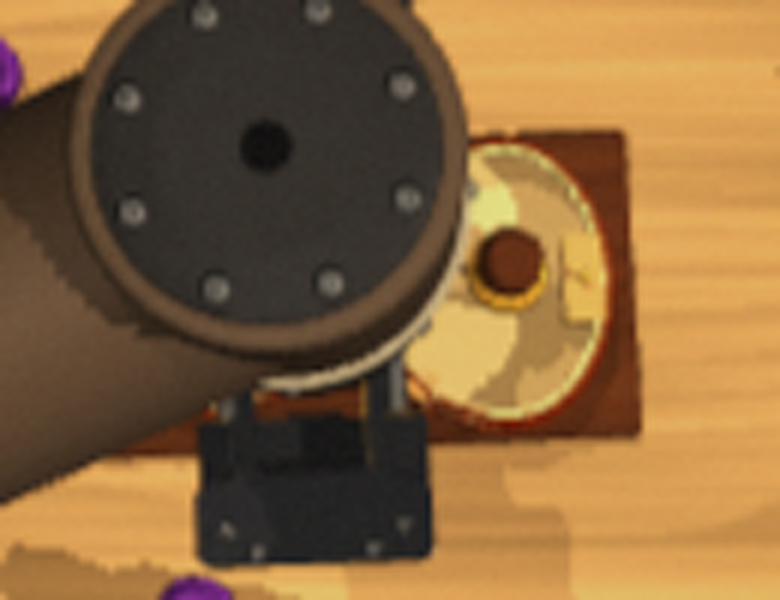

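The tail-side weight is unmoved at crop (512,262), and the arm hides the middle one. I'll descend, close fully, then lift.

```bash
python3 -m handwheel '[[-0.0015,-0.001,0.02,0,0,0],[-0.0015,-0.001,0.04,0,0,0],[-0.0015,-0.001,0.06,0,0,0],[-0.0015,-0.001,0.075,0,0,0],[-0.0015,-0.001,0.083,0,0,0],[-0.0015,-0.001,0.083,0,0,0]]'; python3 -m handwheel '[[0,0,0,0,0,0],[0,0,0,0,0,0],[0,0,0,0,0,0],[0,0,0,0,0,0],[0,0,0,0,0,0],[0,0,0,0,0,0],[0,0,0,0,0,0],[0,0,0,0,0,0]]' 1;  python3 -m handwheel '[[0,0,-0.01,0,0,0],[0,0,-0.03,0,0,0],[0,0,-0.06,0,0,0],[0,0,-0.09,0,0,0],[0,0,-0.09,0,0,0]]'
python3 - <<'E'
from h import *
# target tray (+.04,-.035)
x=.512+.972*.04+.233*.035; y=.2825+.233*.04-.972*.035
print(x,y); go(x,y,.15,-76.5)
s=snap("side");crop(s,280,150,420,310,5,"s9.png")
E
```

```text
clock: 10.78
tool_pos: [0.4958, 0.0217, 0.0641]
orientation: [179.9, -0.0, -88.0]
force: [-0.1, 0.3, 0.4]
opening: 0.0878
clock: 11.78
tool_pos: [0.4961, 0.0211, 0.0645]
orientation: [180.0, -0.0, -88.1]
force: [0.6, 0.7, -1.1]
opening: 0.0253
clock: 12.4
tool_pos: [0.4974, 0.0216, 0.1574]
orientation: [-179.7, 0.1, -88.0]
force: [0.0, 0.5, -2.5]
opening: 0.0258
0.5590350000000001 0.2578
d [-0.2339 -0.0696  0.0081] rv [-0.005   0.0011 -0.2013] | now [0.4974 0.0216 0.1574] [-1.7972e+02  9.0000e-02 -8.8030e+01] F [ 0.   0.5 -2.5] open 0.0258 t 12.4
```

View pics/s9.png

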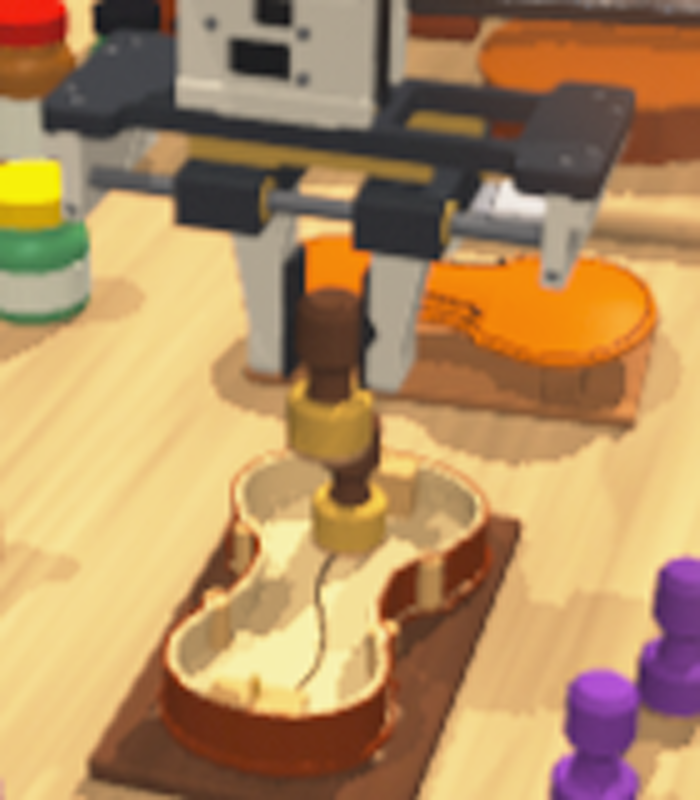

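Weight 2 is well held, with the knob at crop (330,335). I'll carry it to the tray.

```bash
python3 -m handwheel '[[-0.03,-0.009,0,0,0,-0.03],[-0.07,-0.02,0,0,0,-0.06],[-0.12,-0.035,0,0,0,-0.1],[-0.165,-0.049,0,0,0,-0.15],[-0.205,-0.06,0,0,0,-0.2],[-0.228,-0.068,0,0,0,-0.2],[-0.234,-0.07,0,0,0,-0.2],[-0.234,-0.07,0,0,0,-0.2]]';python3 -m handwheel '[[0,0,0.02,0,0,0],[0,0,0.045,0,0,0],[0,0,0.07,0,0,0],[0,0,0.09,0,0,0],[0,0,0.095,0,0,0],[0,0,0.095,0,0,0]]'
python3 - <<'E'
from h import *
go(.559,.258,.056,-76.5)
E
```

```text
clock: 13.45
tool_pos: [0.5576, 0.2568, 0.1539]
orientation: [179.9, -0.0, -76.6]
force: [-0.1, -0.4, -1.5]
opening: 0.0252
clock: 14.2
tool_pos: [0.5581, 0.2567, 0.0599]
orientation: [180.0, -0.0, -76.6]
force: [-0.7, 0.0, -0.9]
opening: 0.0255
d [-0.0011 -0.0011  0.0039] rv [ 0.     -0.0002 -0.0023] | now [0.5581 0.2567 0.0599] [ 1.800e+02 -1.000e-02 -7.663e+01] F [-0.7  0.  -0.9] open 0.0255 t 14.2
```

```bash
python3 -m handwheel '[[0,0,0.002,0,0,0],[0,0,0.003,0,0,0],[0,0,0.003,0,0,0]]'; python3 -m handwheel '[[0,0,0,0,0,0],[0,0,0,0,0,0],[0,0,0,0,0,0]]' 0;python3 -m handwheel '[[0,0,-0.02,0,0,0],[0,0,-0.05,0,0,0],[0,0,-0.09,0,0,0],[0,0,-0.09,0,0,0]]' -1
python3 - <<'E'
from h import *
go(.512,-.055,.15,-88)
E
```

```text
clock: 14.58
tool_pos: [0.5581, 0.2575, 0.0569]
orientation: [-180.0, 0.0, -76.6]
force: [0.8, 0.2, -1.9]
opening: 0.0253
clock: 14.95
tool_pos: [0.5582, 0.2575, 0.0567]
orientation: [-180.0, 0.0, -76.6]
force: [0.2, 0.2, 0.2]
opening: 0.0432
clock: 15.45
tool_pos: [0.5598, 0.2586, 0.1503]
orientation: [-179.7, 0.1, -76.6]
force: [0.4, 0.1, 0.0]
opening: 0.0781
d [ 0.2939  0.1194 -0.0011] rv [-0.0058  0.003   0.1997] | now [0.5598 0.2586 0.1503] [-1.7965e+02  1.4000e-01 -7.6560e+01] F [0.4 0.1 0. ] open 0.0781 t 15.45
```

```bash
python3 -m handwheel '[[0.04,0.016,0,0,0,0.03],[0.09,0.036,0,0,0,0.08],[0.14,0.057,0,0,0,0.13],[0.19,0.077,0,0,0,0.17],[0.24,0.097,0,0,0,0.2],[0.28,0.114,0,0,0,0.2],[0.294,0.119,0,0,0,0.2],[0.294,0.119,0,0,0,0.2]]';python3 - <<'E'
from h import *
go(0.512,-.055,.066,-88)
s=snap("side");crop(s,200,200,400,430,3,"s10.png")
E
```

```text
clock: 16.45
tool_pos: [0.5103, -0.0569, 0.1463]
orientation: [180.0, 0.0, -88.2]
force: [-0.3, 0.2, -0.5]
opening: 0.0879
d [-0.0019 -0.0018  0.0803] rv [ 0.0002  0.     -0.0027] | now [ 0.5103 -0.0569  0.1463] [179.99   0.   -88.15] F [-0.3  0.2 -0.5] open 0.0879 t 16.45
```

View pics/s10.png

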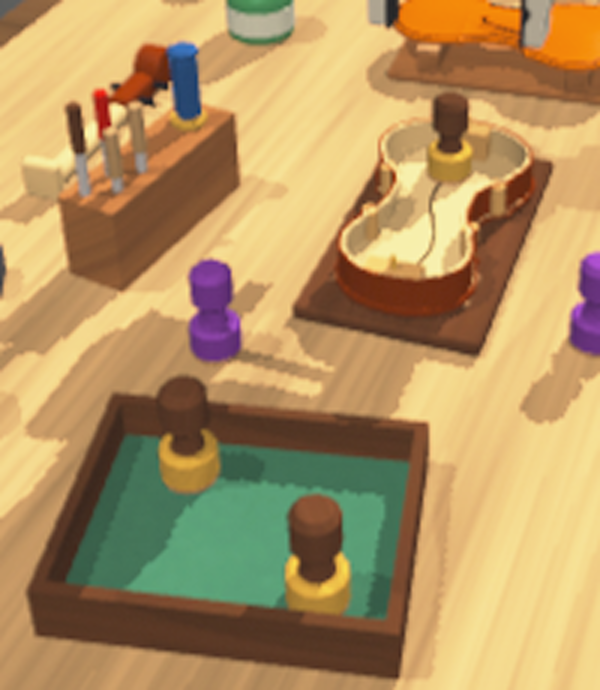

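Two weights now stand in the tray at crop (188,440) and (317,560). The last one is in the tail bout at crop (450,140).

```bash
python3 -m handwheel '[[-0.001,-0.001,0.02,0,0,0],[-0.001,-0.001,0.04,0,0,0],[-0.001,-0.001,0.06,0,0,0],[-0.001,-0.001,0.075,0,0,0],[-0.001,-0.001,0.083,0,0,0],[-0.001,-0.001,0.083,0,0,0]]'; python3 -m handwheel '[[0,0,0,0,0,0],[0,0,0,0,0,0],[0,0,0,0,0,0],[0,0,0,0,0,0],[0,0,0,0,0,0],[0,0,0,0,0,0],[0,0,0,0,0,0],[0,0,0,0,0,0]]' 1;  python3 -m handwheel '[[0,0,-0.01,0,0,0],[0,0,-0.03,0,0,0],[0,0,-0.06,0,0,0],[0,0,-0.09,0,0,0],[0,0,-0.09,0,0,0]]'
python3 - <<'E'
from h import *
go(.513,.283,.15,-76.5)
s=snap("side");crop(s,280,150,420,310,5,"s11.png")
E
```

```text
clock: 17.25
tool_pos: [0.5113, -0.0549, 0.0632]
orientation: [179.9, -0.0, -88.0]
force: [0.2, 1.0, 0.4]
opening: 0.0877
clock: 18.25
tool_pos: [0.5115, -0.0552, 0.0635]
orientation: [-180.0, -0.0, -88.1]
force: [1.1, 0.1, -0.6]
opening: 0.0252
clock: 18.88
tool_pos: [0.5128, -0.0549, 0.1564]
orientation: [-179.7, 0.0, -88.0]
force: [0.4, -0.2, -2.5]
opening: 0.0253
d [-0.3377 -0.0117  0.0067] rv [-0.0049  0.0003 -0.2012] | now [ 0.5128 -0.0549  0.1564] [-1.7972e+02  4.0000e-02 -8.8030e+01] F [ 0.4 -0.2 -2.5] open 0.0253 t 18.88
```

View pics/s11.png

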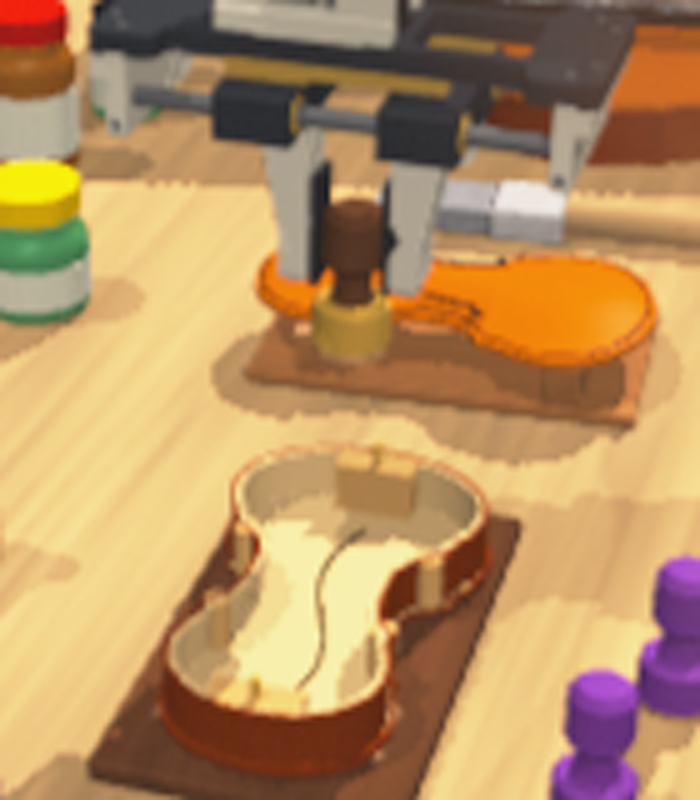

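The body is empty and weight 3 is held. The crack is fully visible, from crop (298,688) to (365,530). I'll carry the weight to the tray middle.

```bash
python3 -m handwheel '[[-0.03,-0.001,0,0,0,-0.02],[-0.075,-0.002,0,0,0,-0.05],[-0.125,-0.004,0,0,0,-0.08],[-0.175,-0.006,0,0,0,-0.12],[-0.225,-0.008,0,0,0,-0.15],[-0.275,-0.01,0,0,0,-0.18],[-0.315,-0.011,0,0,0,-0.2],[-0.338,-0.012,0,0,0,-0.2]]';python3 -m handwheel '[[0,0,0,0,0,0],[0,0,0.02,0,0,0],[0,0,0.045,0,0,0],[0,0,0.07,0,0,0],[0,0,0.09,0,0,0],[0,0,0.095,0,0,0],[0,0,0.095,0,0,0]]'
python3 - <<'E'
from h import *
go(.513,.283,.055,-76.5)
s=snap("side");crop(s,200,250,360,420,4,"s12.png")
E
```

```text
clock: 19.92
tool_pos: [0.5112, 0.2844, 0.1524]
orientation: [179.9, -0.1, -76.5]
force: [0.5, -0.7, -1.2]
opening: 0.0254
clock: 20.8
tool_pos: [0.512, 0.2824, 0.0586]
orientation: [180.0, -0.0, -76.6]
force: [-0.3, 0.4, -2.0]
opening: 0.0255
d [-0.0004 -0.0011  0.0036] rv [ 0.0005 -0.0005 -0.0022] | now [0.512  0.2824 0.0586] [ 1.7997e+02 -3.0000e-02 -7.6630e+01] F [-0.3  0.4 -2. ] open 0.0255 t 20.8
```

View pics/s12.png

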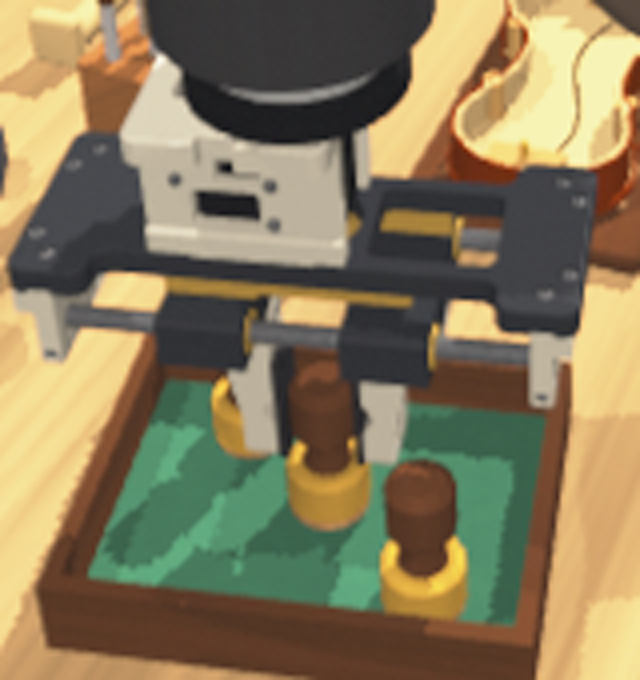

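The third weight is hanging just above the tray floor at crop (327,490), with its foot clear of the others. I'll set it down.

```bash
python3 -m handwheel '[[0,0,0.002,0,0,0],[0,0,0.004,0,0,0],[0,0,0.004,0,0,0]]'; python3 -m handwheel '[[0,0,0,0,0,0],[0,0,0,0,0,0],[0,0,0,0,0,0]]' 0;python3 -m handwheel '[[0,0,-0.02,0,0,0],[0,0,-0.05,0,0,0],[0,0,-0.1,0,0,0],[0,0,-0.15,0,0,0],[0,0,-0.15,0,0,0]]' -1
python3 - <<'E'
from h import *
s=snap("side");t=snap("top")
cv2.imwrite("pics/s13.png",s["img"]); crop(t,270,180,400,330,5,"t13.png"); cv2.imwrite("pics/t13f.png",t["img"]);cv2.imwrite("pics/s13f.png",s["img"])
go(.68,.008,.2,-88)
E
```

```text
clock: 21.22
tool_pos: [0.5119, 0.2831, 0.0547]
orientation: [-180.0, 0.0, -76.6]
force: [0.5, -0.2, -1.7]
opening: 0.0251
clock: 21.6
tool_pos: [0.512, 0.2832, 0.0547]
orientation: [-180.0, 0.0, -76.6]
force: [-1.5, 0.2, 0.7]
opening: 0.0436
clock: 22.22
tool_pos: [0.5139, 0.2846, 0.2094]
orientation: [-179.6, 0.2, -76.6]
force: [-0.1, 0.4, -0.6]
opening: 0.0858
d [ 0.3066 -0.0998  0.0049] rv [-0.001   0.0012  0.1989] | now [0.5119 0.2832 0.2051] [-1.7994e+02  6.0000e-02 -7.6600e+01] F [-0.1 -0.8 -0.8] open 0.0869 t 22.32
```

View pics/s13.png

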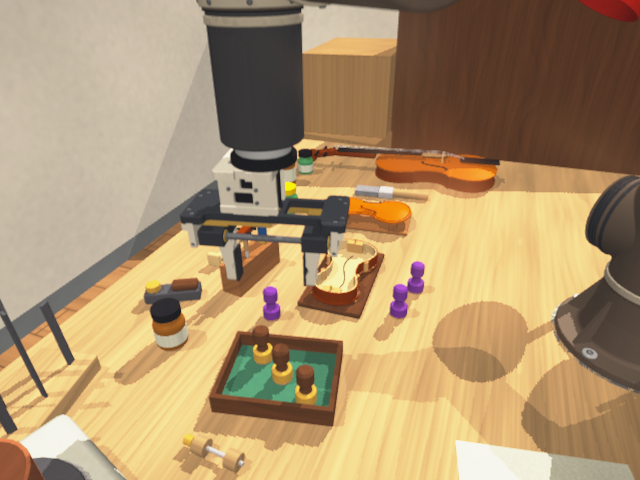

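View pics/t13.png

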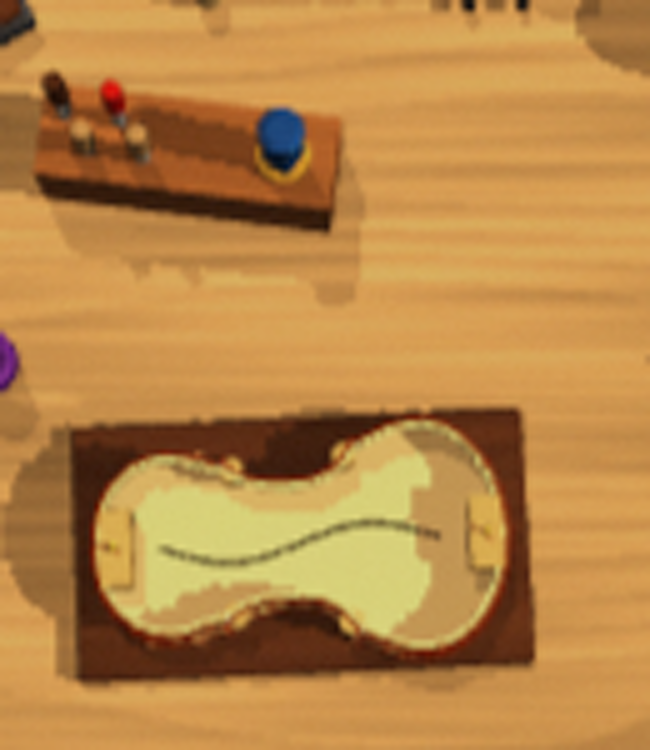

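All three weights stand in the tray at side (262,345), (281,365) and (306,385). The crack runs from top crop (158,547) at the neck end to (440,537) at the tail end. I'll extract it together with the violin frame, the burnisher and the block hole.

Run:
```python
from h import *
np.set_printoptions(precision=4,suppress=True)
t=snap("top");s=snap("side")
g=cv2.cvtColor(t["img"],cv2.COLOR_BGR2GRAY).astype(np.float32)
# blackhat for thin dark
bh=cv2.morphologyEx(g,cv2.MORPH_BLACKHAT,np.ones((5,5)))
reg=bh[275:305,296:366]
pts=[]
for c in range(reg.shape[1]):
    col=reg[:,c]; r=10+np.argmax(col[7:22])-3
    if col[r]>25:
        w=col[max(r-2,0):r+3]; pts.append((c+296,275+r-2+np.sum(w*np.arange(5))/w.sum(),col[r]))
pts=np.array(pts); 
W=np.array([onz(t,u,v,.0175) for u,v,_ in pts])
for p,w in zip(pts[::3],W[::3]): print(p.round(1),w)
np.save("crackW.npy",W)
H=hsv(t)
m=np.zeros(H.shape[:2],np.uint8); m[255:325,275:385]=(((H[...,2]<135)&(H[...,0]<14)&(H[...,1]>130)))[255:325,275:385]
crop(t,345,270,375,300,15,"tail.png");crop(t,285,270,315,300,15,"neck.png")
crop(s,300,230,395,320,8,"s14.png")
```

```text
[296. 284.  54.] [0.5164 0.0818 0.0175]
[304. 290.  88.] [0.5021 0.0629 0.0175]
[307.  290.8  53. ] [0.5001 0.0558 0.0175]
[310.  291.7  72. ] [0.4981 0.0487 0.0175]
[313.  292.1  72. ] [0.4971 0.0416 0.0175]
[316.  292.1  70. ] [0.497  0.0345 0.0175]
[319.  291.8  71. ] [0.4975 0.0274 0.0175]
[322. 291.  86.] [0.4994 0.0203 0.0175]
[325. 290.  87.] [0.5018 0.0133 0.0175]
[328. 289.  89.] [0.5041 0.0062 0.0175]
[331.  287.6  59. ] [ 0.5074 -0.0009  0.0175]
[334.  286.5  55. ] [ 0.5099 -0.008   0.0175]
[337.  285.2  84. ] [ 0.513  -0.0152  0.0175]
[340.  284.5  61. ] [ 0.5145 -0.0223  0.0175]
[343.  284.1  91. ] [ 0.5154 -0.0293  0.0175]
[346.  284.1  90. ] [ 0.5153 -0.0364  0.0175]
[349.  284.7  73. ] [ 0.514  -0.0435  0.0175]
[352.  285.1  42. ] [ 0.5129 -0.0506  0.0175]
[355.  286.1  65. ] [ 0.5106 -0.0576  0.0175]
[363.  288.7  47. ] [ 0.5042 -0.0764  0.0175]
```

View pics/tail.png

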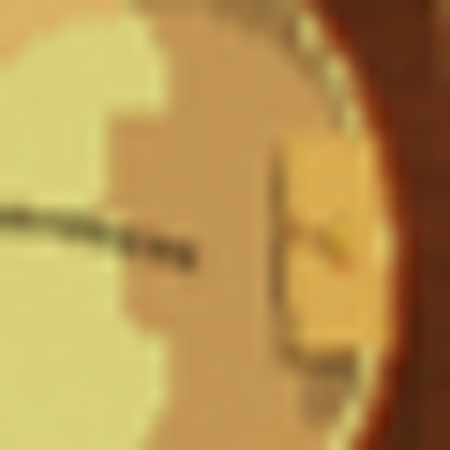

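View pics/neck.png

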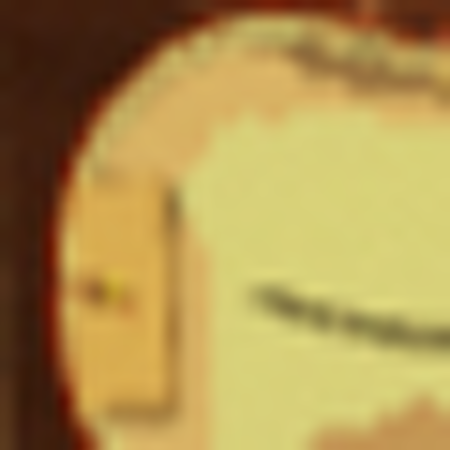

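View pics/s14.png

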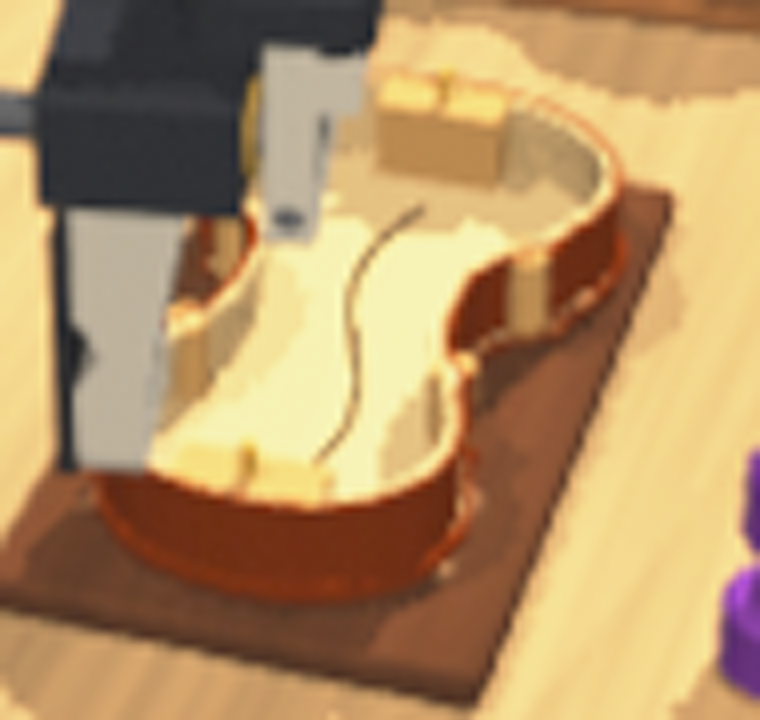

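The tail pin is at tail.png (335,242), that is (366.9,285.6) in the full image. The neck pin is at neck.png (118,288), that is (292.4,288.7). In the side view they are at about (355.4,240.2) and (330.4,287.7). I'll cross-check the violin frame.

Run:
```python
from h import *
np.set_printoptions(precision=4,suppress=True)
t=snap("top");s=snap("side")
for a,b in [((292.4,288.7),(330.4,287.7)),((366.9,285.6),(355.4,240.2))]:
    print("pin",tri(t,a,s,b),onz(t,*a,.047),onz(s,*b,.0445))
# body: inner pale + red rim -> fit: board edges by subpixel lines
H=hsv(t)
m=((H[...,2]<135)&(H[...,0]<14)&(H[...,1]>130)).astype(np.uint8)
z=np.zeros_like(m); z[255:325,275:385]=m[255:325,275:385]
c=max(cv2.findContours(z,cv2.RETR_EXTERNAL,cv2.CHAIN_APPROX_NONE)[0],key=cv2.contourArea)
f=np.zeros_like(m);cv2.drawContours(f,[c],-1,1,-1);M=cv2.moments(f,True);cc=(M['m10']/M['m00'],M['m01']/M['m00'])
print("board centroid",cc,[onz(t,*cc,zz) for zz in (0,.006,.012)],M['m00'])
# hole in board mask = body outline
hole=((f==1)&(z==0)).astype(np.uint8)
n,l,st,ce=cv2.connectedComponentsWithStats(hole); i=1+np.argmax(st[1:,4]); print("body",st[i],ce[i],onz(t,*ce[i],.03))
B=[onz(t,270+x/5,180+y/5,.062) for x,y in [(40,88),(343,117),(328,212),(38,180)]]
B=np.array(B);print(B,[np.linalg.norm(B[i]-B[i-1]) for i in range(4)],B.mean(0))
# collar (yellow) + pommel
yel=(H[...,0]>18)&(H[...,0]<32)&(H[...,1]>150)&(H[...,2]>120)
for x in blobs(yel[195:225,315:340],3)[0]: print("collar",x[0]+[315,195],x[1])
crop(t,310,190,345,225,15,"burn_t.png");crop(s,235,205,290,255,12,"burn_s.png")
```

```text
pin (array([0.5032, 0.0886, 0.0398]), np.float64(0.0006740446122692943)) [0.503  0.0881 0.047 ] [0.5008 0.0944 0.0445]
pin (array([ 0.5087, -0.0845,  0.0424]), np.float64(0.0014176913846678113)) [ 0.509  -0.0841  0.047 ] [ 0.5071 -0.0813  0.0445]
board centroid (329.93311617806734, 288.7226927252986) [array([0.5061, 0.0018, 0.    ]), array([0.5057, 0.0017, 0.006 ]), array([0.5052, 0.0016, 0.012 ])] 4605.0
body [ 289  264   83   46 2816] [331.8232 287.4876] [ 0.5066 -0.003   0.03  ]
[[ 0.7158  0.1216  0.062 ]
 [ 0.7005 -0.0204  0.062 ]
 [ 0.6553 -0.0131  0.062 ]
 [ 0.6718  0.1222  0.062 ]] [np.float64(0.044028757352255726), np.float64(0.1428250183107114), np.float64(0.045736043153785294), np.float64(0.13624347941625028)] [0.6859 0.0526 0.062 ]
collar [330.8 211. ] [15, 14, 2, 5, 5]
```

View pics/burn_t.png

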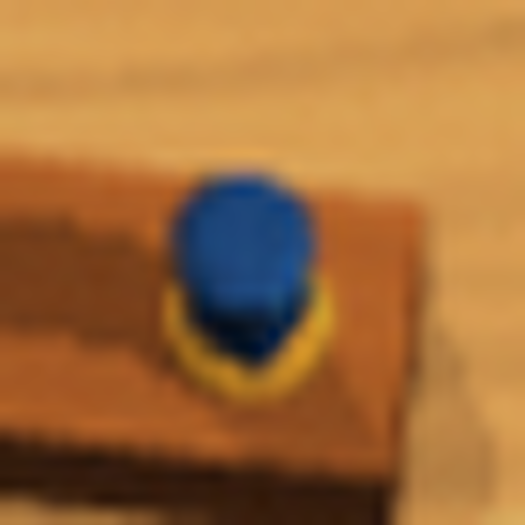

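View pics/burn_s.png

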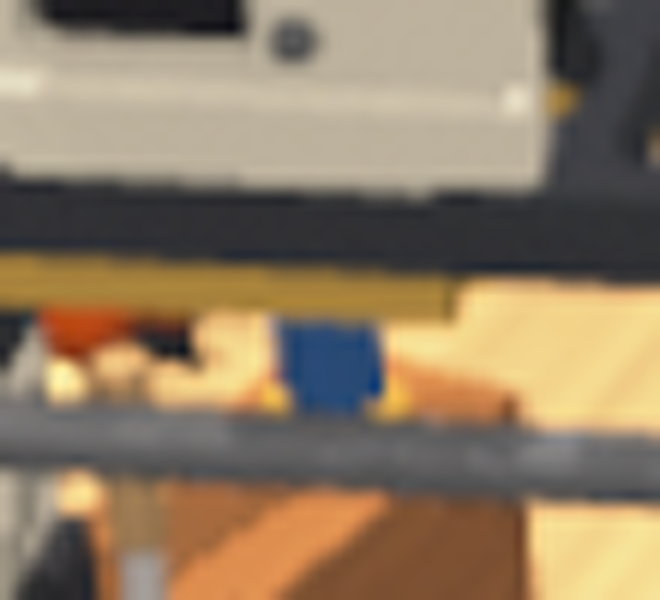

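Run:
```python
from h import *
a=cv2.imread("pics/side0.png")[205:250,245:280]; b=cv2.imread("pics/top0.png")[195:222,312:340]
a=cv2.resize(a,(490,630),interpolation=cv2.INTER_CUBIC);b=cv2.resize(b,None,fx=20,fy=20,interpolation=cv2.INTER_CUBIC)
a=cv2.convertScaleAbs(a,alpha=1.8,beta=10);b=cv2.convertScaleAbs(b,alpha=2,beta=20)
cv2.imwrite("pics/b1.png",a[:600]);cv2.imwrite("pics/b2.png",b)
```

```text
(no output)
```

View pics/b1.png

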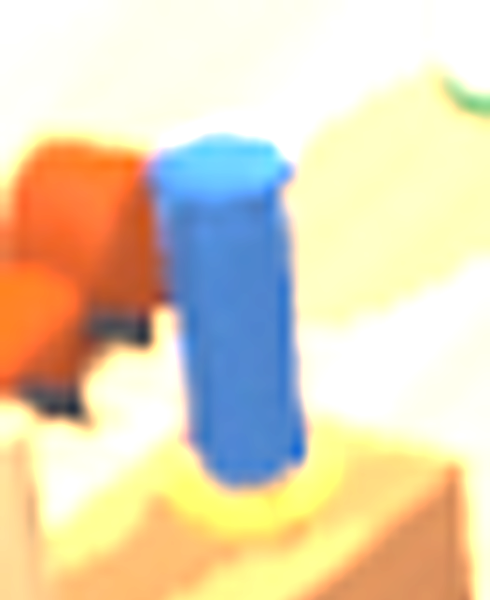

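View pics/b2.png

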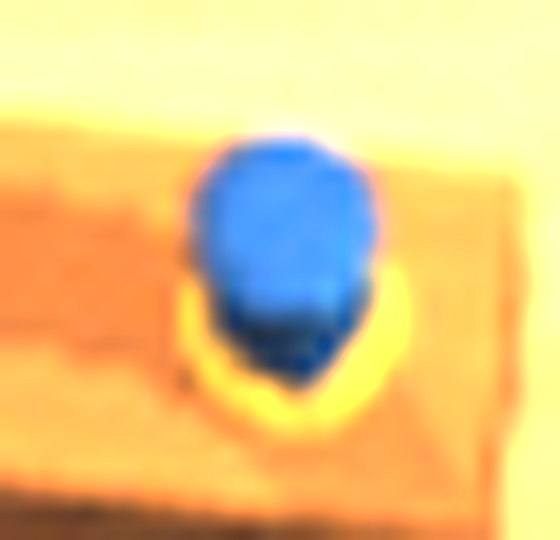

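Run:
```python
from h import *
np.set_printoptions(precision=4,suppress=True)
t=snap("top");s=snap("side")
print(onz(t,325.8,205.7,.121),onz(t,326.2,210.5,.066))
# side: pommel top centre b1 (222,165) scale 14; collar
a=(245+222.5/14-.5,205+165.5/14-.5); print(a,onz(s,*a,.121),tri(t,(325.8,205.7),s,a))
B=np.array([.6859,.0526]); 
# hole by block corners: neg-y edge mid & axis
c=np.array([[ 0.7158,0.1216],[0.7005,-.0204],[.6553,-.0131],[.6718,.1222]])
e=(c[1]+c[2])/2; d=((c[0]+c[3])/2-e); d/=np.linalg.norm(d); print("hole est",e+.025*d)
go(.68,.008,.2,-45)
```

```text
[0.682  0.0085 0.121 ] [0.683  0.0086 0.066 ]
(260.39285714285717, 216.32142857142858) [0.6782 0.0156 0.121 ] (array([0.6827, 0.0085, 0.1166]), np.float64(0.0006946172843495644))
hole est [0.6807 0.0081]
d [ 0.3063 -0.1001  0.0037] rv [ 0.0018 -0.0005 -0.5514] | now [0.5116 0.2828 0.2035] [179.91  -0.06 -76.59] F [ 0.5 -0.2  0.6] open 0.0875 t 22.62
```

```bash
python3 -m handwheel '[[0.03,-0.01,0,0,0,0.1],[0.08,-0.026,0,0,0,0.25],[0.13,-0.043,0,0,0,0.4],[0.18,-0.06,0,0,0,0.55],[0.23,-0.077,0,0,0,0.7],[0.27,-0.09,0,0,0,0.85],[0.3,-0.1,0,0,0,1.0],[0.306,-0.102,0,0,0,1.02]]';python3 -m handwheel '[[0,0,0,0,0,0],[0,0,0,0,0,0]]' 0
python3 - <<'E'
from h import *
go(.6825,.0085,.089,-135)
s=snap("side");crop(s,200,140,330,300,5,"s15.png")
E
```

```text
clock: 23.62
tool_pos: [0.6825, 0.0071, 0.2032]
orientation: [180.0, -0.1, -135.3]
force: [0.3, -0.5, 0.7]
opening: 0.0878
clock: 23.88
tool_pos: [0.6817, 0.0099, 0.2044]
orientation: [180.0, -0.0, -134.9]
force: [-1.0, 0.1, 1.1]
opening: 0.0734
d [ 0.0004 -0.0016  0.1154] rv [ 0.0003 -0.0002  0.0015] | now [0.6817 0.0099 0.2044] [ 1.7998e+02 -1.0000e-02 -1.3492e+02] F [-1.   0.1  1.1] open 0.0734 t 23.88
```

View pics/s15.png

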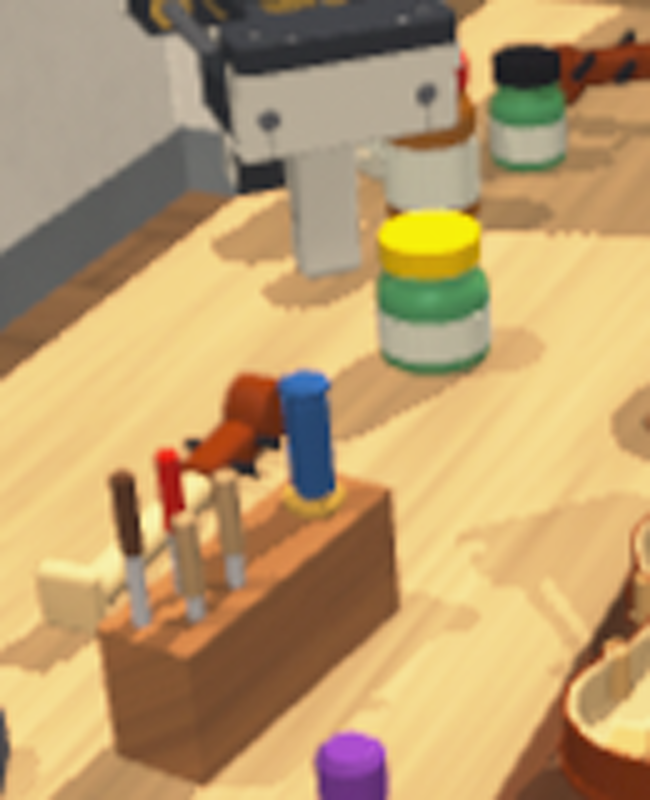

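The burnisher stands at crop (310,440), with the open gripper above and behind it and the files clear. I'll descend around the handle.

```bash
python3 -m handwheel '[[0,-0.0005,0.01,0,0,0],[0,-0.0005,0.025,0,0,0],[0,-0.0005,0.045,0,0,0],[0,-0.0005,0.065,0,0,0],[0,-0.0005,0.085,0,0,0],[0,-0.0005,0.105,0,0,0],[0,-0.0005,0.115,0,0,0],[0,-0.0005,0.115,0,0,0]]'
python3 - <<'E'
from h import *
go(.6825,.0085,.089,-135)
s=snap("side");crop(s,200,140,330,300,5,"s16.png")
E
```

```text
clock: 24.92
tool_pos: [0.6818, 0.0086, 0.0884]
orientation: [179.9, -0.1, -135.0]
force: [0.2, -0.6, 0.1]
opening: 0.0437
d [-0.0004 -0.0006 -0.0006] rv [ 0.001  -0.0018 -0.0004] | now [0.6818 0.0086 0.0884] [ 1.7994e+02 -1.0000e-01 -1.3503e+02] F [ 0.2 -0.6  0.1] open 0.0437 t 24.93
```

View pics/s16.png

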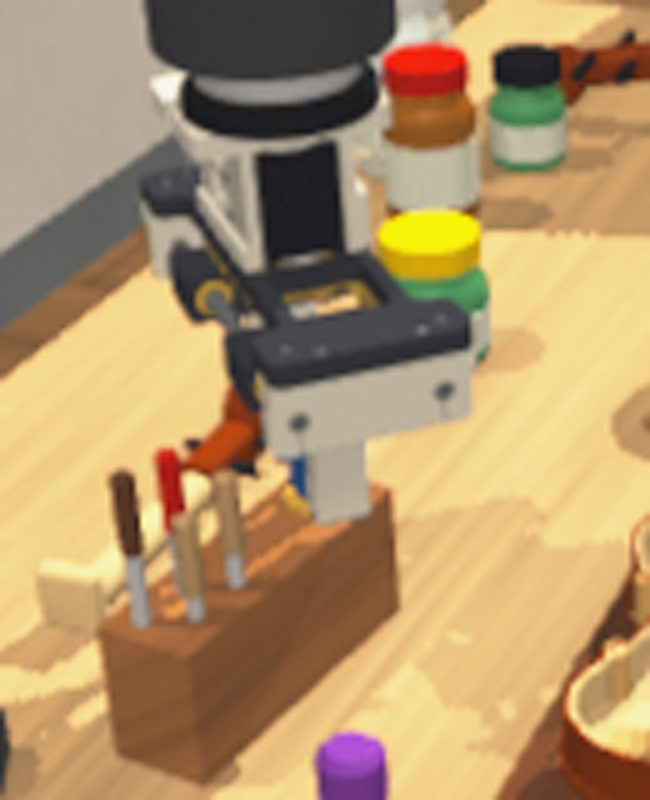

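The fingers straddle the handle and the force reads about zero. I'll close.

```bash
python3 -m handwheel '[[0,0,0,0,0,0],[0,0,0,0,0,0],[0,0,0,0,0,0],[0,0,0,0,0,0],[0,0,0,0,0,0]]' 1; python3 -m handwheel '[[0,0,0,0,0,0],[0,0,0,0,0,0]]'
python3 - <<'E'
from h import *
go(.6825,.0085,.089,-135)
E
```

```text
clock: 25.6
tool_pos: [0.6827, 0.0088, 0.0901]
orientation: [-180.0, 0.0, -135.0]
force: [-0.7, 0.1, 4.0]
opening: 0.0199
clock: 25.85
tool_pos: [0.6827, 0.0088, 0.09]
orientation: [-180.0, 0.0, -135.0]
force: [-1.3, 1.2, 4.7]
opening: 0.0199
d [ 0.0004 -0.      0.001 ] rv [-0.0005  0.0005 -0.0004] | now [0.6827 0.0088 0.09  ] [-1.7997e+02  3.0000e-02 -1.3502e+02] F [-1.3  1.2  4.7] open 0.0199 t 25.85
```

The opening is 19.9 mm instead of 16, so the handle is jammed about 16° off square (16(cosθ+sinθ)=19.9). The side-view width says the faces lie towards azimuth -28°. I'll reopen, turn the tool +16.6°, and close again.

```bash
python3 -m handwheel '[[0,0,0,0,0,0],[0,0,0,0,0,0],[0,0,0,0,0,-0.1],[0,0,0,0,0,-0.2],[0,0,0,0,0,-0.29],[0,0,0,0,0,-0.29]]' 0.2;  python3 -m handwheel '[[0,0,0,0,0,-0.0],[0,0,0,0,0,0],[0,0,0,0,0,0],[0,0,0,0,0,0],[0,0,0,0,0,0],[0,0,0,0,0,0]]' 1
python3 - <<'E'
from h import *
go(.6825,.0085,.089,-118.4)
E
```

```text
clock: 26.6
tool_pos: [0.6822, 0.0086, 0.0891]
orientation: [180.0, -0.0, -118.5]
force: [0.3, 0.8, 0.2]
opening: 0.0349
clock: 27.35
tool_pos: [0.6824, 0.0087, 0.0895]
orientation: [180.0, -0.0, -118.4]
force: [-0.1, 0.2, -0.8]
opening: 0.02
d [ 0.0001 -0.0002  0.0005] rv [ 0.0001 -0.     -0.0004] | now [0.6824 0.0087 0.0895] [ 179.99   -0.   -118.43] F [-0.1  0.2 -0.8] open 0.02 t 27.35
```

The opening is 20.0 mm again, so my guess about the angle may be wrong. I'll open, back off and look.

```bash
python3 -m handwheel '[[0,0,0,0,0,0],[0,0,0,0,0,0],[0,0,0,0,0,0],[0,0,-0.03,0,0,0],[0,0,-0.08,0,0,0],[0,0.04,-0.13,0,0,0],[0,0.09,-0.16,0,0,0],[0,0.14,-0.16,0,0,0]]' 0
python3 - <<'E'
from h import *
go(.6825,.0085,.089,-118.4)
s=snap("side");t=snap("top")
cv2.imwrite("pics/s17.png",s["img"])
a=s["img"][205:250,245:280]; b=t["img"][195:222,312:340]
a=cv2.resize(a,(490,630),interpolation=cv2.INTER_CUBIC)[:600];b=cv2.resize(b,None,fx=20,fy=20,interpolation=cv2.INTER_CUBIC)
cv2.imwrite("pics/b3.png",cv2.convertScaleAbs(a,alpha=1.4,beta=0));cv2.imwrite("pics/b4.png",cv2.convertScaleAbs(b,alpha=2,beta=20))
E
```

```text
clock: 28.35
tool_pos: [0.5595, 0.0762, 0.2527]
orientation: [-179.8, 0.2, -118.4]
force: [-0.2, 0.8, 0.4]
opening: 0.0441
d [ 0.0017 -0.1397  0.1642] rv [-0.0038  0.0043 -0.0005] | now [0.5595 0.0762 0.2527] [-179.78    0.25 -118.43] F [-0.2  0.8  0.4] open 0.0441 t 28.35
```

View pics/b3.png

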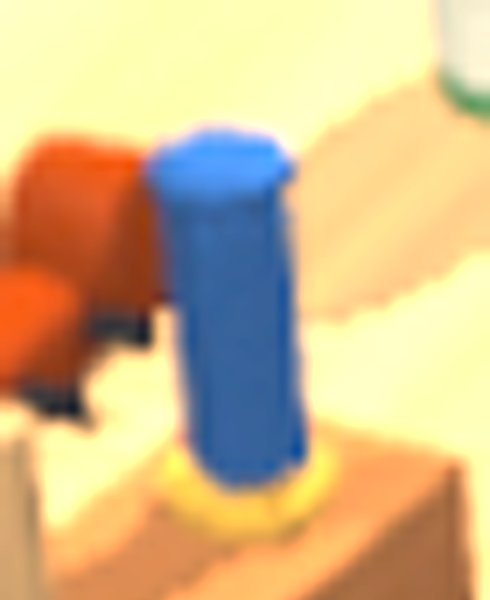

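View pics/b4.png

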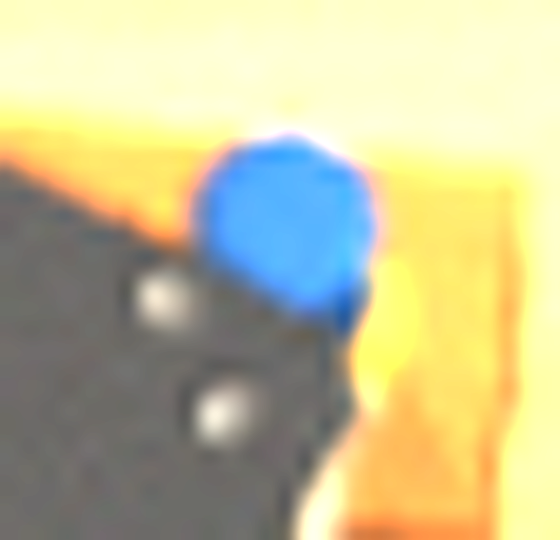

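Comparing the handle silhouette with the pommel in b3 gives 118 against 147 px, about 17.7 mm wide. So a face, not a corner, nearly points at the side camera. The stable 20 mm reading fits a grip on bevelled corners. The faces must then lie about 45° from the last jaw axis, so I'll turn the tool 45° to yaw -73.4 and retry.

```bash
python3 -m handwheel '[[0,-0.02,0,0,0,-0.1],[0,-0.05,0,0,0,-0.25],[0,-0.09,0,0,0,-0.4],[0,-0.12,0,0,0,-0.55],[0.0015,-0.139,0,0,0,-0.7],[0.0015,-0.139,0,0,0,-0.785],[0.0015,-0.139,0.02,0,0,-0.785],[0.0015,-0.139,0.05,0,0,-0.785]]'
python3 - <<'E'
from h import *
go(.6825,.0085,.089,-73.4)
s=snap("side");cv2.imwrite("pics/b5.png",cv2.resize(s["img"][205:250,245:280],(490,630),interpolation=cv2.INTER_CUBIC)[:600])
E
```

```text
clock: 29.45
tool_pos: [0.6817, 0.0076, 0.1997]
orientation: [-179.9, -0.0, -73.4]
force: [0.2, 0.4, -0.6]
opening: 0.0441
d [-0.0007 -0.0008  0.1107] rv [-0.002  -0.0003 -0.0009] | now [0.6817 0.0076 0.1997] [-1.7989e+02 -1.0000e-02 -7.3450e+01] F [ 0.2  0.4 -0.6] open 0.0441 t 29.45
```

View pics/b5.png

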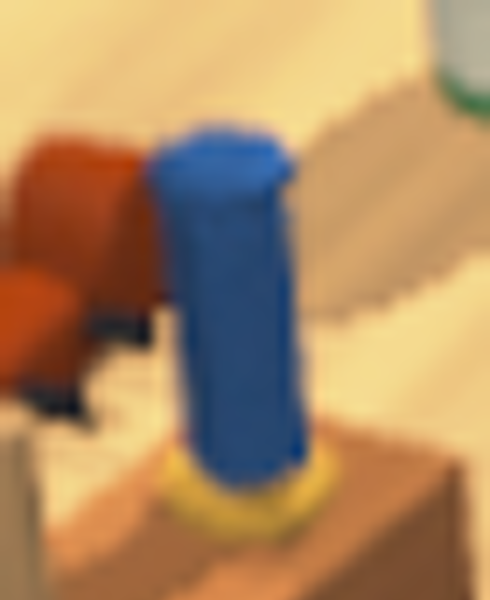

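The handle stands at (245,320) in this crop with the pommel at (222,160). It is upright and still in its hole. I'll descend and close.

```bash
python3 -m handwheel '[[0,0,0.015,0,0,0],[0,0,0.04,0,0,0],[0,0,0.065,0,0,0],[0,0,0.09,0,0,0],[0,0,0.107,0,0,0],[0,0,0.11,0,0,0],[0,0,0.11,0,0,0]]'; python3 -m handwheel '[[0,0,0,0,0,0],[0,0,0,0,0,0],[0,0,0,0,0,0],[0,0,0,0,0,0],[0,0,0,0,0,0],[0,0,0,0,0,0]]' 1
python3 - <<'E'
from h import *
go(.6825,.0085,.089,-73.4)
E
```

```text
clock: 30.38
tool_pos: [0.6814, 0.0079, 0.0903]
orientation: [-180.0, -0.0, -73.4]
force: [0.1, 0.1, 0.6]
opening: 0.0439
clock: 31.12
tool_pos: [0.6813, 0.0079, 0.0902]
orientation: [-179.9, -0.0, -73.4]
force: [-0.2, 0.2, 4.8]
opening: 0.0211
d [-0.0002 -0.0013  0.0012] rv [-0.001  -0.0002 -0.0005] | now [0.6813 0.0079 0.0902] [-1.7994e+02 -1.0000e-02 -7.3430e+01] F [-0.2  0.2  4.8] open 0.0211 t 31.12
```

Run:
```python
from h import *
s=snap("side");t=snap("top")
a=cv2.resize(s["img"][190:260,225:305],(800,700),interpolation=cv2.INTER_CUBIC)[:600]
cv2.imwrite("pics/b6.png",a)
cv2.imwrite("pics/b7.png",t["img"])
```

```text
(no output)
```

View pics/b6.png

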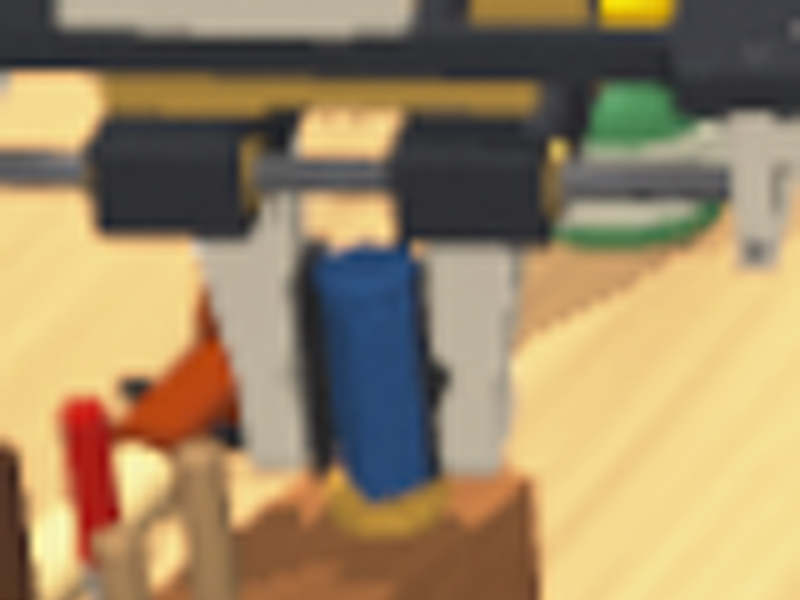

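View pics/b7.png

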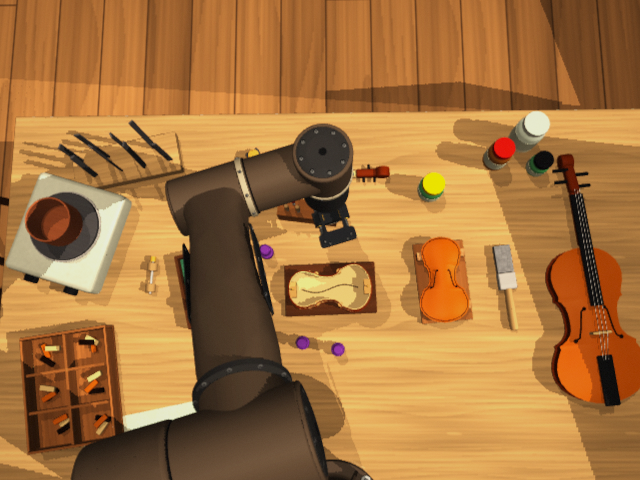

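The picture shows long dark pads reaching up past the pommel at (365,265). The tips end at (315,470) and (440,470), just above the collar. The pads may be pinching the 22 mm pommel (20–21 mm readings) rather than the handle. I'll try a slightly lower grip.

```bash
python3 -m handwheel '[[0,0,0,0,0,0],[0,0,0,0,0,0],[0,0,0,0,0,0]]' 0; python3 -m handwheel '[[0,-0.001,0.004,0,0,0],[0,-0.001,0.004,0,0,0]]'
python3 - <<'E'
from h import *
go(.6825,.0085,.089,-73.4)
s=snap("side");
a=cv2.resize(s["img"][190:260,225:305],(800,700),interpolation=cv2.INTER_CUBIC)[:600]
cv2.imwrite("pics/b8.png",a)
E
python3 -m handwheel '[[0,0,0,0,0,0],[0,0,0,0,0,0],[0,0,0,0,0,0],[0,0,0,0,0,0],[0,0,0,0,0,0]]' 1;python3 - <<'E'
from h import *
s=snap("side");
a=cv2.resize(s["img"][190:260,225:305],(800,700),interpolation=cv2.INTER_CUBIC)[:600]
cv2.imwrite("pics/b9.png",a)
go(.6825,.0085,.089,-73.4)
E
```

```text
clock: 31.6
tool_pos: [0.6805, 0.0077, 0.0891]
orientation: [179.9, 0.0, -73.5]
force: [0.7, 0.2, -0.1]
opening: 0.0419
clock: 31.85
tool_pos: [0.6815, 0.0081, 0.0849]
orientation: [179.9, 0.0, -73.4]
force: [-0.5, 0.7, 0.4]
opening: 0.0435
d [-0.0001 -0.0011 -0.0041] rv [ 0.001   0.0002 -0.0008] | now [0.6815 0.0081 0.0849] [ 1.7994e+02  1.0000e-02 -7.3450e+01] F [-0.5  0.7  0.4] open 0.0435 t 31.85
clock: 32.52
tool_pos: [0.6818, 0.0081, 0.0857]
orientation: [-180.0, 0.0, -73.4]
force: [-0.6, 1.0, 0.4]
opening: 0.0207
d [-0.0002 -0.0008 -0.0034] rv [-0.     -0.0001 -0.0008] | now [0.6818 0.0081 0.0856] [-180.     -0.    -73.44] F [-0.5  0.7  1.2] open 0.0209 t 32.58
```

View pics/b8.png

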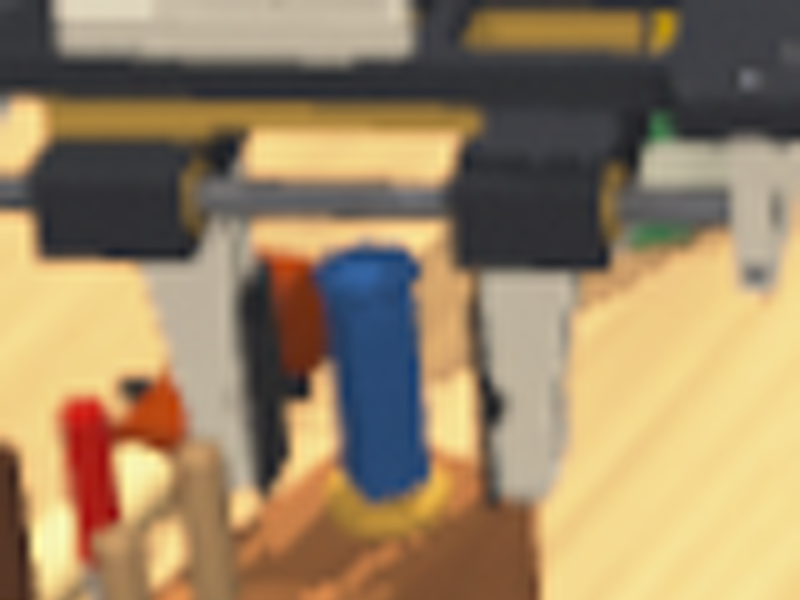

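View pics/b9.png

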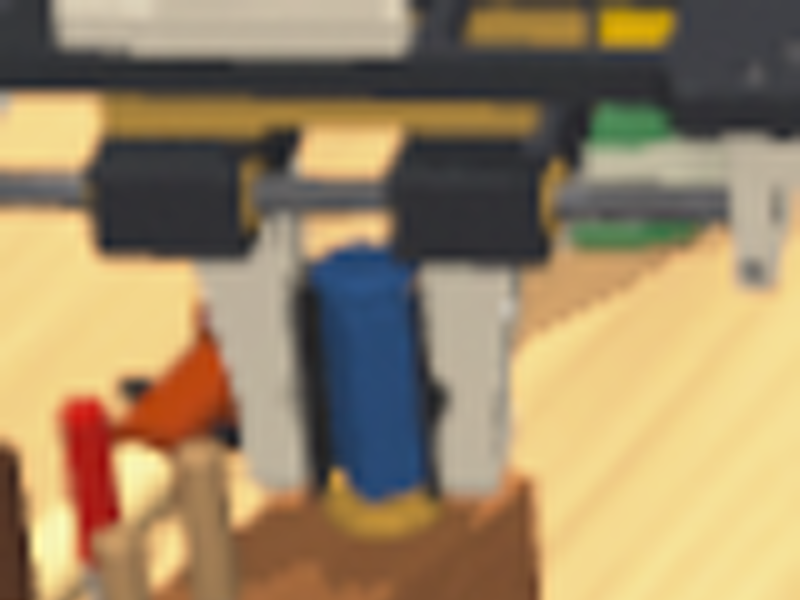

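The opening is still 20.9 mm, so this looks like a corner jam rather than the pommel. The four readings agree best with faces now at azimuth about 43°, so I'll turn the jaws there and test.

```bash
python3 -m handwheel '[[0,0,-0.003,0,0,0],[0,0,-0.003,0,0,0],[0,0,-0.003,0,0,-0.1],[0,0,-0.003,0,0,-0.2],[0,0,-0.003,0,0,-0.3],[0,0,-0.003,0,0,-0.4],[0,0,-0.003,0,0,-0.46],[0,0,-0.003,0,0,-0.46]]' 0; python3 -m handwheel '[[0,0,0,0,0,0],[0,0,0,0,0,0],[0,0,0,0,0,0],[0,0,0,0,0,0],[0,0,0,0,0,0],[0,0,0,0,0,0],[0,0,0,0,0,0]]' 1;python3 - <<'E'
from h import *
s=snap("side");
a=cv2.resize(s["img"][190:260,225:305],(800,700),interpolation=cv2.INTER_CUBIC)[:600]
cv2.imwrite("pics/b10.png",a)
go(.6825,.0085,.089,-47)
E
```

```text
clock: 33.58
tool_pos: [0.6818, 0.0081, 0.0886]
orientation: [-180.0, 0.0, -47.1]
force: [-0.6, -0.3, -0.0]
opening: 0.0436
clock: 34.45
tool_pos: [0.6818, 0.0081, 0.0886]
orientation: [180.0, -0.0, -47.1]
force: [-0.4, 0.2, -0.7]
opening: 0.0196
d [ 0.0002 -0.0008 -0.0004] rv [-0.     -0.     -0.0015] | now [0.6818 0.0081 0.0886] [-180.     -0.    -47.09] F [ 0.3 -0.9 -0.4] open 0.0194 t 34.5
```

View pics/b10.png

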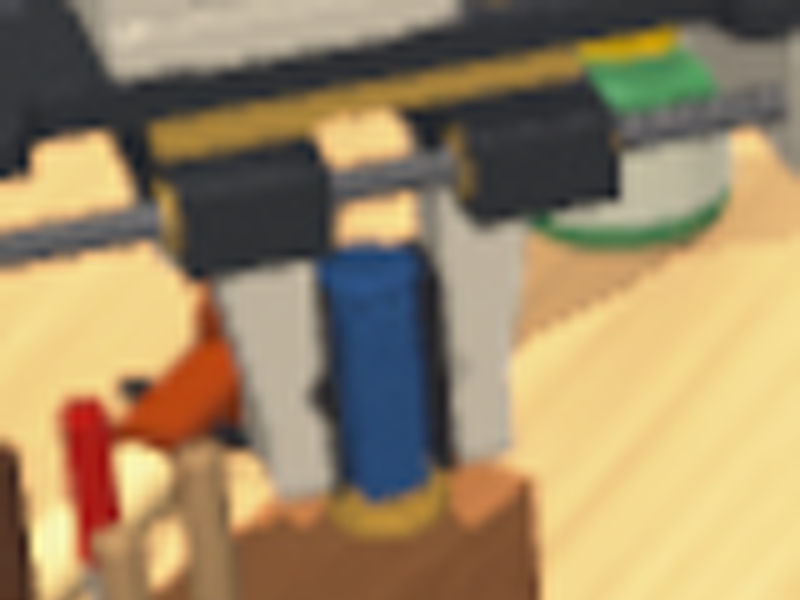

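A reading of 19.5–21 mm at every jaw angle fits only the pommel being pinched by the full-length pads, with its facets giving flats of about 20 mm. The current grip, on flats with no side force, is good. I'll lift straight up and check that it holds.

```bash
python3 -m handwheel '[[0,0,-0.005,0,0,0],[0,0,-0.015,0,0,0],[0,0,-0.03,0,0,0],[0,0,-0.05,0,0,0],[0,0,-0.075,0,0,0],[0,0,-0.1,0,0,0],[0,0,-0.11,0,0,0],[0,0,-0.11,0,0,0]]';python3 - <<'E'
from h import *
s=snap("side");crop(s,210,130,330,270,5,"s18.png")
t=snap("top");crop(t,270,130,390,240,5,"t18.png")
go(.503,.07,.2,0)
E
```

```text
clock: 35.5
tool_pos: [0.6821, 0.0082, 0.1996]
orientation: [-179.9, -0.0, -47.1]
force: [1.0, 0.4, -1.5]
opening: 0.0195
d [-0.1667  0.0884 -0.002 ] rv [ 5.000e-04  1.200e-03 -8.219e-01] | now [0.6813 0.0081 0.1977] [ 1.7995e+02  5.0000e-02 -4.7090e+01] F [ 0.6 -0.  -2.1] open 0.0193 t 35.6
```

View pics/s18.png

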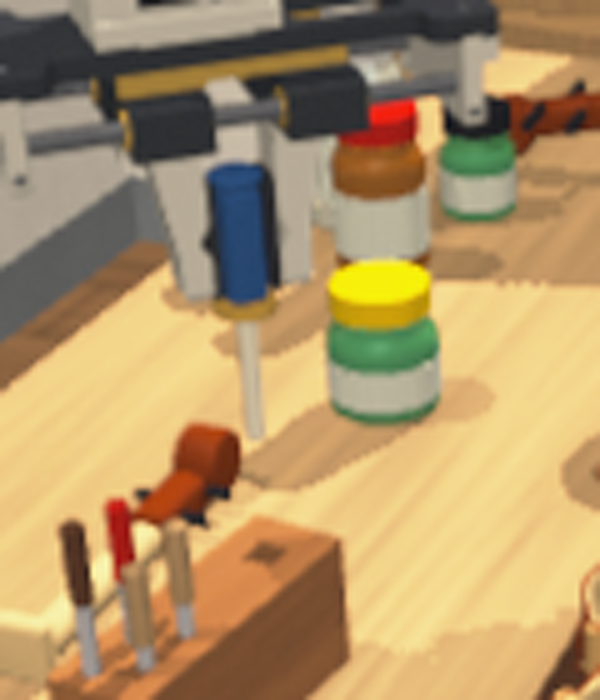

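The burnisher is out and hanging upright, tip at side crop (258,437). The empty hole shows at crop (268,553). I'll check the tip against the TCP.

Run:
```python
from h import *
np.set_printoptions(precision=4,suppress=True)
s=snap("side");t=snap("top")
for z in (.111,.1131,.115): print(z,proj(s,[.6813,.0081,z]))
print("handle mid, pommel",proj(s,[.6813,.0081,.2]),proj(s,[.6813,.0081,.23]))
H=hsv(s); 
crop(s,240,170,290,260,8,"s19.png")
print("hole side",onz(s,210+268.5/5-.5,130+553.5/5-.5,.062))
crop(t,300,160,345,225,9,"t19.png")
```

```text
0.111 [261.136  218.7726]
0.1131 [261.0514 217.8626]
0.115 [260.9747 217.0374]
handle mid, pommel [257.3648 178.205 ] [256.0015 163.5402]
hole side [0.6795 0.0109 0.062 ]
```

View pics/s19.png

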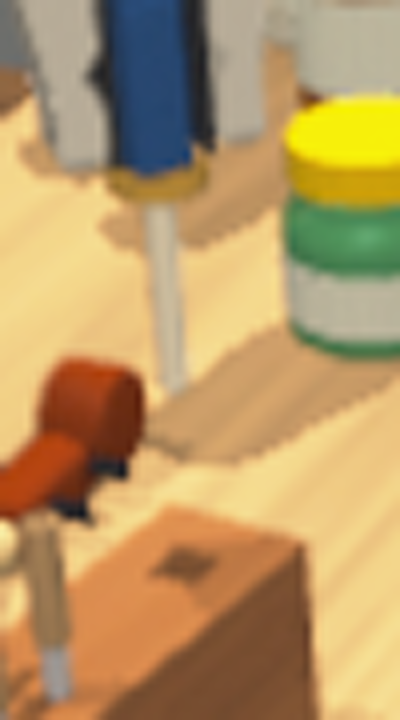

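View pics/t19.png

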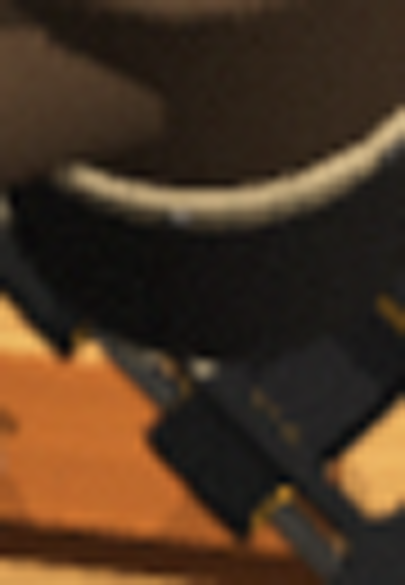

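Run:
```python
from h import *
np.set_printoptions(precision=4,suppress=True)
s=snap("side");t=snap("top")
print("neck",onz(t,301.4,289.3,.0175),onz(s,339.6,286.8,.0175))
print("tail",onz(t,357.7,287.2,.0175),onz(s,352.6,255.6,.0175))
for p in [(352,425),(350,310),(375,245)]:
    print(onz(s,300+p[0]/8-.5,230+p[1]/8-.5,.0175))
W=np.load("crackW.npy"); W=W[(W[:,1]<.066)&(W[:,1]>-.065)]
for y in np.linspace(.070,-.064,13):
    print(y.round(4),np.interp(-y,-W[:,1],W[:,0]).round(4))
```

```text
neck [0.5038 0.069  0.0175] [0.4972 0.0522 0.0175]
tail [ 0.5079 -0.0639  0.0175] [ 0.5064 -0.0614  0.0175]
[0.4943 0.0369 0.0175]
[ 0.5103 -0.0096  0.0175]
[ 0.5135 -0.0403  0.0175]
0.07 0.5029
0.0588 0.5007
0.0477 0.498
0.0365 0.497
0.0253 0.4983
0.0142 0.5014
0.003 0.5055
-0.0082 0.5099
-0.0193 0.5136
-0.0305 0.5154
-0.0417 0.5145
-0.0528 0.5117
-0.064 0.509
```

The tip agrees with the TCP axis to within half a pixel, and tip z = TCP z − 0.0846. I'll carry it over the neck end of the crack and turn the jaws along the body, so the drag acts along the stiff jaw direction.

```bash
python3 -m handwheel '[[-0.015,0.008,0,0,0,-0.08],[-0.04,0.02,0,0,0,-0.2],[-0.07,0.036,0,0,0,-0.33],[-0.1,0.052,0,0,0,-0.46],[-0.13,0.068,0,0,0,-0.6],[-0.15,0.079,0,0,0,-0.72],[-0.165,0.087,0,0,0,-0.82],[-0.166,0.088,0,0,0,-0.822]]';python3 -m handwheel '[[0,0,0,0,0,0],[0,0,0.02,0,0,0],[0,0,0.04,0,0,0],[0,0,0.06,0,0,0],[0,0,0.075,0,0,0],[0,0,0.08,0,0,0],[0,0,0.08,0,0,0]]';python3 - <<'E'
from h import *
s=snap("side");crop(s,290,180,390,310,6,"s20.png")
t=snap("top");crop(t,270,240,400,340,6,"t20.png")
go(.503,.069,.1021,0)
o=ctrl.get_obs()["tool_pos"]; print(proj(s,[o[0],o[1],o[2]-.0846]))
E
```

```text
clock: 36.8
tool_pos: [0.5036, 0.07, 0.1987]
orientation: [-180.0, -0.0, 0.1]
force: [0.4, 0.0, -1.1]
opening: 0.0194
clock: 37.67
tool_pos: [0.5046, 0.0697, 0.1185]
orientation: [180.0, 0.0, -0.0]
force: [-0.6, 1.4, -1.1]
opening: 0.0194
d [-0.0018  0.0009  0.017 ] rv [-0.0003 -0.0009  0.0002] | now [0.5048 0.0699 0.1191] [-1.7998e+02 -5.0000e-02  1.0000e-02] F [ 0.5 -0.7 -0. ] open 0.0194 t 37.77
[332.78746148 284.06135186]
```

View pics/s20.png

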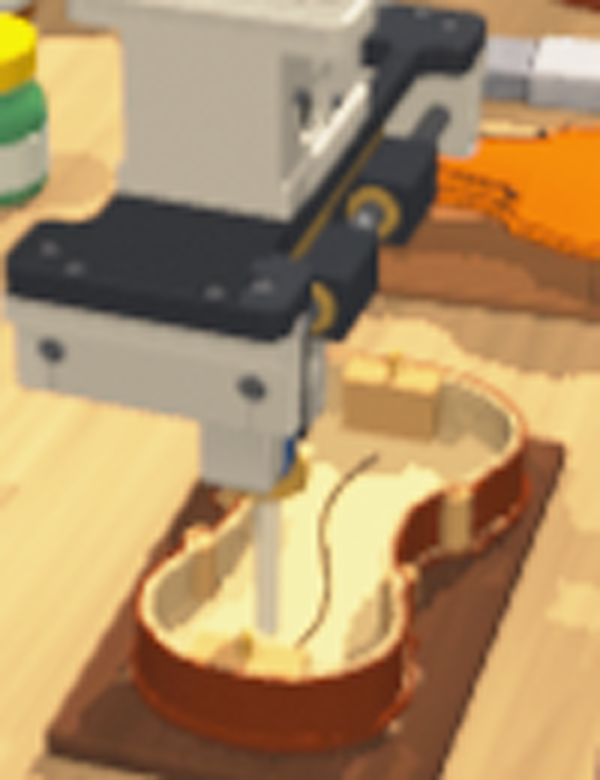

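View pics/t20.png

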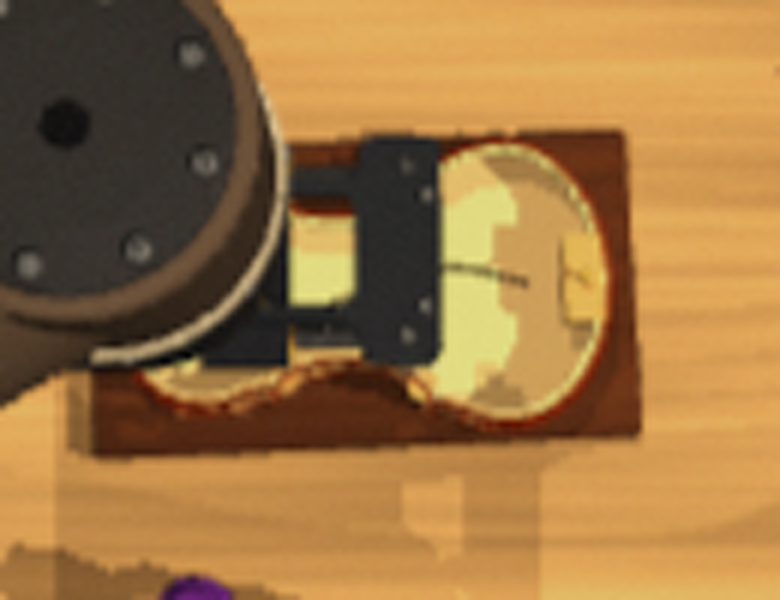

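The tip hangs at side crop (267,632), over the neck end. I'll feel for the floor gently.

```bash
python3 -m handwheel '[[-0.001,0.001,0.004,0,0,0],[-0.001,0.001,0.008,0,0,0],[-0.001,0.001,0.011,0,0,0],[-0.001,0.001,0.014,0,0,0],[-0.001,0.001,0.014,0,0,0]]';python3 -m handwheel '[[0,0,0.001,0,0,0],[0,0,0.001,0,0,0]]';python3 -m handwheel '[[0,0,0.001,0,0,0],[0,0,0.001,0,0,0]]';python3 -m handwheel '[[0,0,0.001,0,0,0],[0,0,0.001,0,0,0]]'
```

```text
clock: 38.4
tool_pos: [0.5032, 0.0687, 0.1043]
orientation: [180.0, 0.0, 0.0]
force: [0.4, 0.6, -1.3]
opening: 0.0195
clock: 38.65
tool_pos: [0.5033, 0.0688, 0.1035]
orientation: [180.0, 0.0, 0.0]
force: [-0.3, 0.1, -0.0]
opening: 0.0197
clock: 38.9
tool_pos: [0.5033, 0.0687, 0.1025]
orientation: [180.0, 0.0, 0.0]
force: [-0.1, 0.3, -1.6]
opening: 0.0197
clock: 39.15
tool_pos: [0.5035, 0.0688, 0.1017]
orientation: [-180.0, -0.0, 0.0]
force: [0.5, 0.4, 0.6]
opening: 0.0193
```

```bash
python3 -m handwheel '[[0,0,0.0005,0,0,0],[0,0,0.0005,0,0,0],[0,0,0.0005,0,0,0]]';python3 -m handwheel '[[0,0,0.0005,0,0,0],[0,0,0.0005,0,0,0],[0,0,0.0005,0,0,0]]'
```

```text
clock: 39.52
tool_pos: [0.5037, 0.0689, 0.1014]
orientation: [-180.0, -0.0, 0.0]
force: [-0.3, 0.2, 4.2]
opening: 0.0191
clock: 39.9
tool_pos: [0.504, 0.069, 0.1012]
orientation: [-180.0, -0.1, 0.0]
force: [-0.7, -0.2, 6.8]
opening: 0.0195
```

Contact is about 7 N. I'll sweep now at 2.5 mm per row, which is 2 cm/s.

```bash
python3 -m handwheel '[[-0.0006,0.0025,0,0,0,0],[-0.0013,0.005,0,0,0,0],[-0.002,0.0075,0,0,0,0],[-0.0027,0.01,0,0,0,0],[-0.0034,0.0125,0,0,0,0],[-0.004,0.015,0,0,0,0],[-0.0046,0.0175,0,0,0,0],[-0.0052,0.02,0,0,0,0]]'
python3 - <<'E'
from h import *
s=snap("side");crop(s,290,180,390,310,6,"s21.png")
go(.498,.049,.101,0)
o=ctrl.get_obs()["tool_pos"]; print(proj(s,[o[0],o[1],.0175]))
E
```

```text
clock: 40.9
tool_pos: [0.4996, 0.0498, 0.1013]
orientation: [-179.9, -0.2, 0.0]
force: [1.5, 3.8, 5.7]
opening: 0.0199
d [-0.0013  0.0005  0.0003] rv [-0.0017 -0.0028  0.0005] | now [0.4993 0.0495 0.1013] [-1.799e+02 -1.600e-01  3.000e-02] F [1.  2.3 5.4] open 0.0197 t 40.95
[338.98150939 285.77659929]
```

View pics/s21.png

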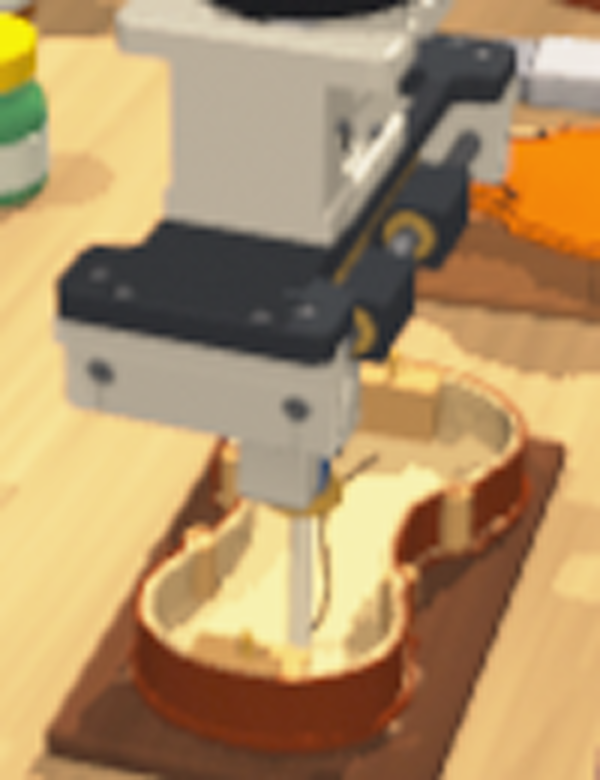

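The tip is on the line at crop (302,645) and the force is about 6 N. I'll continue.

```bash
python3 -m handwheel '[[-0.0006,0.0025,0,0,0,0],[-0.0011,0.005,0,0,0,0],[-0.0014,0.0075,0,0,0,0],[-0.0016,0.01,0,0,0,0],[-0.0017,0.0125,0,0,0,0],[-0.0016,0.015,0,0,0,0],[-0.0014,0.0175,0,0,0,0],[-0.001,0.02,0,0,0,0]]'
python3 - <<'E'
from h import *
s=snap("side");crop(s,290,180,390,310,6,"s22.png")
go(.4975,.029,.101,0)
o=ctrl.get_obs()["tool_pos"]; print((proj(s,[o[0],o[1],.0175])-[290,180]+.5)*6)
E
```

```text
clock: 41.95
tool_pos: [0.4981, 0.0297, 0.1012]
orientation: [-179.9, -0.1, 0.0]
force: [-0.3, 5.4, 7.0]
opening: 0.0199
d [-0.0006  0.0005  0.0002] rv [-0.0015 -0.0021  0.0004] | now [0.4981 0.0295 0.1012] [-1.7991e+02 -1.2000e-01  2.0000e-02] F [-0.   2.2  6.5] open 0.0196 t 42.0
[320.20179672 603.75478303]
```

View pics/s22.png

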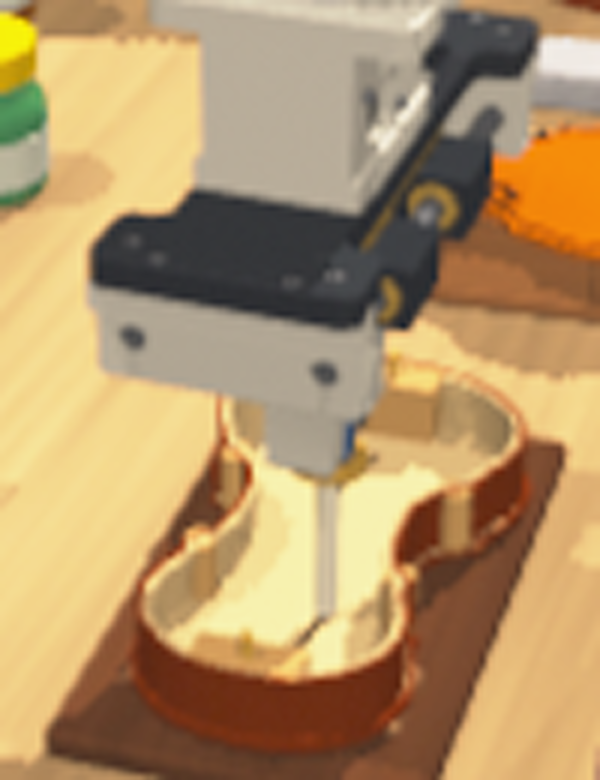

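The tip at crop (325,612) is on the line, with the crack emerging just below it. Force is 6.5 N. Next 20 mm.

```bash
python3 -m handwheel '[[0.0,0.0025,0,0,0,0],[0.0005,0.005,0,0,0,0],[0.0011,0.0075,0,0,0,0],[0.0017,0.01,0,0,0,0],[0.0024,0.0125,0,0,0,0],[0.0032,0.015,0,0,0,0],[0.004,0.0175,0,0,0,0],[0.005,0.02,0,0,0,0]]'
python3 - <<'E'
from h import *
go(.503,.009,.101,0)
E
```

```text
clock: 43.0
tool_pos: [0.5027, 0.0097, 0.1011]
orientation: [-179.9, -0.1, 0.0]
force: [-3.0, 5.6, 8.0]
opening: 0.0201
d [0.0003 0.0007 0.0001] rv [-0.0016 -0.0014  0.0002] | now [0.5027 0.0097 0.1011] [-1.7991e+02 -8.0000e-02  1.0000e-02] F [-3.   5.6  8. ] open 0.0201 t 43.0
```

```bash
python3 -m handwheel '[[0.001,0.0025,0,0,0,0],[0.002,0.005,0,0,0,0],[0.003,0.0075,0,0,0,0],[0.004,0.01,0,0,0,0],[0.005,0.0125,0,0,0,0],[0.006,0.015,0,0,0,0],[0.0068,0.0175,0,0,0,0],[0.0076,0.02,0,0,0,0]]'
python3 - <<'E'
from h import *
s=snap("side");crop(s,290,180,390,310,6,"s23.png")
go(.5107,-.011,.101,0)
o=ctrl.get_obs()["tool_pos"]; print((proj(s,[o[0],o[1],.0175])-[290,180]+.5)*6)
E
```

```text
clock: 44.0
tool_pos: [0.5101, -0.0103, 0.1011]
orientation: [-179.9, -0.1, 0.0]
force: [-1.7, 6.4, 8.3]
opening: 0.0197
d [0.0005 0.0004 0.0001] rv [-0.0013 -0.001   0.0002] | now [ 0.5102 -0.0106  0.1011] [-1.7993e+02 -6.0000e-02  1.0000e-02] F [-1.9  5.2  8. ] open 0.0194 t 44.05
[323.71135079 531.02469391]
```

View pics/s23.png

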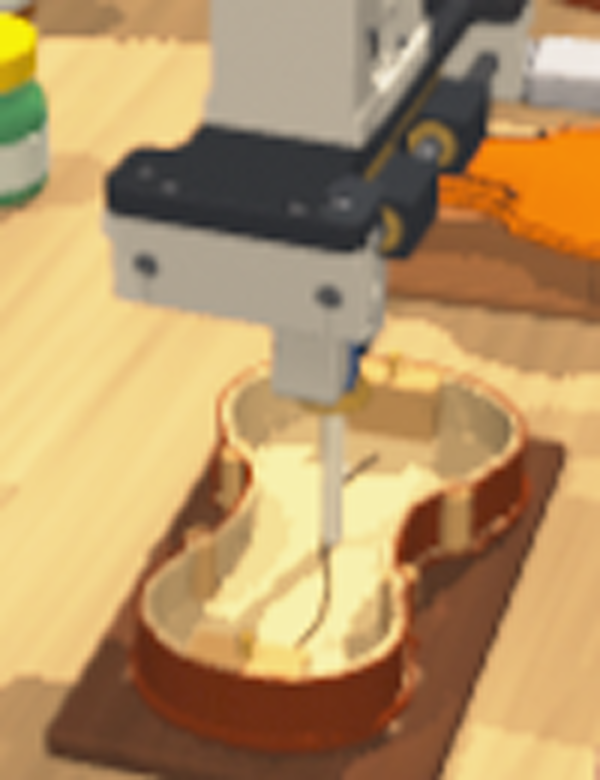

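The tip at crop (330,543) is right on the crack, with the rubbed part trailing below. Continuing.

```bash
python3 -m handwheel '[[0.0008,0.0025,0,0,0,0],[0.0016,0.005,0,0,0,0],[0.0023,0.0075,0,0,0,0],[0.003,0.01,0,0,0,0],[0.0035,0.0125,0,0,0,0],[0.0039,0.015,0,0,0,0],[0.0042,0.0175,0,0,0,0],[0.0044,0.02,0,0,0,0]]'; python3 -m handwheel '[[0.0001,0.0025,0,0,0,0],[0.0001,0.005,0,0,0,0],[0,0.0075,0,0,0,0],[-0.0003,0.01,0,0,0,0],[-0.0007,0.0125,0,0,0,0],[-0.0012,0.015,0,0,0,0],[-0.0018,0.0175,0,0,0,0],[-0.0024,0.02,0,0,0,0]]'
python3 - <<'E'
from h import *
s=snap("side");crop(s,290,180,390,310,6,"s24.png")
go(.512,-.051,.101,0)
E
```

```text
clock: 45.05
tool_pos: [0.5149, -0.0304, 0.1011]
orientation: [-179.9, -0.1, 0.0]
force: [-0.4, 5.4, 6.9]
opening: 0.0198
clock: 46.05
tool_pos: [0.513, -0.0504, 0.1012]
orientation: [-179.9, -0.2, 0.0]
force: [1.5, 4.8, 7.1]
opening: 0.0196
d [-0.0009  0.0003  0.0002] rv [-0.0011 -0.0026  0.0005] | now [ 0.5129 -0.0507  0.1012] [-1.7994e+02 -1.5000e-01  3.0000e-02] F [1.  1.8 6.7] open 0.0198 t 46.1
```

View pics/s24.png

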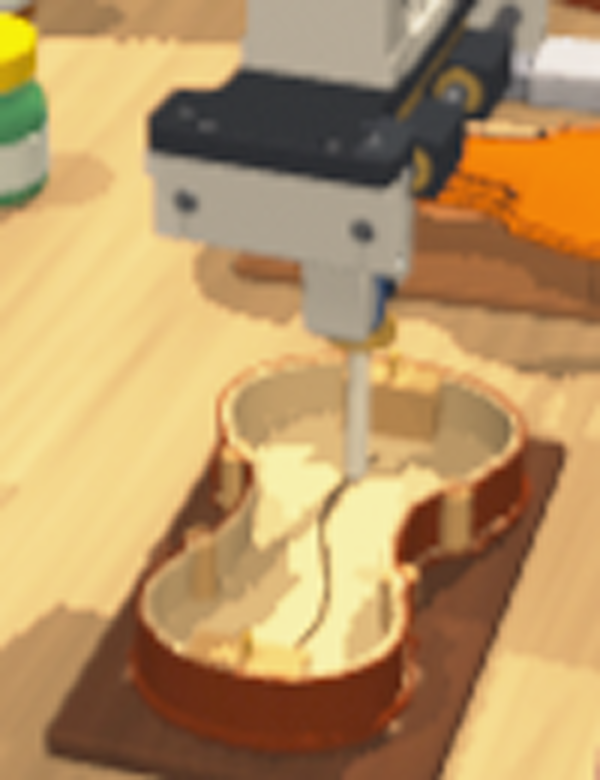

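The tip at crop (353,476) is on the line, with the tail end at (377,457) ahead. Final stretch.

```bash
python3 -m handwheel '[[-0.0007,0.0025,0,0,0,0],[-0.0014,0.005,0,0,0,0],[-0.002,0.0075,0,0,0,0],[-0.0026,0.01,0,0,0,0],[-0.0032,0.0125,0,0,0,0],[-0.0037,0.0145,0,0,0,0],[-0.004,0.016,0,0,0,0],[-0.004,0.016,0,0,0,0]]'
python3 - <<'E'
from h import *
s=snap("side");crop(s,290,180,390,310,6,"s25.png")
go(.68,.008,.2,-47)
E
```

```text
clock: 47.1
tool_pos: [0.5089, -0.0667, 0.1012]
orientation: [-180.0, -0.1, 0.0]
force: [1.2, 2.8, 7.4]
opening: 0.0199
d [ 0.1714 -0.0748 -0.0983] rv [-0.0016 -0.0019  0.8208] | now [ 0.5088 -0.0668  0.1012] [-1.7996e+02 -1.3000e-01  3.0000e-02] F [1.9 2.7 7.2] open 0.0196 t 47.15
```

View pics/s25.png

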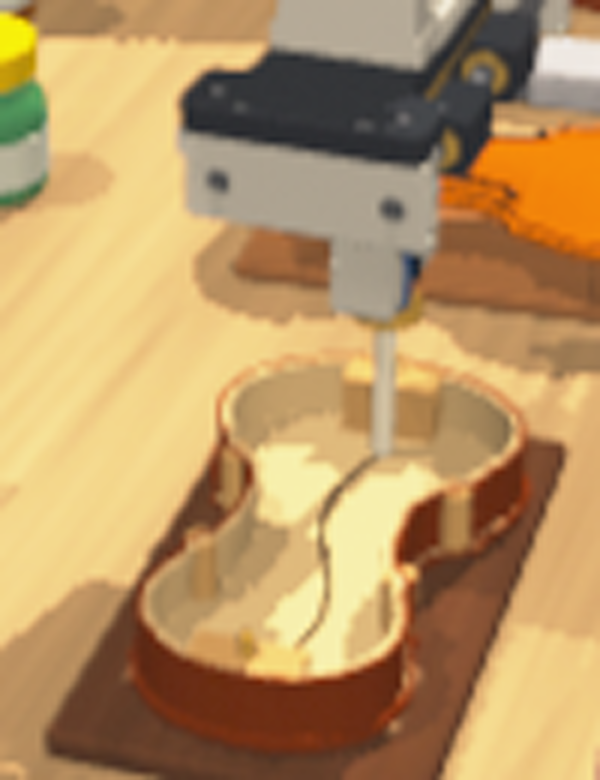

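The tip sits at the crack's tail end, crop (380,452). I'll lift and return to the hole, refining its position from the earlier side picture using the tip as reference.

```bash
python3 -m handwheel '[[0,0,-0.01,0,0,0],[0,0,-0.03,0,0,0],[0,0,-0.06,0,0,0],[0,0,-0.09,0,0,0],[0,0,-0.115,0,0,0],[0,0,-0.115,0,0,0]]'
python3 - <<'E'
from h import *
np.set_printoptions(precision=4,suppress=True)
s=snap("side");t=snap("top")
print(onz(s,262.55,239.85,.062))
crop(t,310,190,345,225,15,"hole_t.png");crop(s,240,215,300,265,12,"hole_s.png")
go(.681,.0085,.2,-47)
E
```

```text
clock: 47.9
tool_pos: [0.5081, -0.0673, 0.2174]
orientation: [-180.0, -0.1, 0.0]
force: [0.1, 0.4, -1.9]
opening: 0.0198
[0.6815 0.0101 0.062 ]
d [ 0.1741 -0.0759  0.0149] rv [0.0002 0.0012 0.8201] | now [ 0.5069 -0.0673  0.2151] [-179.99    0.06   -0.01] F [-0.5 -0.1 -2. ] open 0.0194 t 48.0
```

View pics/hole_t.png

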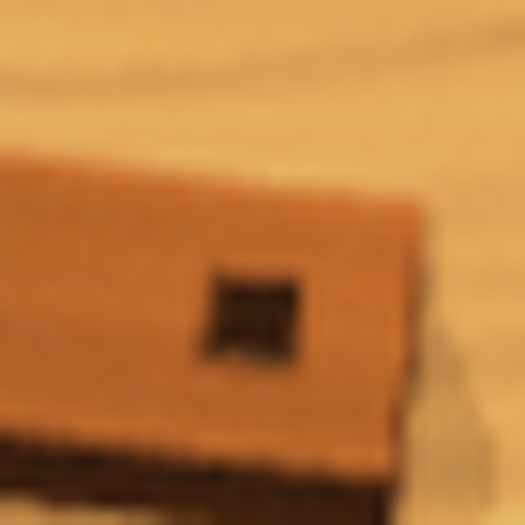

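View pics/hole_s.png

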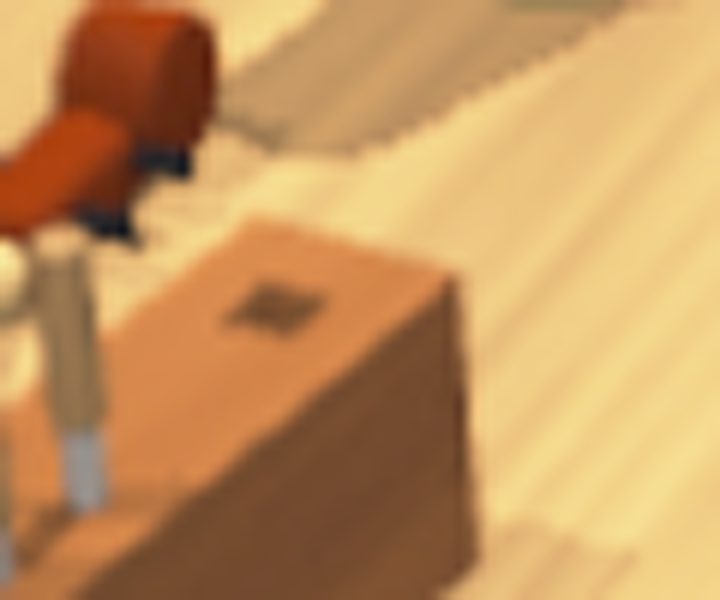

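The hole is at top crop (254,316), that is (326.5,210.6), giving (0.6835,0.008). The side view gives (0.6815,0.010). I'll aim at (0.682,0.009), then check tip against hole from above.

```bash
python3 -m handwheel '[[0.015,-0.006,0,0,0,0.08],[0.045,-0.019,0,0,0,0.2],[0.08,-0.035,0,0,0,0.33],[0.115,-0.05,0,0,0,0.46],[0.145,-0.063,0,0,0,0.6],[0.165,-0.072,0,0,0,0.72],[0.175,-0.0763,0,0,0,0.82],[0.175,-0.0763,0,0,0,0.822]]'; python3 -m handwheel '[[0,0,0.01,0,0,0],[0,0,0.025,0,0,0],[0,0,0.04,0,0,0],[0,0,0.05,0,0,0],[0,0,0.05,0,0,0]]'
python3 - <<'E'
from h import *
np.set_printoptions(precision=4,suppress=True)
s=snap("side");crop(s,235,185,295,260,10,"s26.png")
go(.682,.009,.1515,-47)
o=ctrl.get_obs()["tool_pos"]; print((proj(s,[o[0],o[1],o[2]-.0846])-[235,185]+.5)*10,(proj(s,[o[0],o[1],.062])-[235,185]+.5)*10)
E
```

```text
clock: 49.0
tool_pos: [0.6823, 0.0092, 0.2132]
orientation: [179.8, 0.1, -47.1]
force: [-0.5, -0.1, -0.0]
opening: 0.0195
clock: 49.62
tool_pos: [0.6821, 0.0089, 0.1643]
orientation: [179.9, 0.1, -47.1]
force: [0.4, 0.3, -0.4]
opening: 0.0196
d [-0.0004  0.0005  0.0137] rv [ 0.0007  0.0001 -0.0013] | now [0.6827 0.009  0.1652] [179.96   0.01 -47.07] F [ 0.1 -0.1 -1.1] open 0.0196 t 49.67
[270.4242 473.0107] [277.6717 550.0821]
```

View pics/s26.png

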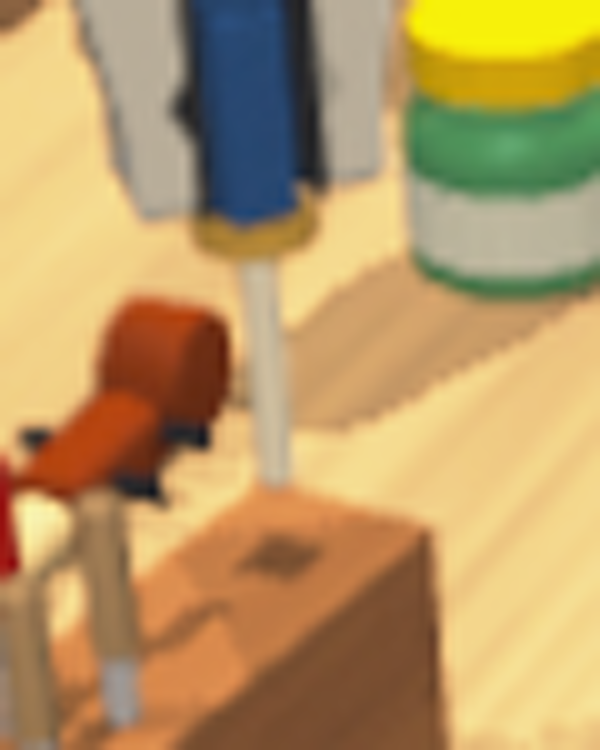

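The tip at crop (275,487) lines up over the hole at (283,556). The projected tool axis, with the same small bias, lands at about (282,558). I'll insert with force checks.

```bash
python3 -m handwheel '[[0,0,0.005,0,0,0],[0,0,0.011,0,0,0],[0,0,0.017,0,0,0],[0,0,0.023,0,0,0],[0,0,0.03,0,0,0],[0,0,0.03,0,0,0]]';  python3 - <<'E'
from h import *
s=snap("side");crop(s,235,185,295,260,10,"s27.png")
go(.682,.009,.0886,-47)
E
```

```text
clock: 50.42
tool_pos: [0.6823, 0.009, 0.1346]
orientation: [179.9, 0.0, -47.1]
force: [0.4, -0.0, -0.7]
opening: 0.0194
d [-0.0004  0.0005  0.0466] rv [ 0.0006  0.0003 -0.0014] | now [0.6826 0.0091 0.1352] [ 1.7996e+02  2.0000e-02 -4.7080e+01] F [-0.3  0.5 -0.4] open 0.0194 t 50.48
```

View pics/s27.png

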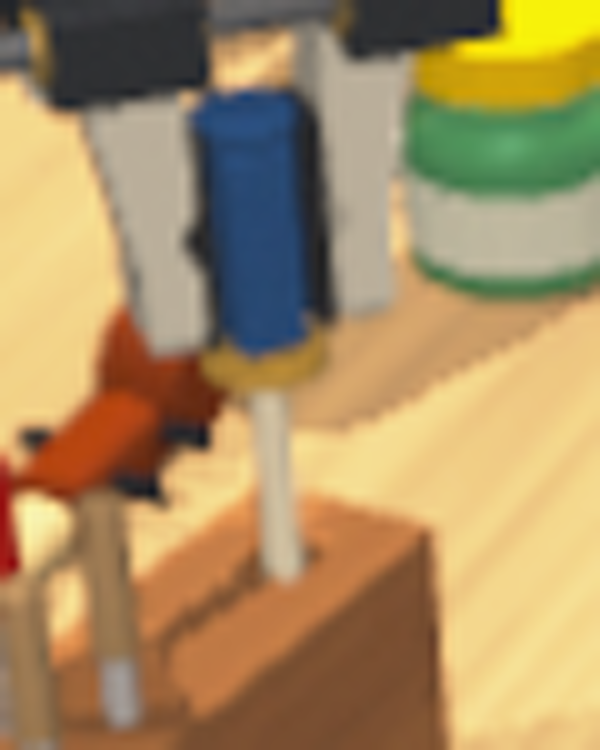

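The shank is entering the hole with no force. Continuing down.

```bash
python3 -m handwheel '[[0,0,0.006,0,0,0],[0,0,0.013,0,0,0],[0,0,0.02,0,0,0],[0,0,0.027,0,0,0],[0,0,0.034,0,0,0],[0,0,0.039,0,0,0],[0,0,0.041,0,0,0],[0,0,0.041,0,0,0]]';  python3 -m handwheel '[[0,0,0.0015,0,0,0],[0,0,0.0015,0,0,0]]'; python3 -m handwheel '[[0,0,0.0015,0,0,0],[0,0,0.0015,0,0,0]]'
```

```text
clock: 51.48
tool_pos: [0.6828, 0.0091, 0.0945]
orientation: [180.0, 0.0, -47.1]
force: [-0.1, 0.1, -1.8]
opening: 0.0196
clock: 51.72
tool_pos: [0.6828, 0.0091, 0.0932]
orientation: [-180.0, -0.0, -47.1]
force: [-0.0, 0.1, -0.3]
opening: 0.0192
clock: 51.98
tool_pos: [0.6827, 0.0091, 0.0915]
orientation: [180.0, 0.0, -47.1]
force: [0.5, -0.6, -1.3]
opening: 0.0194
```

```bash
python3 -m handwheel '[[0,0,0.0015,0,0,0],[0,0,0.0015,0,0,0]]'; python3 -m handwheel '[[0,0,0.0015,0,0,0],[0,0,0.0015,0,0,0]]';python3 - <<'E'
from h import *
s=snap("side");crop(s,235,185,295,260,10,"s28.png")
E
```

```text
clock: 52.22
tool_pos: [0.6827, 0.0091, 0.0899]
orientation: [180.0, 0.0, -47.1]
force: [0.0, 0.1, -0.6]
opening: 0.0195
clock: 52.48
tool_pos: [0.6829, 0.0091, 0.0886]
orientation: [-180.0, -0.0, -47.1]
force: [0.0, -0.5, -1.3]
opening: 0.0195
```

View pics/s28.png

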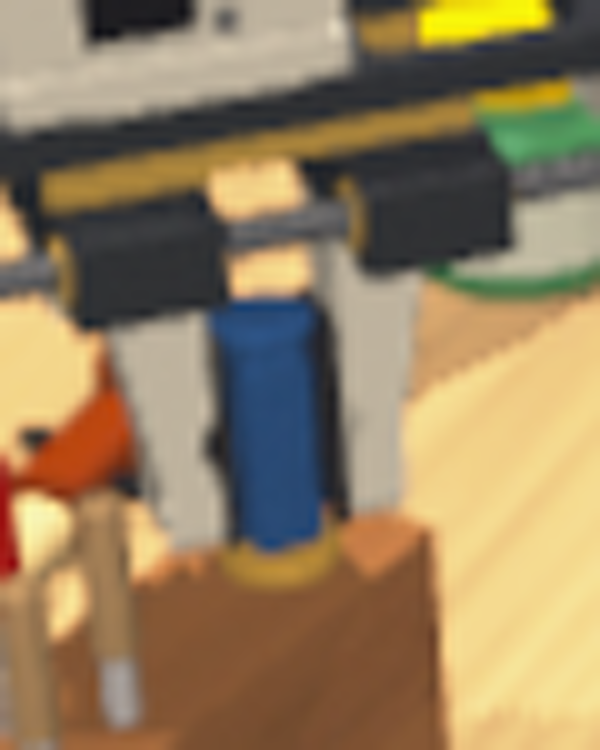

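The collar at crop (283,570) is essentially on the block. I'll lower 1 mm more, then release.

```bash
python3 -m handwheel '[[0,0,0.001,0,0,0],[0,0,0.001,0,0,0]]'; python3 -m handwheel '[[0,0,0,0,0,0],[0,0,0,0,0,0],[0,0,0,0,0,0],[0,0,0,0,0,0]]' 0;python3 -m handwheel '[[0,0,-0.02,0,0,0],[0,0,-0.05,0,0,0],[0,0,-0.09,0,0,0],[0,0,-0.13,0,0,0],[0,0,-0.13,0,0,0]]' -1
python3 - <<'E'
from h import *
s=snap("side");crop(s,200,140,330,300,5,"s29.png")
go(.524,-.266,.2,177)
go(.524,-.266,.2,-3)
E
```

```text
clock: 52.78
tool_pos: [0.6833, 0.0092, 0.0884]
orientation: [-179.9, -0.0, -47.1]
force: [-1.1, 0.1, 4.4]
opening: 0.0196
clock: 53.28
tool_pos: [0.6826, 0.0091, 0.0873]
orientation: [180.0, 0.0, -47.1]
force: [1.1, -0.0, 0.2]
opening: 0.0432
clock: 53.9
tool_pos: [0.6846, 0.0093, 0.2218]
orientation: [-179.7, -0.2, -47.1]
force: [-0.3, -0.4, -0.2]
opening: 0.0859
d [0.093  0.3043 0.0186] rv [-0.0032  0.0029  2.3721] | now [0.6834 0.0093 0.2194] [-1.7983e+02 -8.0000e-02 -4.7090e+01] F [-0.4  0.2 -1.3] open 0.0864 t 53.95
d [0.093  0.3043 0.0186] rv [-0.0023 -0.0026 -0.7694] | now [0.6834 0.0093 0.2194] [-1.7983e+02 -8.0000e-02 -4.7090e+01] F [-0.4  0.2 -1.3] open 0.0864 t 53.95
```

View pics/s29.png

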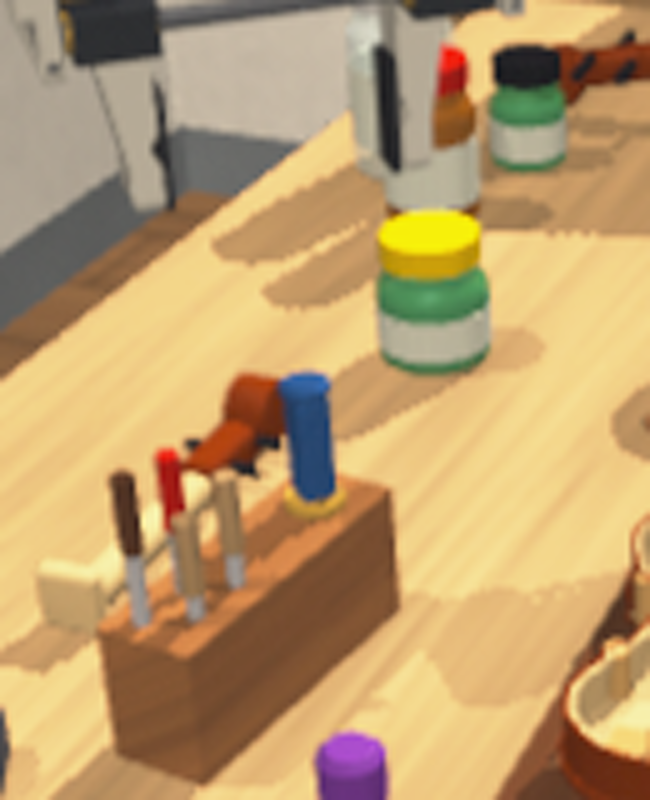

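The burnisher stands upright in its hole again, collar on the block at crop (315,500). Now the loose top, which I'll measure precisely in both views.

Run:
```python
from h import *
np.set_printoptions(precision=4,suppress=True)
t=snap("top");s=snap("side")
crop(t,410,230,480,330,6,"t30.png"); crop(s,310,180,430,240,6,"s30.png")
H=hsv(t); o=((H[...,0]<16)&(H[...,1]>215)&(H[...,2]>140)).astype(np.uint8)
m=np.zeros_like(o);m[225:330,405:480]=o[225:330,405:480]
c=max(cv2.findContours(m,cv2.RETR_EXTERNAL,cv2.CHAIN_APPROX_NONE)[0],key=cv2.contourArea)
f=np.zeros_like(m);cv2.drawContours(f,[c],-1,1,-1); f=cv2.morphologyEx(f,cv2.MORPH_OPEN,np.ones((3,3),np.uint8))
cv2.imwrite("pics/m30.png",cv2.resize(f[225:330,405:480]*255,None,fx=6,fy=6,interpolation=0))
vs,us=np.nonzero(f); 
# edge-plane points
P=np.array([onz(t,u,v,.035)[:2] for u,v in zip(us,vs)]); c0=P.mean(0); 
w,V=np.linalg.eigh(np.cov((P-c0).T)); ax=V[:,1]; ax*=np.sign(ax[0]); ay=np.array([-ax[1],ax[0]])
a=(P-c0)@ax; b=(P-c0)@ay
print("centroid",c0,"yaw",np.degrees(np.arctan2(ax[1],ax[0])),"a",a.min(),a.max(),"b",b.min(),b.max())
for k in np.arange(-.1,.101,.01):
    q=np.abs(a-k)<.002
    if q.sum()>3: print(k.round(3),(b[q].max()-b[q].min()).round(4),((b[q].max()+b[q].min())/2).round(4))
```

```text
centroid [ 0.5184 -0.2602] yaw 2.124230227589485 a -0.0915549895846307 0.10316383947961714 b -0.05604026459524504 0.05586337198284092
-0.09 0.0368 0.0007
-0.08 0.0828 -0.0001
-0.07 0.1014 -0.0008
-0.06 0.1084 -0.0003
-0.05 0.1107 0.0
-0.04 0.1108 -0.0006
-0.03 0.104 -0.0002
-0.02 0.0972 0.0001
-0.01 0.0766 0.0006
-0.0 0.0626 -0.0002
0.01 0.0605 0.0002
0.02 0.0628 0.0006
0.03 0.0651 0.0011
0.04 0.0795 0.0004
0.05 0.0841 -0.0004
0.06 0.0865 0.0001
0.07 0.0889 0.0006
0.08 0.089 -0.0001
0.09 0.0749 -0.0009
0.1 0.0493 -0.0004
```

View pics/t30.png

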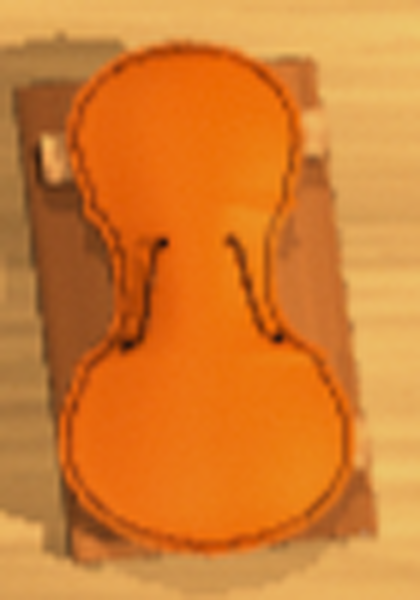

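View pics/m30.png

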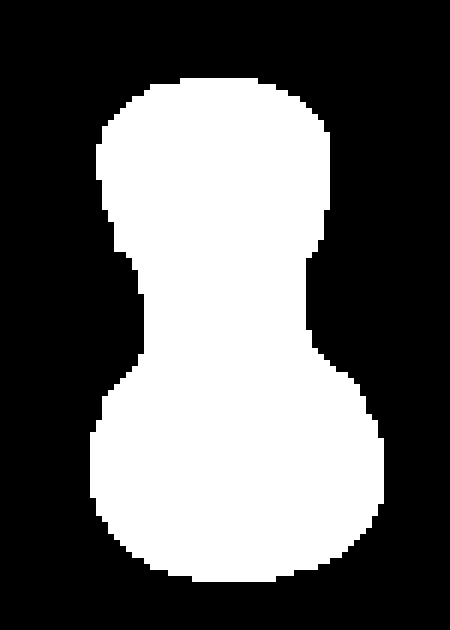

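View pics/s30.png

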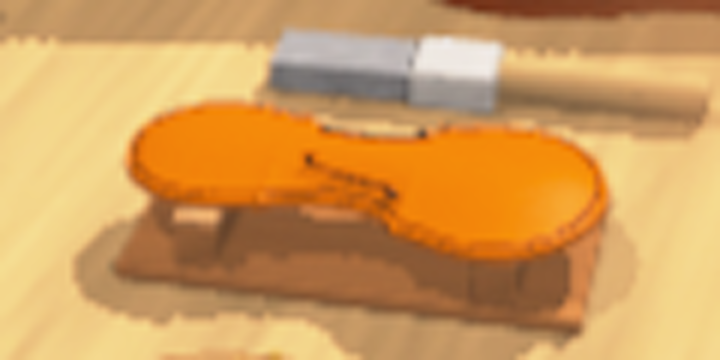

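The mask of the plate fits well: widths are 60.5 mm at the waist and 111 and 89 mm at the bouts, and the midline is straight. Its yaw is 2.1°, outline centre (0.524,-0.260), and waist middle about 3 mm neckwards at (0.527,-0.260). The violin body measured the same way gives the relative move.

Run:
```python
from h import *
np.set_printoptions(precision=4,suppress=True)
t=snap("top")
H=hsv(t)
crop(t,280,255,382,325,7,"t31.png")
dark=((H[...,2]<135)&(H[...,0]<14)&(H[...,1]>130)).astype(np.uint8)
z=np.zeros_like(dark); z[255:325,275:385]=dark[255:325,275:385]
c=max(cv2.findContours(z,cv2.RETR_EXTERNAL,cv2.CHAIN_APPROX_NONE)[0],key=cv2.contourArea)
f=np.zeros_like(z);cv2.drawContours(f,[c],-1,1,-1)
hole=((f==1)&(z==0)).astype(np.uint8); hole=cv2.morphologyEx(hole,cv2.MORPH_OPEN,np.ones((3,3),np.uint8))
n,l,st,ce=cv2.connectedComponentsWithStats(hole); i=1+np.argmax(st[1:,4]); m=(l==i)
c=max(cv2.findContours(m.astype(np.uint8),cv2.RETR_EXTERNAL,cv2.CHAIN_APPROX_NONE)[0],key=cv2.contourArea)
f=np.zeros_like(z);cv2.drawContours(f,[c],-1,1,-1)
cv2.imwrite("pics/m31.png",cv2.resize(f[255:325,280:382]*255,None,fx=7,fy=7,interpolation=0))
vs,us=np.nonzero(f)
P=np.array([onz(t,u,v,.040)[:2] for u,v in zip(us,vs)]); c0=P.mean(0); 
w,V=np.linalg.eigh(np.cov((P-c0).T)); ax=V[:,1]; ax*=np.sign(ax[1]); ay=np.array([-ax[1],ax[0]])
a=(P-c0)@ax; b=(P-c0)@ay
print("centroid",c0,"yaw",np.degrees(np.arctan2(ax[1],ax[0])),"a",a.min(),a.max(),"b",b.min(),b.max(), "mid",c0+ax*(a.min()+a.max())/2)
for k in np.arange(-.1,.101,.02):
    q=np.abs(a-k)<.002
    if q.sum()>3: print(k.round(3),(b[q].max()-b[q].min()).round(4),((b[q].max()+b[q].min())/2).round(4))
go(.527,-.26,.15,-177.9)
```

```text
centroid [ 0.5055 -0.0024] yaw 92.33890998552167 a -0.09198617741317153 0.10118662841834844 b -0.0532235374705922 0.05218527504484987 mid [0.5053 0.0021]
-0.08 0.0767 0.001
-0.06 0.1046 -0.0001
-0.04 0.1024 0.0001
-0.02 0.0884 -0.0007
0.0 0.0558 -0.0015
0.02 0.0605 0.0021
0.04 0.0792 0.0011
0.06 0.0837 0.0001
0.08 0.0792 -0.0008
0.1 0.0349 -0.0027
d [0.0916 0.2967 0.0667] rv [ 0.0021 -0.0011  2.283 ] | now [0.6821 0.0091 0.2163] [179.91   0.07 -47.09] F [-0.5  0.7 -0.6] open 0.0874 t 54.1
```

View pics/t31.png

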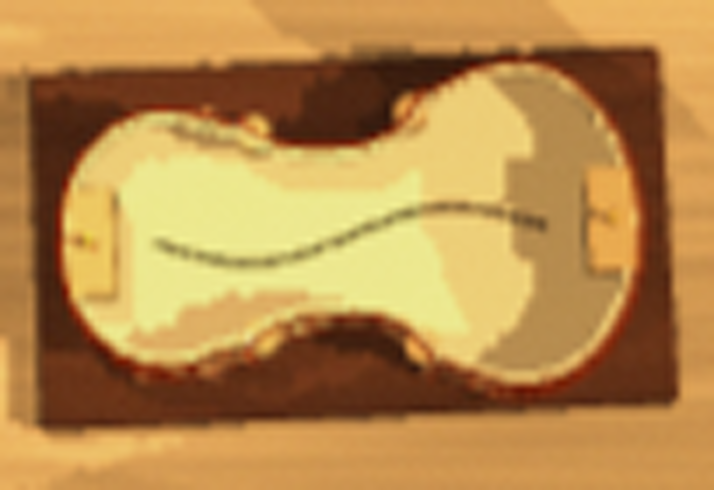

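View pics/m31.png

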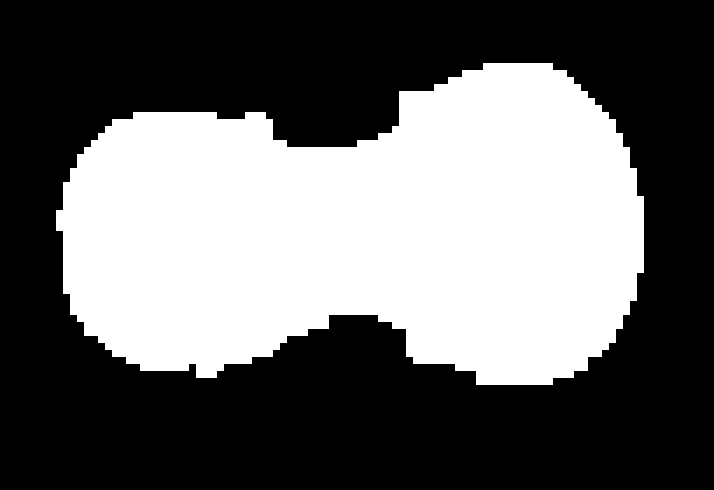

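Violin centre estimates agree: outline (0.5053,0.0021), pins (0.506,0.002), board (0.5057,0.0017), with yaw about 92.2°. So the waist middle must end at about (0.5057,0.005). I'll move over to the plate.

```bash
python3 -m handwheel '[[0.007,0.022,0,0,0,0.15],[0.016,0.052,0,0,0,0.33],[0.026,0.085,0,0,0,0.51],[0.037,0.12,0,0,0,0.69],[0.048,0.156,0,0,0,0.87],[0.059,0.192,0,0,0,1.05],[0.07,0.227,0,0,0,1.23],[0.08,0.259,0,0,0,1.41]]' -1
python3 - <<'E'
from h import *
go(.527,-.26,.15,-177.9)
E
```

```text
clock: 55.1
tool_pos: [0.5463, -0.2268, 0.2163]
orientation: [179.9, -0.1, -128.2]
force: [0.7, 0.3, 0.1]
opening: 0.0875
d [ 0.0379 -0.0055  0.0664] rv [ 0.0012 -0.0018  0.867 ] | now [ 0.5463 -0.2268  0.2163] [ 1.7990e+02 -6.0000e-02 -1.2823e+02] F [0.7 0.3 0.1] open 0.0875 t 55.1
```

```bash
python3 -m handwheel '[[0.01,-0.001,0.005,0,0,0.16],[0.02,-0.003,0.015,0,0,0.34],[0.03,-0.004,0.03,0,0,0.52],[0.0379,-0.0055,0.045,0,0,0.7],[0.0379,-0.0055,0.06,0,0,0.83],[0.0379,-0.0055,0.066,0,0,0.869],[0.0379,-0.0055,0.066,0,0,0.869]]'
python3 - <<'E'
from h import *
go(.527,-.26,.040,-177.9)
s=snap("side");crop(s,300,120,440,250,5,"s32.png")
t=snap("top");crop(t,400,220,500,330,5,"t32.png")
E
```

```text
clock: 55.98
tool_pos: [0.5277, -0.259, 0.15]
orientation: [180.0, -0.2, -177.6]
force: [0.1, 0.0, 0.1]
opening: 0.0878
d [ 0.0004 -0.001   0.11  ] rv [ 0.0006 -0.003   0.0044] | now [ 0.5277 -0.259   0.15  ] [ 1.7996e+02 -1.7000e-01 -1.7765e+02] F [0.1 0.  0.1] open 0.0878 t 55.98
```

View pics/s32.png

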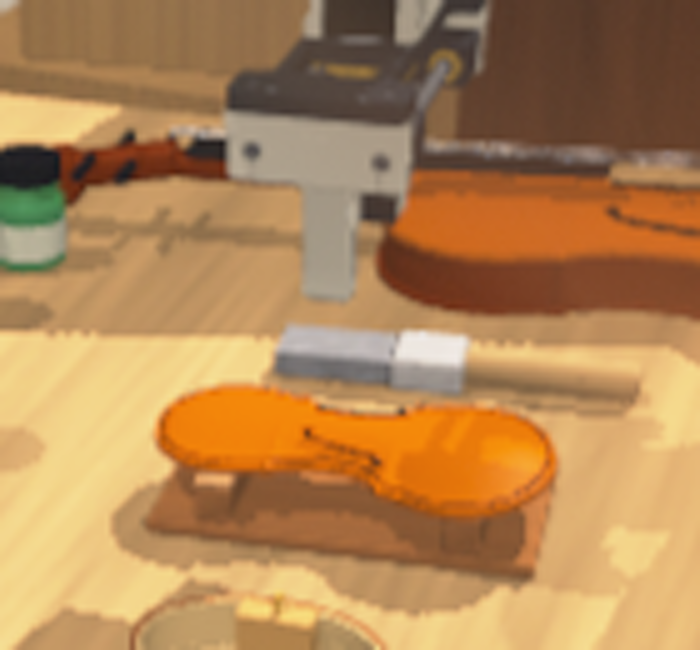

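View pics/t32.png

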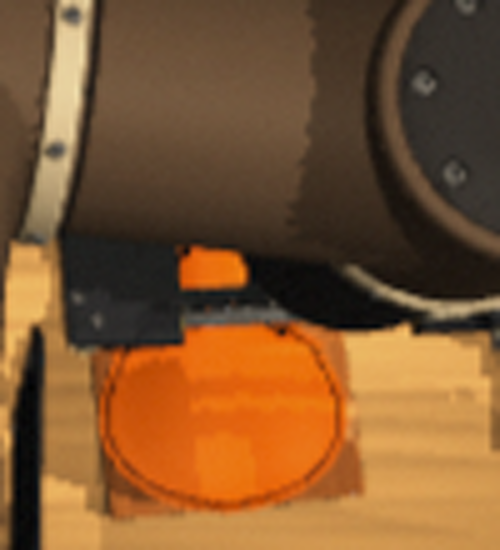

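The fingers stand over the waist on both sides, with finger tip at (330,300) and waist at (350,440). I'll descend to TCP z = 0.040 (tips at 23 mm) and close.

```bash
python3 -m handwheel '[[0,-0.001,0.02,0,0,0.004],[0,-0.001,0.045,0,0,0.004],[0,-0.001,0.07,0,0,0.004],[0,-0.001,0.09,0,0,0.004],[0,-0.001,0.105,0,0,0.004],[0,-0.001,0.11,0,0,0.004],[0,-0.001,0.11,0,0,0.004]]'
python3 - <<'E'
from h import *
go(.527,-.26,.040,-177.9)
s=snap("side");crop(s,300,140,440,250,5,"s33.png")
E
```

```text
clock: 56.95
tool_pos: [0.5288, -0.2602, 0.0417]
orientation: [-180.0, -0.0, -177.9]
force: [-0.7, -0.3, 0.5]
opening: 0.0875
d [0.0018 0.0002 0.0017] rv [-0.0001 -0.      0.0004] | now [ 0.5288 -0.2602  0.0417] [-179.99   -0.   -177.87] F [-0.7 -0.3  0.5] open 0.0875 t 56.95
```

View pics/s33.png

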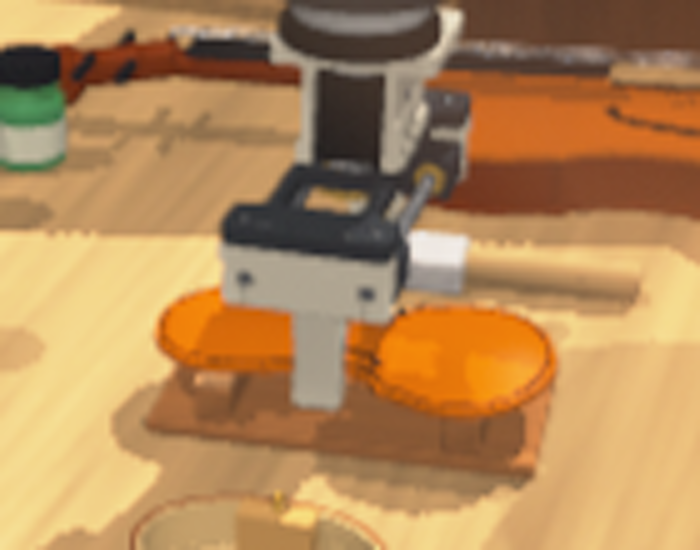

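```bash
python3 -m handwheel '[[0.0015,0,0.0015,0,0,0],[0.0015,0,0.0015,0,0,0]]'; python3 -m handwheel '[[0,0,0,0,0,0],[0,0,0,0,0,0],[0,0,0,0,0,0],[0,0,0,0,0,0],[0,0,0,0,0,0],[0,0,0,0,0,0]]' 1
python3 - <<'E'
from h import *
go(.527,-.26,.040,-177.9)
E
```

```text
clock: 57.25
tool_pos: [0.5272, -0.2602, 0.0405]
orientation: [-180.0, 0.0, -177.9]
force: [0.3, 0.4, 0.9]
opening: 0.0875
clock: 58.0
tool_pos: [0.5272, -0.2602, 0.0401]
orientation: [180.0, 0.0, -177.9]
force: [-0.2, 0.2, 1.2]
opening: 0.0611
d [0.0002 0.0002 0.0001] rv [0.     0.     0.0001] | now [ 0.5272 -0.2602  0.0401] [ 180.      0.   -177.89] F [-0.2  0.2  1.2] open 0.0611 t 58.0
```

The opening is 61.1 mm (the 62 mm waist less the usual 0.7), so the grip is square. I'll lift.

```bash
python3 -m handwheel '[[0,0,-0.005,0,0,0],[0,0,-0.015,0,0,0],[0,0,-0.03,0,0,0],[0,0,-0.05,0,0,0],[0,0,-0.075,0,0,0],[0,0,-0.1,0,0,0],[0,0,-0.11,0,0,0],[0,0,-0.11,0,0,0]]'
python3 - <<'E'
from h import *
go(.5057,.005,.13,-87.8)
s=snap("side");crop(s,280,100,440,240,5,"s34.png")
E
```

```text
clock: 59.0
tool_pos: [0.5274, -0.2602, 0.1509]
orientation: [-180.0, 0.1, -177.9]
force: [0.0, 0.4, -0.9]
opening: 0.061
d [0.012  0.2658 0.0209] rv [-1.5000e-03  1.3000e-03 -1.5725e+00] | now [ 0.5274 -0.2602  0.1509] [-1.7999e+02  1.0000e-01 -1.7790e+02] F [ 0.   0.4 -0.9] open 0.061 t 59.0
```

View pics/s34.png

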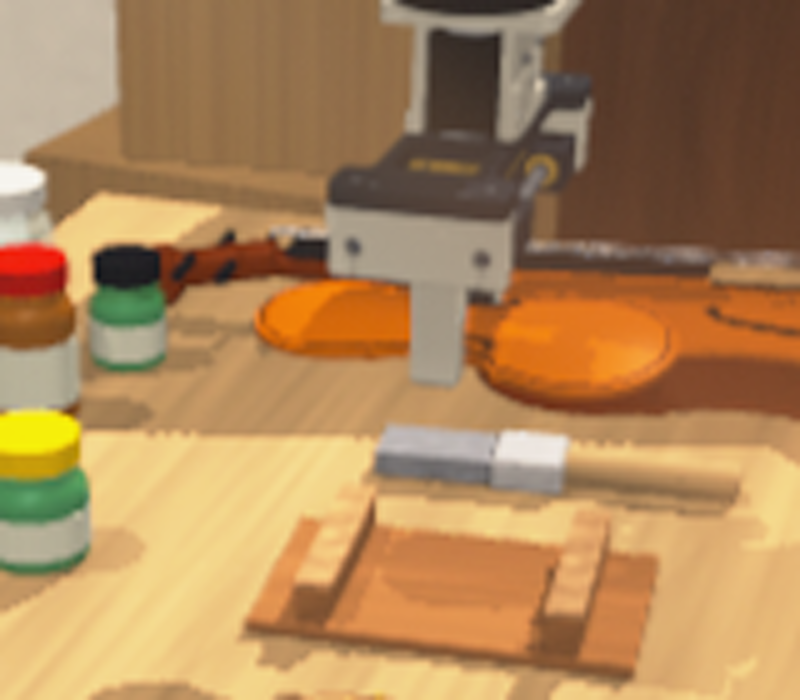

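The plate is held level, clear of its battens. I'll swing it over the violin.

```bash
python3 -m handwheel '[[0.001,0.008,0,0,0,-0.06],[0.002,0.025,0,0,0,-0.16],[0.003,0.05,0,0,0,-0.3],[0.004,0.08,0,0,0,-0.46],[0.005,0.11,0,0,0,-0.62],[0.006,0.14,0,0,0,-0.78],[0.007,0.17,0,0,0,-0.94],[0.008,0.2,0,0,0,-1.1]]'
python3 - <<'E'
from h import *
go(.5057,.005,.13,-87.8)
E
```

```text
clock: 60.05
tool_pos: [0.511, -0.0598, 0.1489]
orientation: [179.9, -0.1, -114.6]
force: [0.6, 0.2, 0.5]
opening: 0.061
d [-0.0567  0.0317  0.0189] rv [ 0.002  -0.0007 -0.4673] | now [ 0.511  -0.0598  0.1489] [ 1.7990e+02 -7.0000e-02 -1.1458e+02] F [0.6 0.2 0.5] open 0.061 t 60.05
```

```bash
python3 -m handwheel '[[-0.02,0.011,0,0,0,-0.14],[-0.037,0.021,0,0,0,-0.28],[-0.05,0.028,0,0,0,-0.4],[-0.056,0.0315,0,0,0,-0.46],[-0.0567,0.0317,0,0,0,-0.472],[-0.0567,0.0317,0.01,0,0,-0.472],[-0.0567,0.0317,0.018,0,0,-0.472],[-0.0567,0.0317,0.018,0,0,-0.472]]'
python3 - <<'E'
from h import *
go(.5057,.005,.13,-87.8)
s=snap("side");t=snap("top");crop(s,280,160,420,310,5,"s35.png");crop(t,260,220,410,340,5,"t35.png")
E
```

```text
clock: 61.05
tool_pos: [0.5062, 0.0036, 0.1309]
orientation: [179.9, -0.0, -87.9]
force: [-0.6, -0.3, -0.5]
opening: 0.0612
d [-0.0014  0.0004  0.0009] rv [ 0.0022 -0.0006 -0.0015] | now [0.5062 0.0036 0.1309] [ 1.7987e+02 -4.0000e-02 -8.7880e+01] F [-0.6 -0.3 -0.5] open 0.0612 t 61.05
```

View pics/s35.png

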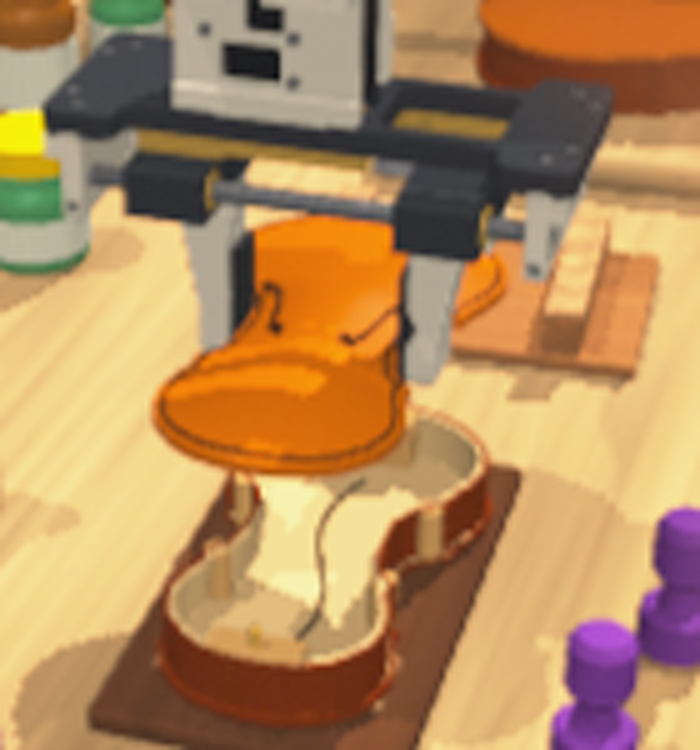

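View pics/t35.png

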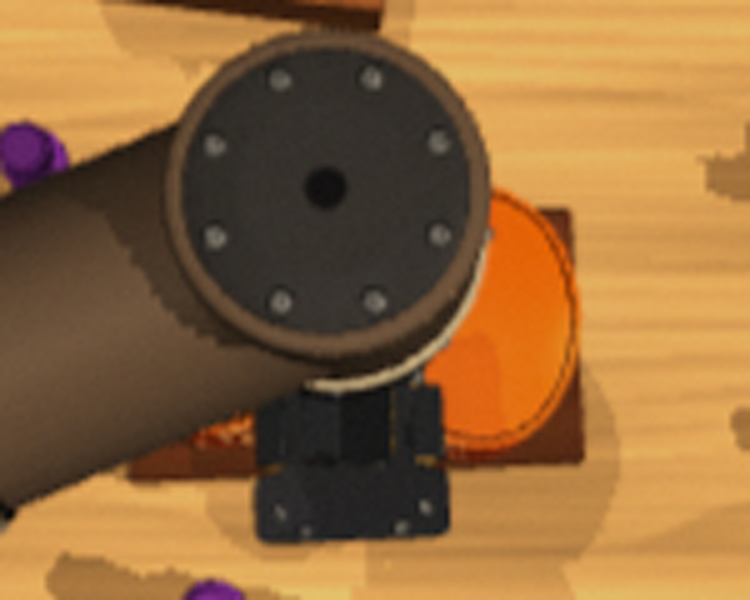

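The narrow bout points towards the neck. I'll check the plate's lengthwise position in the hand from its visible tail edge (top view) and neck edge (side view).

Run:
```python
from h import *
np.set_printoptions(precision=4,suppress=True)
t=snap("top");s=snap("side")
o=ctrl.get_obs()["tool_pos"]; zu=o[2]-.0091
H=hsv(t); m=((H[...,0]<16)&(H[...,1]>215)&(H[...,2]>140)).astype(np.uint8)
z=np.zeros_like(m); z[250:320,340:385]=m[250:320,340:385]
vs,us=np.nonzero(z)
P=np.array([onz(t,u,v,zu+.0045)[:2] for u,v in zip(us,vs)])
print("TCP",o,"zu",zu)
yaw=np.radians(92.2); ex=np.array([np.cos(yaw),np.sin(yaw)]); ey=np.array([-ex[1],ex[0]])
a=(P-o[:2])@ex; b=(P-o[:2])@ey
print("tail extreme a from TCP",a.min()-.001, "b range near tail bout", b[a<-.03].min(), b[a<-.03].max())
for k in (-.095,-.09,-.085):
    q=np.abs(a-k)<.0015; print(k,b[q].min(),b[q].max(),(b[q].min()+b[q].max())/2)
Hs=hsv(s); m=((Hs[...,0]<16)&(Hs[...,1]>200)&(Hs[...,2]>120)).astype(np.uint8)
z=np.zeros_like(m); z[200:258,305:370]=m[200:258,305:370]
n,l,st,ce=cv2.connectedComponentsWithStats(z);i=1+np.argmax(st[1:,4]);print(st[i])
vs,us=np.nonzero(l==i)
# lowest silhouette = underside edge of neck bout
low=[(u,vs[us==u].max()+.5) for u in range(us.min(),us.max()+1) if (us==u).any()]
Q=np.array([onz(s,u,v,zu)[:2] for u,v in low]); a=(Q-o[:2])@ex;b=(Q-o[:2])@ey
i=a.argmax();print("neck extreme a",a[i],b[i], low[i])
k=a>a.max()-.01; print("b span near neck end",b[k].min(),b[k].max())
```

```text
TCP [0.5071 0.0041 0.1322] zu 0.12314807389015142
tail extreme a from TCP -0.10310913041488654 b range near tail bout -0.05302623676118149 0.057880522610938685
-0.095 -0.03204041332885416 0.031242750236290175 -0.00039883154628199413
-0.09 -0.041119006508538725 0.04173467274407296 0.0003078331177671194
-0.085 -0.04351728933784103 0.04799868791485468 0.0022406992885068283
[ 311  204   50   50 1321]
neck extreme a 0.09857024374659708 -0.0005883871767969463 (327, np.float64(253.5))
b span near neck end -0.02564630737482348 0.030554753090093006
```

The tail edge is 103.1 mm from the TCP (103 expected) and the neck edge 98.6 mm (97 expected). So the plate is in the hand as planned and the camera agrees with the robot here. I'll descend to just above the pins.

```bash
python3 -m handwheel '[[-0.001,0,0.01,0,0,0],[-0.001,0,0.025,0,0,0],[-0.001,0,0.04,0,0,0],[-0.001,0,0.052,0,0,0],[-0.001,0,0.06,0,0,0],[-0.001,0,0.064,0,0,0],[-0.001,0,0.065,0,0,0],[-0.001,0,0.065,0,0,0]]'; python3 -m handwheel '[[0,0,0,0,0,0],[0,0,0,0,0,0]]'
python3 - <<'E'
from h import *
go(.5057,.005,.049,-87.8)
s=snap("side");t=snap("top");crop(s,280,180,420,310,5,"s36.png");crop(t,330,240,400,330,6,"t36.png")
E
```

```text
clock: 62.25
tool_pos: [0.5071, 0.0052, 0.0673]
orientation: [-180.0, 0.0, -87.8]
force: [-0.4, -0.6, 0.3]
opening: 0.0611
clock: 62.5
tool_pos: [0.507, 0.0052, 0.0673]
orientation: [-180.0, 0.0, -87.8]
force: [0.2, 0.1, -1.7]
opening: 0.0613
d [0.0002 0.0013 0.0183] rv [-0.0005  0.0002 -0.0003] | now [0.507  0.0052 0.0673] [-1.7997e+02  1.0000e-02 -8.7820e+01] F [ 0.2  0.1 -1.7] open 0.0613 t 62.5
```

View pics/s36.png

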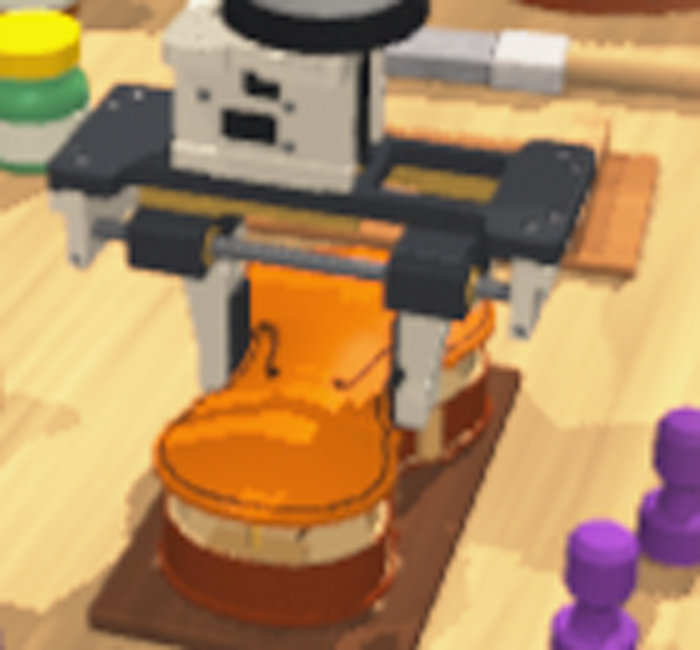

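View pics/t36.png

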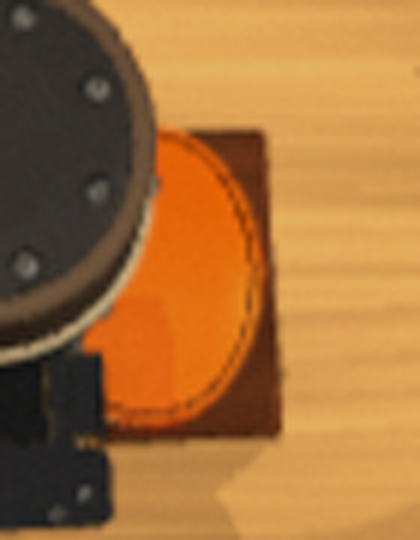

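The plate's edges in the side view (155–395) against the ribs (160–393) show it about 1 mm too far in +x. That agrees with the measured TCP being 1.3 mm off target. I'll correct and lower onto the pins slowly.

```bash
python3 -m handwheel '[[0,0.0012,0.003,0,0,0],[0,0.0012,0.006,0,0,0],[0,0.0012,0.006,0,0,0]]'
python3 - <<'E'
from h import *
np.set_printoptions(precision=4,suppress=True)
go(.5057,.005,.049,-87.8)
t=snap("top"); o=ctrl.get_obs()["tool_pos"]; zu=o[2]-.0091
H=hsv(t); m=((H[...,0]<16)&(H[...,1]>215)&(H[...,2]>140)).astype(np.uint8)
z=np.zeros_like(m); z[250:320,345:385]=m[250:320,345:385]
vs,us=np.nonzero(z)
P=np.array([onz(t,u,v,zu+.0045)[:2] for u,v in zip(us,vs)])
yaw=np.radians(92.2); ex=np.array([np.cos(yaw),np.sin(yaw)]); ey=np.array([-ex[1],ex[0]])
c=np.array([.5058,.002]); a=(P-c)@ex;b=(P-c)@ey
print("tail in violin frame",a.min()-.001)
for k in (-.096,-.092,-.088,-.084):
    q=np.abs(a-k)<.0015; print(k,b[q].min(),b[q].max(),(b[q].min()+b[q].max())/2)
E
```

```text
clock: 62.98
tool_pos: [0.5054, 0.005, 0.0607]
orientation: [180.0, -0.0, -87.8]
force: [-0.1, -1.0, -0.6]
opening: 0.0612
d [ 0.     -0.0003  0.0117] rv [ 0.0007 -0.0002 -0.0004] | now [0.5054 0.005  0.0607] [179.96  -0.01 -87.82] F [-0.1 -1.  -0.6] open 0.0612 t 62.98
tail in violin frame -0.10108948297644026
-0.096 -0.02310356738812884 0.025135036635065968 0.001015734623468564
-0.092 -0.032542623853156157 0.03404065995062688 0.0007490180487353601
-0.088 -0.03968858281948908 0.0384869797204781 -0.0006008015495054912
-0.084 -0.04452974072208235 0.0450979855334766 0.00028412240569712643
```

The tail edge is at -0.101 m in the violin frame (-0.100 expected) and the lateral midline is within 1 mm. I'll lower in small steps with force checks.

```bash
python3 -m handwheel '[[0,0,0.0015,0,0,0],[0,0,0.003,0,0,0],[0,0,0.003,0,0,0]]'; python3 -m handwheel '[[0,0,0.001,0,0,0],[0,0,0.002,0,0,0],[0,0,0.002,0,0,0]]';  python3 -m handwheel '[[0,0,0.001,0,0,0],[0,0,0.002,0,0,0],[0,0,0.002,0,0,0]]'
```

```text
clock: 63.4
tool_pos: [0.5056, 0.0051, 0.0579]
orientation: [180.0, -0.0, -87.8]
force: [0.5, -0.2, -0.7]
opening: 0.0614
clock: 63.78
tool_pos: [0.5058, 0.0052, 0.0561]
orientation: [-180.0, 0.0, -87.8]
force: [0.3, -0.2, 0.5]
opening: 0.0616
clock: 64.15
tool_pos: [0.5059, 0.0052, 0.0541]
orientation: [-180.0, 0.0, -87.8]
force: [-0.0, 1.9, 1.8]
opening: 0.0612
```

```bash
python3 -m handwheel '[[0,0,0.001,0,0,0],[0,0,0.001,0,0,0]]'
python3 - <<'E'
from h import *
s=snap("side");crop(s,290,210,410,310,6,"s37.png")
go(.5057,.005,.049,-87.8)
E
```

```text
clock: 64.4
tool_pos: [0.5059, 0.0052, 0.0531]
orientation: [-180.0, 0.0, -87.8]
force: [0.7, 3.1, 1.6]
opening: 0.0611
d [0.0002 0.0002 0.0042] rv [-0.0005  0.0001 -0.0003] | now [0.5059 0.0052 0.0532] [-1.7997e+02  1.0000e-02 -8.7820e+01] F [0.7 1.5 1.4] open 0.0613 t 64.45
```

View pics/s37.png

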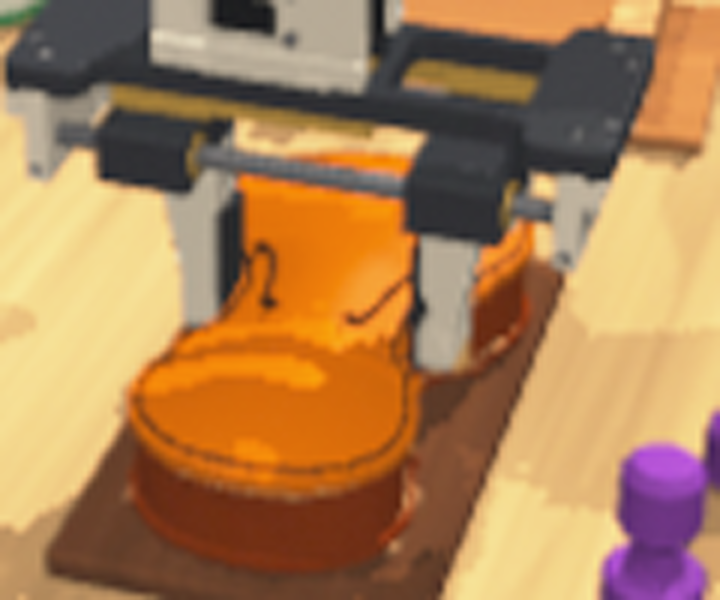

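The plate has nearly closed onto the ribs. A spot at crop (257,450) is likely the neck pin coming through its hole. There is a light +y push, so I'll follow it by 0.6 mm and keep lowering.

```bash
python3 -m handwheel '[[-0.0006,0,0.0005,0,0,0],[-0.0006,0,0.001,0,0,0],[-0.0006,0,0.001,0,0,0]]'; python3 -m handwheel '[[0,0,0.001,0,0,0],[0,0,0.001,0,0,0]]';python3 -m handwheel '[[0,0,0.001,0,0,0],[0,0,0.001,0,0,0]]'
```

```text
clock: 64.82
tool_pos: [0.5058, 0.0057, 0.052]
orientation: [-180.0, 0.0, -87.8]
force: [2.7, 1.3, 1.4]
opening: 0.0616
clock: 65.08
tool_pos: [0.5058, 0.0058, 0.051]
orientation: [-180.0, 0.0, -87.8]
force: [0.6, 1.3, 2.1]
opening: 0.0611
clock: 65.32
tool_pos: [0.5058, 0.0058, 0.0501]
orientation: [-180.0, 0.0, -87.8]
force: [2.4, 2.0, 1.0]
opening: 0.0614
```

```bash
python3 -m handwheel '[[0,0,0.001,0,0,0],[0,0,0.001,0,0,0]]'; python3 -m handwheel '[[0,0,0.0007,0,0,0],[0,0,0.0007,0,0,0]]';python3 - <<'E'
from h import *
s=snap("side");crop(s,290,210,410,310,6,"s38.png")
go(.5057,.005,.049,-87.8)
E
```

```text
clock: 65.58
tool_pos: [0.5058, 0.0058, 0.0491]
orientation: [-180.0, 0.0, -87.8]
force: [2.1, 1.8, 1.9]
opening: 0.0616
clock: 65.82
tool_pos: [0.5058, 0.0058, 0.049]
orientation: [-180.0, 0.0, -87.8]
force: [0.2, 2.4, 9.2]
opening: 0.0613
d [ 0.0008  0.0001 -0.    ] rv [-0.0005  0.     -0.0001] | now [0.5058 0.0058 0.049 ] [-179.97    0.    -87.81] F [-0.4  2.3 10. ] open 0.0613 t 65.88
```

View pics/s38.png

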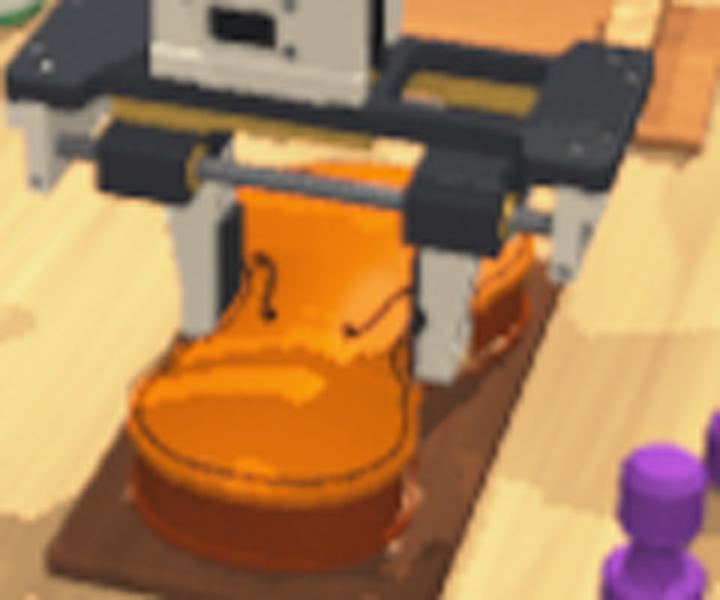

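The force rose at TCP z = 0.0490, which is exactly the flat-on-ribs height. So both pins are in their holes. I'll ease off and release.

```bash
python3 -m handwheel '[[0,0,-0.001,0,0,0],[0,0,-0.001,0,0,0]]'; python3 -m handwheel '[[0,0,0,0,0,0],[0,0,0,0,0,0],[0,0,0,0,0,0],[0,0,0,0,0,0],[0,0,0,0,0,0]]' -1; python3 -m handwheel '[[0,0,-0.01,0,0,0],[0,0,-0.03,0,0,0],[0,0,-0.06,0,0,0],[0,0,-0.1,0,0,0],[0,0,-0.14,0,0,0],[0,0,-0.17,0,0,0],[0,0,-0.17,0,0,0]]'
python3 - <<'E'
from h import *
go(.42,-.3,.25,-87.8)
E
```

```text
clock: 66.12
tool_pos: [0.5057, 0.0058, 0.0492]
orientation: [-180.0, 0.0, -87.8]
force: [2.7, 1.4, -0.3]
opening: 0.0613
clock: 66.75
tool_pos: [0.5055, 0.0057, 0.0493]
orientation: [180.0, -0.0, -87.8]
force: [-0.6, -0.1, 0.3]
opening: 0.088
clock: 67.62
tool_pos: [0.5069, 0.006, 0.2228]
orientation: [-179.7, 0.1, -87.8]
force: [-0.9, 0.4, -0.1]
opening: 0.0878
d [ 0.3024  0.0984 -0.0283] rv [-0.0056  0.0015 -0.0001] | now [0.5069 0.006  0.2228] [-1.7968e+02  9.0000e-02 -8.7800e+01] F [-0.9  0.4 -0.1] open 0.0878 t 67.62
```

Released without a tug. I'll move the arm aside for a clear final look.

```bash
python3 -m handwheel '[[0.04,0.013,0,0,0,0],[0.08,0.026,0,0,0,0],[0.13,0.042,0,0,0,0],[0.18,0.058,0,0,0,0],[0.22,0.071,0,0,0,0],[0.26,0.084,0,0,0,0],[0.28,0.09,0,0,0,0],[0.28,0.09,0,0,0,0]]'
python3 - <<'E'
from h import *
np.set_printoptions(precision=4,suppress=True)
s=snap("side");t=snap("top")
cv2.imwrite("pics/s40.png",s["img"]);cv2.imwrite("pics/t40.png",t["img"])
crop(s,290,200,410,320,6,"s40c.png");crop(t,275,250,390,330,6,"t40c.png")
E
```

```text
clock: 68.62
tool_pos: [0.4254, -0.2785, 0.2188]
orientation: [179.9, 0.0, -88.0]
force: [0.2, 0.2, -0.4]
opening: 0.0873
```

View pics/s40.png

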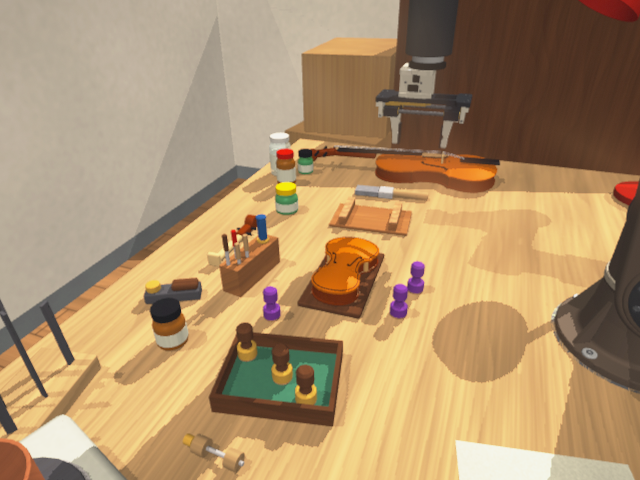

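View pics/t40.png

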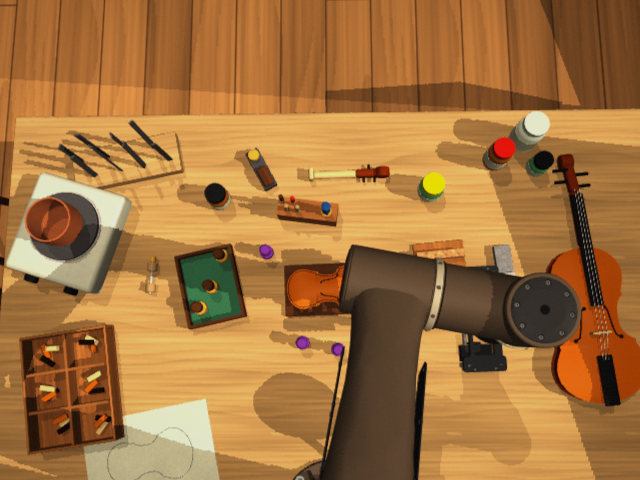

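View pics/s40c.png

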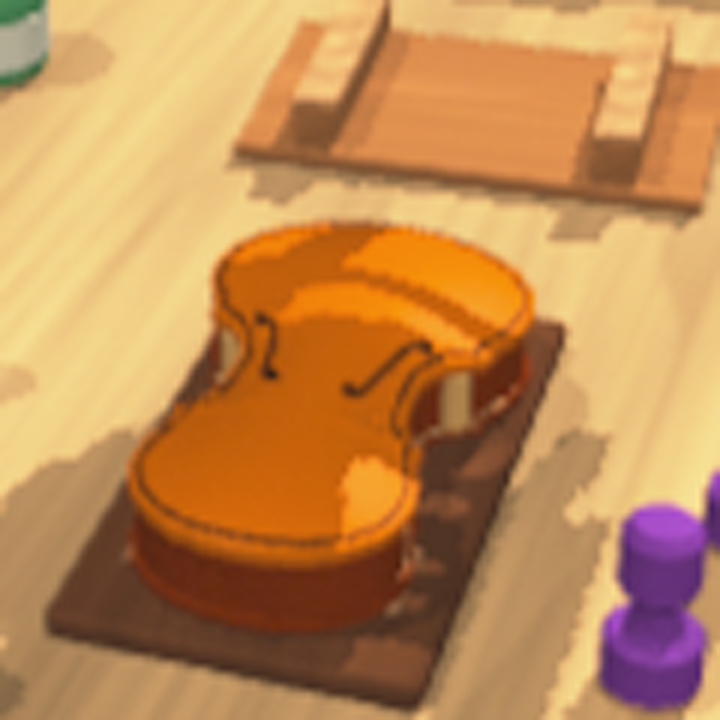

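View pics/t40c.png

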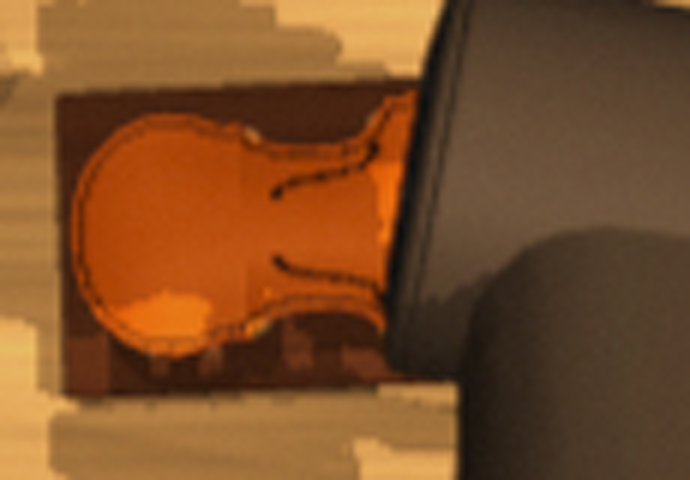

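The top lies flat on the ribs all round (side crop), the burnisher stands in its block, and the bystanders look unchanged. But one weight in the tray has shifted, from side (262,345) to (245,340). I'll check it closely.

Run:
```python
from h import *
np.set_printoptions(precision=4,suppress=True)
s=snap("side");t=snap("top")
crop(s,205,310,355,430,5,"s41.png");crop(t,165,235,255,335,6,"t41.png")
```

```text
(no output)
```

View pics/s41.png

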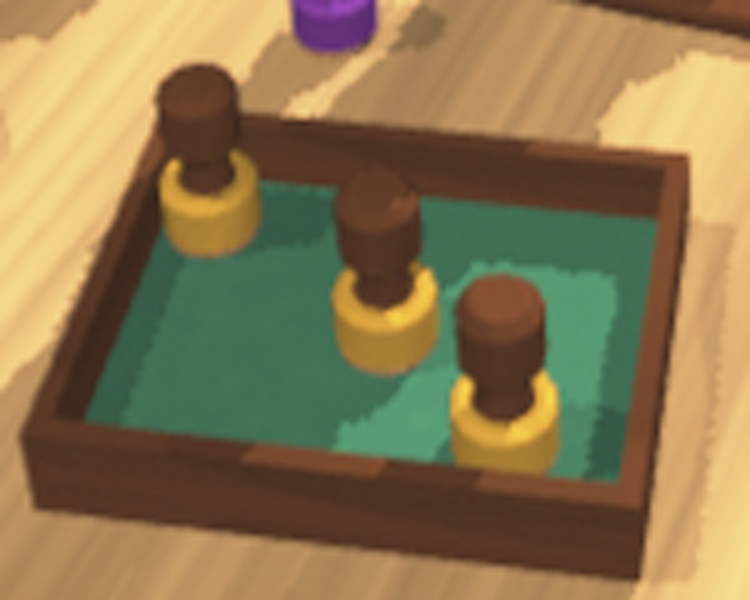

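View pics/t41.png

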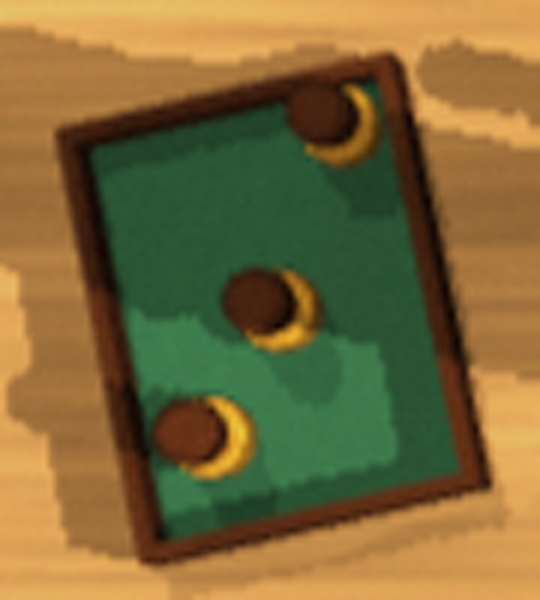

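Run:
```python
from h import *
np.set_printoptions(precision=4,suppress=True)
s=snap("side");t=snap("top")
H=hsv(t)
b,_=blobs((((H[...,2]<120)&(H[...,0]<14)&(H[...,1]>120)))[245:320,180:245],10)
c=np.array([.5119,.2825]); ya=np.radians(13.5); ex=np.array([np.cos(ya),np.sin(ya)]);ey=np.array([-ex[1],ex[0]])
for u,v in [(165+322/6-.5,235+113/6-.5),(165+259/6-.5,235+301/6-.5),(165+190/6-.5,235+433/6-.5)]:
    p=onz(t,u,v,.069)[:2]-c; print("tray xy of knob top",p@ex,p@ey)
# top plate vs pins frame: neck edge
m=((H[...,0]<16)&(H[...,1]>200)&(H[...,2]>90)).astype(np.uint8); z=np.zeros_like(m); z[262:316,284:335]=m[262:316,284:335]
vs,us=np.nonzero(z); P=np.array([onz(t,u,v,.0445)[:2] for u,v in zip(us,vs)])
yaw=np.radians(92.2); fx=np.array([np.cos(yaw),np.sin(yaw)]);fy=np.array([-fx[1],fx[0]])
a=(P-[.5058,.002])@fx;b=(P-[.5058,.002])@fy; print("plate neck edge",a.max(),"waist/bout mid",[(k,((b[abs(a-k)<.002].max()+b[abs(a-k)<.002].min())/2).round(4)) for k in (.01,.05,.07,.09)])
# side: burnisher
print(ctrl.get_obs()["clock"])
```

```text
tray xy of knob top 0.06428532375732021 -0.040531386262076814
tray xy of knob top -0.0006488987670336037 -0.0018602118724466944
tray xy of knob top -0.04337549126616617 0.03409055783686886
plate neck edge 0.10113592457495442 waist/bout mid [(0.01, np.float64(-0.0002)), (0.05, np.float64(0.0002)), (0.07, np.float64(0.0005)), (0.09, np.float64(0.01))]
68.925
```

All three weights stand inside the tray limits. The nudged one is at tray (0.064,-0.041), within ±0.081 and ±0.061. The plate is centred to within about 1 mm. Handing in.

Run:
```python
from h import *
a=cv2.imread("pics/side0.png"); s=snap("side")
d=cv2.absdiff(a,s["img"]).max(2)
for n,(x0,y0,x1,y1) in dict(amber=(150,298,190,348),green=(273,182,300,214),brush=(355,184,428,200),clamp=(180,432,248,470),scroll=(205,213,225,268)).items(): print(n,d[y0:y1,x0:x1].mean().round(1))
print(ctrl.close_job())
```

```text
amber 2.5
green 2.8
brush 3.5
clamp 27.7
scroll 3.4
the job is handed in; nothing more can be done
None
```

Run:
```python
import cv2,numpy as np
a=cv2.imread("pics/side0.png")[425:475,170:255];b=cv2.imread("pics/s40.png")[425:475,170:255]
cv2.imwrite("pics/cl.png",cv2.resize(np.vstack([a,b]),None,fx=6,fy=6))
```

```text
(no output)
```

View pics/cl.png

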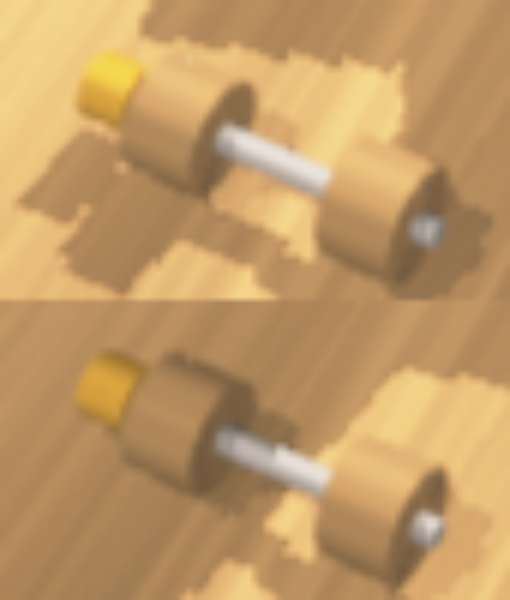

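I finished the whole job and handed it in at about 69 s of the 210 s allowed.

**What I did**
- **Weights:** I moved the three weights that were present from the violin into the tray.
- **Crack:** I rubbed it from neck end to tail end at 2 cm/s. The wrist read about 5–8 N, and pictures along the way showed the tip on the line.
- **Burnisher:** I stood it back in its hole.
- **Top:** I set it over both pins. Contact came at exactly the height for lying flat on the ribs.

**Last checks**
- **Weights:** all three stand on the tray floor. One was knocked a few centimetres aside at some point while the robot was away from it. It is still within the limits, at (0.064, -0.041) m in the tray frame, so I left it.
- **Top:** it looks flat all round in the side view and is centred to about 1 mm.
- **Burnisher:** it looks upright, with its collar on the block.
- **Bystanders:** none moved. The spool clamp differed from the first picture (27.7 against about 3 for the others). I compared its crops after handing in: only the shadow on it had changed.
- **Robot:** the arm was clear of everything.

**What disagreed**
- **Burnisher grip:** the gripper never closed to the handle's 16 mm but stopped at 19.5–21 mm at every angle. I took this to be the pads pinching the pommel. It held throughout.
- **First weight:** it was lifted before the jaws had fully closed and hung about 13 mm low. I also pressed it into the tray floor with about 42 N at the wrist while setting it down. It stood where it was put.

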